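# Open, load and lock the chestnut steamer

### The job

Open the steamer: turn its lock collar anticlockwise back to the white mark, then take the lid off and lay it flat on a free patch of the worktop. With the scoop, take all the chestnuts out of the glass box and tip them into the steamer's well, without the gripper's fingers touching any chestnut, then put the lid back so that it sits level and lock it by turning the collar clockwise until the orange tab stands at the red mark. Leave the scoop standing upright on the round board, and do not disturb the other things.

Things in the scene. Friction and masses are not known exactly. Their poses are not given: they have to be found in the camera images.
- glass_box: Open clear glass storage box holding the chestnuts; stays put (non-slip foot). Outside 212 (its x) x 92 (its y) x 51 mm high, inside 200 x 80 mm, floor 6 mm thick. Origin: centre of its underside, x along its length. At the start all chestnuts lie in its +x half; the -x half is empty.
- board: Thin round green plastic board, 240 mm across, 5 mm thick, fixed. Origin: centre of its underside.
- scoop: Loose steel scoop, level on the board, 160 g, slippery (chestnuts slide at 17 deg). Pan x = -32 to +32 mm, 72 mm wide (66 inside), floor 3 mm, open front (+x) with thin bevelled lip, side and back walls 30 mm high. Upright black handle at the back: centre x = -38 mm, 12 mm thick (x), 24 mm wide (y), 135 mm tall. Origin: underside, middle of pan.
- steamer: Small countertop steamer, fixed: black round base 224 mm across, steel well in its middle, outer diameter 116 mm, inner diameter 106 mm, rim 102 mm high, well floor 30 mm high. Origin: centre of its underside, on the collar's axis. A white bar on the base is the open mark, a red bar the locked mark.
- well_rim (a point): Centre of the mouth of the steamer's well, at rim height (102 mm).
- lock_mark (a point): Point above the red locked mark, 90 mm from the collar's axis, 105 mm high; when locked, point collar_tab coincides with it.
- collar (a joint): Grey lock collar round the steamer's well, captive; turns about the well's vertical axis. Value in rad, grows clockwise seen from above; 0 = open mark (white), 1.05 = locked mark (red), stop at 1.35. Stays where it is left; needs about 2 N at the tab. Starts near the locked mark.
- collar_tab (a point): Grip point of the collar's upright orange tab: 10 mm thick (tangential), 36 mm long (radial, from 66 to 102 mm off the axis), top at 120 mm height. The point is 90 mm from the axis, 105 mm high.
- lid: Loose steel lid, on the well at the start, 122 mm across, 220 g: plug of 92 mm diameter, 10 mm deep below, disc 6 mm thick above it, black knob of 24 mm diameter and 28 mm height on top (16 to 44 mm above the origin). Origin: centre of the plug's underside. On the well the disc rests on the rim, so the origin is then 92 mm above the steamer's underside.
- chestnut0: Brown chestnut, 24 mm across, 19 mm high, 14 g, hard and smooth; origin: centre of its flat underside. Not present in every run.
- chestnut1: Brown chestnut, 24 mm across, 19 mm high, 14 g, hard and smooth; origin: centre of its flat underside. Not present in every run.
- chestnut2: Brown chestnut, 24 mm across, 19 mm high, 14 g, hard and smooth; origin: centre of its flat underside. Not present in every run.
- chestnut3: Brown chestnut, 24 mm across, 19 mm high, 14 g, hard and smooth; origin: centre of its flat underside. Not present in every run.
- chestnut4: Brown chestnut, 24 mm across, 19 mm high, 14 g, hard and smooth; origin: centre of its flat underside. Not present in every run.
- chestnut5: Brown chestnut, 24 mm across, 19 mm high, 14 g, hard and smooth; origin: centre of its flat underside. Not present in every run.
- chestnut6: Brown chestnut, 24 mm across, 19 mm high, 14 g, hard and smooth; origin: centre of its flat underside. Not present in every run.
- chestnut7: Brown chestnut, 24 mm across, 19 mm high, 14 g, hard and smooth; origin: centre of its flat underside. Not present in every run.
- chestnut8: Brown chestnut, 24 mm across, 19 mm high, 14 g, hard and smooth; origin: centre of its flat underside. Not present in every run.
- bowl0: White porcelain bowl with a blue band, 110 mm across; bystander. Origin: underside (middle).
- bowl1: Blue porcelain bowl with a white band, 110 mm across; bystander. Origin: underside (middle).
- crusher: Stainless garlic crusher with hinged lever, 190 mm long; bystander. Origin: underside (middle).
- box_lid: Blue clip-on lid of the glass box, 216 x 96 x 10 mm, lying on the worktop; bystander. Origin: underside (middle).
- server: Wooden salad server, 270 mm long (its x), 60 mm wide; bystander. Origin: underside (middle).

How it is judged:
By the outcome, as a careful person would: the job done as asked, in the order asked, and still so for the second after the job is handed in, with the robot touching nothing.
Of chestnut0, chestnut1, chestnut2, chestnut3, chestnut4, chestnut5, chestnut6, chestnut7, chestnut8 only 5 to 9 are there at a start; the rules pass over those that are not, and their reading is None.
At some moment in a run one of lid, scoop may be knocked a few centimetres aside while the robot is not near it.
It also fails if it takes over 210 s, if anything falls off the work surface, if the arm or the gripper's body presses on something with over 40 N, if the wrist force passes 120 N, or if a joint passes its speed limit or range.

### The arm

A 6-joint arm with a two-finger parallel gripper is mounted at the origin on the work surface. World frame = base frame: x ahead of the robot, y to its left, z up, the work surface at z = 0. Lengths are in m, angles in rad, forces in N, time in s.
With the tool pointing down it reaches from about 0.275 to 0.975 m from the base axis. Payload 8.4 kg.
Tool frame: the origin (TCP) lies midway between the tips of the shut fingers; the grasp point (between the pads) lies arm.grip_point_offset behind it (arm.grip_point_offset is the distance from the TCP to the grasp point, in m); z points along the fingers, y is the line along which they close (so a half turn about z gives the same grasp; the last joint's range is limited). The gripper opens to 92 mm and grips with 3 to 60 N. Pads are 20 mm wide; open, the fingers measure 128 mm over their backs; the gripper's body (75 mm by 189 mm) begins 69 mm behind the grasp point.
Start: joints at [-1.149, 0.353, 1.633, -0, 1.155, -0.002], TCP at [0.257, -0.57, 0.185] pointing down, gripper open.
Joint ranges: [-2.63, 2.63], [-0.92, 2.1], [0.06, 2.66], [-1.3, 4.44], [0, 2.69], [-3.02, 3.02]. Speed limits (rad/s): [2.22, 2.22, 2.79, 3.14, 3.14, 3.14].

### API

Orientations are given as a rotation vector (axis times angle).
In Python, from plant import arm gives the robot as it stands.
- The arm moves only by the tool move_arm, never from a script. Its argument "motion" is text: rows parted by semicolons, each of 6 numbers parted by spaces: the shift along the tool's x, y, z as a fraction of full scale, then the turn, a rotation vector about the tool's x, y, z as a fraction of full scale. In form: tx ty tz wx wy wz; .... A call has 1 to 8 rows; each row is the pose to reach, as a shift and turn from the pose commanded when the call began, along the tool's axes at that moment; what a row does not reach only later rows make up. Full scale, the value 1, is 10 cm for a shift and pi/4 rad for a turn. A row lasts 1/10 s, in which the tool goes at most 50 mm and 8.59 degrees, less where a joint would pass 70% of its speed; a pose out of reach is approached as far as the arm can. A call with a number of a shift or a turn outside -1 to 1 is refused whole. A call with a gripper value outside its range is refused whole. "fingers" is the opening, from 0 (shut) to 1 (fully open), set as the call begins (left out, the last holds). The fingers move at their own pace and stop on an object; the grip force is fixed at half the most. Time passes only in rows, so rows that repeat a pose let the fingers close. It gives the time, the measured TCP pose, the force, the opening and the grip force at its end, in the units of the state.
- arm.read_state(): the state, without advancing time (a new reading comes with each control period).
- arm.snapshot(name): name is "scene" or "side" or "wrist"; returns a dict with "pixels" (480x640x3 uint8, red, green, blue), "z_map" (480x640 float32, m along the optical axis (not along the pixel's ray), 0 where there is no reading), "K" (3x3 intrinsics, pixels), "k1" (the pictures are not rectified: a ray, as slopes to the right and down, at radius r is drawn at 1 + k1 r^2 times it, then the intrinsics apply), "pose" (4x4, takes a point from camera to world coordinates); the wrist camera has in their place "tool_from_camera" (4x4, takes a point from camera to tool coordinates, whose origin is the TCP and whose axes are the flange's). Camera axes: x right, y up, looking along -z (the intrinsics and any distortion apply to the point x, -y, -z); pixel columns grow to the right and rows downward; lengths in m; the calibration is good to about 2 mm. A picture is of the moment at which its call begins: read the wrist's pose just before it.
- arm.sign_off(): hands the job in; it is judged then, once.
The state is a dict: "time_s": time; "q": joint angles; "qd": joint speeds; "tau": joint torques, N m; "tcp_pos": TCP position; "eef_rot": TCP orientation; "ft_force": force on the tool from outside, world axes, zero at the start; "torque": the same for the moment, N m; "gripper_width": finger opening in m; "gripper_force": force on a finger pad.
Only numpy, scipy, OpenCV 4.12 (cv2) and the standard library are available. Lean on these libraries where they do the work, as an engineer would, in place of code of your own. Each camera call takes 0.05 s, during which the arm holds its last target. There are 200 camera calls.

## Working session

There is one attempt and no reset: what is moved stays moved. The work goes in short steps, Python scripts to look and compute and a tool call to move; the robot and the scene stay as the last step left them, time stands still between calls to the robot, and variables do not carry over. Pictures are saved under pics/ and viewed, at most 14 in all, crops included, and the job is handed in when it is done.

Besides the shell and the picture viewer there is one more tool, called after "Call:" by a JSON object that holds its "method" and its "body", one argument or row to a line. move_arm: Moves the arm, as the interface text tells. Its arguments: {"type":"object","properties":{"motion":{"type":"string"},"fingers":{"type":"number"}},"required":["motion"]}

```bash
ls; mkdir -p pics
cat > h.py <<'E'
import numpy as np, cv2
from scipy.spatial.transform import Rotation as R
from plant import arm
def snap(n):
    s=arm.read_state(); d=arm.snapshot(n)
    if n=='wrist':
        T=np.eye(4);T[:3,:3]=R.from_rotvec(s['eef_rot']).as_matrix();T[:3,3]=s['tcp_pos']
        d['pose']=T@d['tool_from_camera']
    return d
def rays(d,uv):
    uv=np.asarray(uv,float).reshape(-1,2);K=d['K']
    p=np.c_[(uv[:,0]-K[0,2])/K[0,0],(uv[:,1]-K[1,2])/K[1,1]]
    q=p.copy()
    for _ in range(20): q=p/(1+d['k1']*(q**2).sum(1,keepdims=True))
    return np.c_[q[:,0],-q[:,1],-np.ones(len(q))]
def atz(d,uv,z):
    r=rays(d,uv)@d['pose'][:3,:3].T;o=d['pose'][:3,3];return o+r*((z-o[2])/r[:,2])[:,None]
def dep(d,uv):
    r=rays(d,uv);z=np.array([d['z_map'][int(v),int(u)] for u,v in np.asarray(uv).reshape(-1,2)])
    return (r*z[:,None])@d['pose'][:3,:3].T+d['pose'][:3,3]
def proj(d,P):
    P=np.asarray(P,float).reshape(-1,3);c=(P-d['pose'][:3,3])@d['pose'][:3,:3]
    s=np.c_[c[:,0]/-c[:,2],-c[:,1]/-c[:,2]];s=s*(1+d['k1']*(s**2).sum(1,keepdims=True))
    return s*[d['K'][0,0],d['K'][1,1]]+[d['K'][0,2],d['K'][1,2]]
def cloud(d):
    v,u=np.mgrid[0:480,0:640];uv=np.c_[u.ravel(),v.ravel()]
    r=rays(d,uv);P=(r*d['z_map'].reshape(-1,1))@d['pose'][:3,:3].T+d['pose'][:3,3]
    return P.reshape(480,640,3),d['z_map']>0
def tri(d1,p1,d2,p2):
    A=[];o=[]
    for d,p in((d1,p1),(d2,p2)):
        A.append((rays(d,p)@d['pose'][:3,:3].T)[0]);o.append(d['pose'][:3,3])
    M=np.c_[A[0],-A[1]];t=np.linalg.lstsq(M,o[1]-o[0],rcond=None)[0]
    a=o[0]+t[0]*A[0];b=o[1]+t[1]*A[1];return (a+b)/2,np.linalg.norm(a-b)
def save(d,n,crop=None,f=1):
    im=d['pixels'][:,:,::-1]
    if crop: x0,y0,x1,y1=crop;im=im[y0:y1,x0:x1]
    cv2.imwrite('pics/'+n,cv2.resize(im,None,fx=f,fy=f,interpolation=cv2.INTER_CUBIC))
def rel(target,Rt=None):
    """row numbers from present commanded(measured) pose to world TCP target & rot"""
    s=arm.read_state();R0=R.from_rotvec(s['eef_rot']);
    t=R0.inv().apply(np.array(target)-s['tcp_pos'])/.1
    w=np.zeros(3) if Rt is None else (R0.inv()*Rt).as_rotvec()/(np.pi/4)
    return np.round(np.r_[t,w],3)
E
cat > a.py <<'E'
from h import *
import pickle
for n in('scene','side','wrist'):
    d=snap(n);save(d,n+'0.png');pickle.dump(d,open(n+'0.pkl','wb'));print(n,d['K'][0,0],d['k1'],d['pose'].round(3).tolist())
s=arm.read_state();print(s);print(R.from_rotvec(s['eef_rot']).as_matrix().round(3),arm.grip_point_offset)
E
python3 a.py
```

```text
pics
scene 479.97987747831814 0.04031922318208774 [[-0.095, -0.865, 0.494, 1.057], [0.995, -0.085, 0.043, 0.033], [0.005, 0.495, 0.869, 0.964], [0.0, 0.0, 0.0, 1.0]]
side 497.60197201439195 0.013591647225601279 [[-0.951, 0.236, -0.2, 0.319], [-0.309, -0.696, 0.648, 0.773], [0.014, 0.678, 0.735, 0.975], [0.0, 0.0, 0.0, 1.0]]
wrist 376.3553476822012 -0.010817151334822219 [[0.411, 0.876, 0.251, 0.329], [-0.912, 0.396, 0.111, -0.538], [-0.003, -0.274, 0.962, 0.384], [0.0, 0.0, 0.0, 1.0]]
{'time_s': 0.15, 'q': array([-1.14937130e+00,  3.53490137e-01,  1.63398624e+00, -1.58119372e-05,
        1.15520321e+00, -2.42875294e-03]), 'qd': array([ 8.35762604e-04,  8.05852414e-04, -1.95742098e-03, -8.84879213e-05,
       -3.28627921e-04, -2.25920669e-04]), 'tau': array([ 1.14278715e-03, -5.94202673e+01, -3.34470248e+01,  6.98876102e-02,
        2.03729683e-02, -7.13782697e-05]), 'tcp_pos': array([ 0.25685068, -0.56931246,  0.18482568]), 'eef_rot': array([-3.07026854e+00, -6.60602194e-01,  3.77171632e-04]), 'ft_force': array([ 0.09193946, -0.29886126,  0.98652474]), 'torque': array([ 0.01205121,  0.0319722 , -0.04637591]), 'gripper_force': 0.0, 'gripper_width': 0.09179441301681837}
[[ 0.912  0.411 -0.   ]
 [ 0.411 -0.912  0.001]
 [-0.    -0.001 -1.   ]] 0.0187
```

View pics/scene0.png

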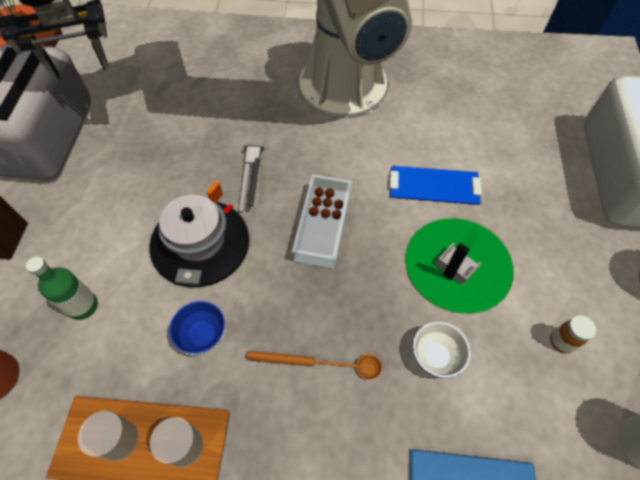

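View pics/side0.png

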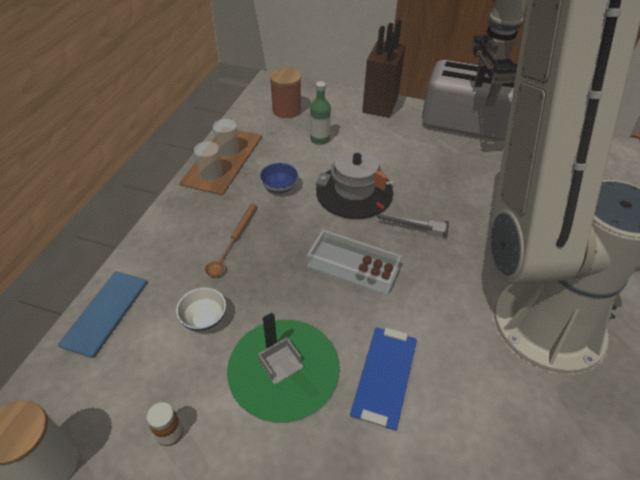

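The scene shows the steamer at about (195,235) with the tab at (214,190) and the red mark at (228,209). The glass box is at (323,220) with about 8 chestnuts, and the scoop is on the board at (458,262). The box lid is at (435,185). The side view agrees.

```bash
cat > b.py <<'E'
from h import *
import pickle
D={n:pickle.load(open(n+'0.pkl','rb')) for n in('scene','side')}
S=D['scene'];C,ok=cloud(S)
print('lid knob',dep(S,[[187,214]]),'worktop',dep(S,[[300,300],[380,240]]))
hsv=cv2.cvtColor(S['pixels'],cv2.COLOR_RGB2HSV)
h,s,v=[hsv[...,i].astype(int) for i in range(3)]
def box(x0,y0,x1,y1):
    m=np.zeros((480,640),bool);m[y0:y1,x0:x1]=1;return m
def rep(n,m): 
    P=C[m&ok];print(n,m.sum(),P.mean(0).round(4),P.min(0).round(3),P.max(0).round(3))
g=(h>50)&(h<75)&(s>150)&box(390,200,530,320)
rep('board',g);
(c,r)=cv2.minEnclosingCircle(C[g&ok][:,:2].astype(np.float32));print('board',c,r)
rep('orange tab',(h>5)&(h<16)&(s>170)&box(205,175,225,205))
rep('red',((h<4)|(h>176))&(s>170)&box(220,200,240,220))
bl=(h>105)&(h<125)&(s>180)&box(380,160,490,210);rep('boxlid',bl);print(cv2.minAreaRect(C[bl&ok][:,:2].astype(np.float32)))
# steamer lid disc
m=box(150,180,235,260)&ok
Z=C[...,2]
for lo,hi in((.100,.104),(.105,.111),(.115,.125),(.128,.14)):
    mm=m&(Z>lo)&(Z<hi);P=C[mm]
    if len(P)>5: print(lo,hi,len(P),cv2.minEnclosingCircle(P[:,:2].astype(np.float32)),P[:,:2].mean(0))
# base black disc
mm=box(140,180,260,290)&ok&(v<60)&(Z<.05);rep('base',mm);print(cv2.minEnclosingCircle(C[mm][:,:2].astype(np.float32)))
# scoop handle, pan
mm=box(430,230,500,290)&ok
rep('handle top',mm&(Z>.1));rep('handle',mm&(v<60)&(Z>.03))
P=C[mm&(Z>.1)][:,:2].astype(np.float32);print(cv2.minAreaRect(P))
w=mm&(Z>.02)&(Z<.045);print('walls',w.sum(),cv2.minAreaRect(C[w][:,:2].astype(np.float32)))
w=mm&(s<60)&(Z<.05)&(Z>.007);print('pan',w.sum(),cv2.minAreaRect(C[w][:,:2].astype(np.float32)))
# chestnuts
m=(h<14)&(s>110)&(v<150)&box(300,180,350,225);rep('ch',m)
n,l,st,ce=cv2.connectedComponentsWithStats(m.astype(np.uint8));print(st[1:].tolist())
# box
m=box(285,165,360,275)&ok&(Z>.035)&(Z<.07);rep('boxrim',m);print(cv2.minAreaRect(C[m][:,:2].astype(np.float32)))
a=cv2.resize(S['pixels'][140:290,140:260],(480,600),interpolation=2)
b=cv2.resize(S['pixels'][170:270,290:354],(320,500),interpolation=2);b=np.vstack([b,np.zeros((100,320,3),np.uint8)])
cv2.imwrite('pics/m1.png',np.hstack([a,b])[:,:,::-1])
b=cv2.resize(D['side']['pixels'][140:220,310:450],(700,400),interpolation=2)
E
python3 b.py
```

```text
lid knob [[ 0.55669222 -0.2822349   0.13831788]] worktop [[ 0.66430365 -0.0433796  -0.0009759 ]
 [ 0.4975524   0.12359367 -0.00277033]]
board 6782 [0.549  0.3005 0.0047] [ 0.426  0.182 -0.003] [0.66  0.418 0.142]
board (0.5428491830825806, 0.29928746819496155) 0.11882457882165909
orange tab 185 [ 0.4731 -0.2491  0.1039] [ 0.456 -0.261  0.077] [ 0.489 -0.24   0.122]
red 51 [ 0.4605 -0.2374  0.0187] [ 0.448 -0.247  0.011] [ 0.473 -0.23   0.024]
boxlid 2424 [0.3361 0.2515 0.0087] [0.285 0.145 0.002] [0.382 0.355 0.014]
((0.333546906709671, 0.2498730719089508), (0.2105051577091217, 0.09643560647964478), 89.48589324951172)
0.1 0.104 116 ((0.5300727486610413, -0.27903205156326294), 0.08063547313213348) [ 0.55299925 -0.27607846]
0.105 0.111 1927 ((0.5295883417129517, -0.2790062427520752), 0.08086904138326645) [ 0.54880805 -0.2871408 ]
0.115 0.125 101 ((0.5064476728439331, -0.268699586391449), 0.05782269313931465) [ 0.49870931 -0.26236823]
0.128 0.14 102 ((0.5478460788726807, -0.2881244421005249), 0.0121639184653759) [ 0.54912367 -0.28765583]
base 3134 [ 0.5829 -0.2636  0.0186] [ 0.373 -0.39
[... 265 characters left out ...]
1616, 0.2721687853336334), (0.02378096617758274, 0.013662449084222317), 51.60449981689453)
walls 254 ((0.5577747225761414, 0.2882143259048462), (0.07172942161560059, 0.06650737673044205), 52.85123062133789)
pan 466 ((0.5541068911552429, 0.2910029888153076), (0.07177066802978516, 0.07504739612340927), 52.925052642822266)
ch 377 [ 0.4248 -0.0109  0.0219] [ 0.383 -0.044  0.002] [0.46  0.027 0.028]
[[310, 188, 13, 27, 147], [324, 189, 9, 17, 97], [335, 200, 7, 8, 42], [322, 209, 8, 8, 47], [333, 210, 7, 8, 44]]
boxrim 1053 [ 0.4806 -0.0138  0.0476] [ 0.362 -0.07   0.035] [0.584 0.046 0.055]
((0.4737210273742676, -0.011669807136058807), (0.0963519886136055, 0.2163156270980835), 84.16584014892578)
```

View pics/m1.png

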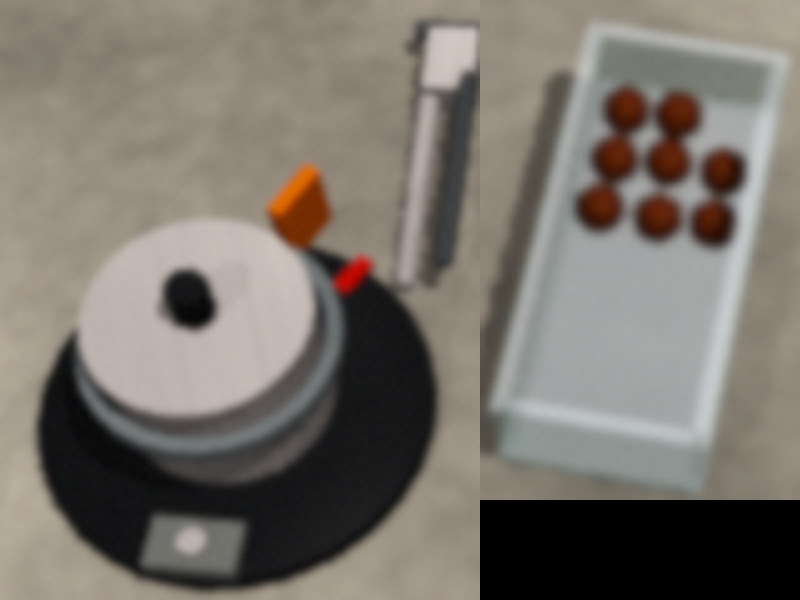

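The crop shows the knob at about scene (187,215) and the tab just anticlockwise of the red bar. There are 8 chestnuts in the robot-side half of the box, in rows of 2, 3 and 3. Next I'll write a small planner that gives the numbers for each move.

```bash
cat > plan.py <<'E'
from h import *
import json,os,sys
F='cmd.json'
def down(yaw): # tool down, tool y at yaw (deg, world)
    a=np.deg2rad(yaw);y=np.array([np.cos(a),np.sin(a),0]);z=np.array([0,0,-1.]);return R.from_matrix(np.c_[np.cross(y,z),y,z])
def cur():
    if os.path.exists(F): c=json.load(open(F));return np.array(c['p']),R.from_rotvec(c['r'])
    s=arm.read_state();return s['tcp_pos'],R.from_rotvec(s['eef_rot'])
def setcur(p,r): json.dump(dict(p=list(map(float,p)),r=r.as_rotvec().tolist()),open(F,'w'))
def plan(wps,mm=50,deg=8.5,extra=2,keep=True):
    """wps: (pos,rot). prints motion strings; straight segments, <=8 rows per call"""
    p,r=cur();rows=[]
    q,o=p,r
    for P,O in wps:
        P=np.array(P,float);rv=(o.inv()*O).as_rotvec()
        n=max(1,int(np.ceil(max(np.linalg.norm(P-q)*1000/mm,np.rad2deg(np.linalg.norm(rv))/deg)-1e-6)))
        rows+=[(q+(P-q)*k/n,o*R.from_rotvec(rv*k/n)) for k in range(1,n+1)];q,o=P,O
    rows+=[rows[-1]]*extra
    i=0
    while i<len(rows):
        out=[];j=i
        while j<len(rows) and len(out)<8:
            t=r.inv().apply(rows[j][0]-p)/.1;w=(r.inv()*rows[j][1]).as_rotvec()/(np.pi/4)
            v=np.round(np.r_[t,w],3)+0.
            if abs(v).max()>1: break
            out.append(v);j+=1
        assert out
        print('; '.join(' '.join('%g'%x for x in v) for v in out))
        v=out[-1];p=p+r.apply(v[:3]*.1);r=r*R.from_rotvec(v[3:]*np.pi/4);i=j
    print('end',p.round(4))
    if keep:setcur(p,r)
def st():
    s=arm.read_state();p,r=cur();print('t',round(s['time_s'],2),'tcp',s['tcp_pos'].round(4),'err mm',((s['tcp_pos']-p)*1000).round(1),'ang',np.rad2deg((r.inv()*R.from_rotvec(s['eef_rot'])).as_rotvec()).round(2),'F',s['ft_force'].round(1),'w',round(s['gripper_width']*1000,1),'gf',round(s['gripper_force'],1),'q',s['q'].round(2))
E
cat > c.py <<'E'
from plan import *
import pickle
S=pickle.load(open('scene0.pkl','rb'))
print(atz(S,[[115,175],[110,210],[100,250],[250,150],[243,208],[255,357]],0).round(3))
plan([([.257,-.569,.28],cur()[1]),([.47,-.25,.28],down(-118))],extra=3)
E
python3 c.py
```

```text
[[ 0.378 -0.537 -0.   ]
 [ 0.48  -0.517  0.   ]
 [ 0.587 -0.506 -0.   ]
 [ 0.265 -0.219  0.   ]
 [ 0.443 -0.206  0.   ]
 [ 0.796 -0.119  0.   ]]
0.001 -0.002 -0.476 0 0 0; 0.003 -0.003 -0.952 0 0 0; 0.409 -0.257 -0.951 0 0 0.145; 0.816 -0.511 -0.951 0 0 0.29
0.339 -0.339 0 0 0 0.146; 0.678 -0.679 0 -0.001 0 0.291
0.253 -0.407 0 0 0 0.145; 0.506 -0.814 0 0 0 0.29
0.155 -0.454 0 0 0 0.146; 0.309 -0.908 0 0 0.001 0.291; 0.309 -0.908 0 0 0.001 0.291; 0.309 -0.908 0 0 0.001 0.291; 0.309 -0.908 0 0 0.001 0.291
end [ 0.47 -0.25  0.28]
```

Call:
{"method": "move_arm", "body": {
  "motion": "0.001 -0.002 -0.476 0 0 0; 0.003 -0.003 -0.952 0 0 0; 0.409 -0.257 -0.951 0 0 0.145; 0.816 -0.511 -0.951 0 0 0.29",
  "fingers": 0.5
}}

```text
time_s: 0.55
tcp_pos: [0.3108, -0.4899, 0.2819]
eef_rot: [3.125, 0.297, 0.002]
ft_force: [1.0, -0.1, -0.3]
gripper_width: 0.0621
gripper_force: 0.0
```

Call:
{"method": "move_arm", "body": {
  "motion": "0.339 -0.339 0 0 0 0.146; 0.678 -0.679 0 -0.001 0 0.291"
}}

```text
time_s: 0.75
tcp_pos: [0.3642, -0.4082, 0.2804]
eef_rot: [3.14, -0.06, 0.0]
ft_force: [0.3, -0.0, 0.2]
gripper_width: 0.0468
gripper_force: 0.0
```

Call:
{"method": "move_arm", "body": {
  "motion": "0.253 -0.407 0 0 0 0.145; 0.506 -0.814 0 0 0 0.29"
}}

```text
time_s: 0.95
tcp_pos: [0.4175, -0.3283, 0.2804]
eef_rot: [3.113, -0.415, 0.0]
ft_force: [0.7, -0.4, 0.2]
gripper_width: 0.0459
gripper_force: 0.0
```

Call:
{"method": "move_arm", "body": {
  "motion": "0.155 -0.454 0 0 0 0.146; 0.309 -0.908 0 0 0.001 0.291; 0.309 -0.908 0 0 0.001 0.291; 0.309 -0.908 0 0 0.001 0.291; 0.309 -0.908 0 0 0.001 0.291"
}}

```text
time_s: 1.45
tcp_pos: [0.4696, -0.251, 0.2802]
eef_rot: [3.047, -0.758, 0.001]
ft_force: [-0.4, -0.4, -0.5]
gripper_width: 0.0459
gripper_force: 0.0
```

```bash
cat > d.py <<'E'
from plan import *
import pickle
st();d=snap('wrist');save(d,'w1.png');pickle.dump(d,open('w1.pkl','wb'))
C,ok=cloud(d)
hsv=cv2.cvtColor(d['pixels'],cv2.COLOR_RGB2HSV);h,s,v=[hsv[...,i].astype(int) for i in range(3)]
for n,m in(('orange',(h>5)&(h<16)&(s>170)),('red',((h<4)|(h>176))&(s>170))):
    P=C[m&ok];u=np.argwhere(m);print(n,len(P),P.mean(0).round(4),P.min(0).round(3),P.max(0).round(3),u.mean(0)[::-1].round(0))
    T=P[P[:,2]>np.percentile(P[:,2],97)-.004];print(' top',len(T),T.mean(0).round(4),cv2.minAreaRect(T[:,:2].astype(np.float32)))
for lo,hi in((.105,.111),(.133,.14)):
    m=ok&(C[...,2]>lo)&(C[...,2]<hi)&(s<80);P=C[m];c,r=cv2.minEnclosingCircle(P[:,:2].astype(np.float32));print(len(P),P.mean(0).round(4),c,r)
E
python3 d.py
```

```text
t 1.45 tcp [ 0.4696 -0.251   0.2802] err mm [-0.4 -1.   0.2] ang [-0.06  0.03 -0.06] F [-0.4 -0.4 -0.5] w 45.9 gf 0.0 q [-0.49  0.13  1.72 -0.    1.3   1.57]
orange 178 [ 0.4723 -0.246   0.1077] [ 0.391 -0.263  0.018] [0.489 0.01  0.122] [317. 217.]
 top 136 [ 0.4727 -0.2532  0.1196] ((0.4725206196308136, -0.25167644023895264), (0.008813939057290554, 0.03307810053229332), 61.90227127075195)
red 70 [ 0.4617 -0.235   0.0206] [ 0.45  -0.242  0.015] [ 0.472 -0.229  0.023] [313. 215.]
 top 62 [ 0.4614 -0.2352  0.0211] ((0.46166253089904785, -0.2349037379026413), (0.004758769180625677, 0.022794192656874657), 65.16571044921875)
13008 [ 0.5499 -0.2897  0.1077] (0.5478771328926086, -0.2889087498188019) 0.06134110316634178
570 [ 0.548  -0.2889  0.1355] (0.547905683517456, -0.2889249324798584) 0.01194636058062315
```

View pics/w1.png

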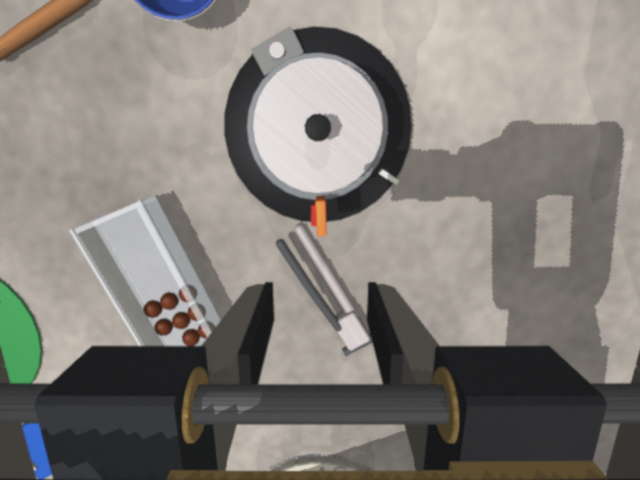

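The wrist view shows the knob at (318,127), the tab at (321,217), the red bar at (313,215) and the white bar at (388,178).

```bash
cat > e.py <<'E'
from plan import *
import pickle
d=pickle.load(open('w1.pkl','rb'));C,ok=cloud(d);px=d['pixels'].astype(int)
m=np.zeros((480,640),bool);m[160:195,374:402]=1
m&=(px.min(2)>165)&ok;P=C[m];P=P[P[:,2]<.04];ax=np.array([.5479,-.2889])
a=lambda p:np.rad2deg(np.arctan2(p[1]-ax[1],p[0]-ax[0]))%360
print('white',len(P),P.mean(0),a(P.mean(0)),cv2.minAreaRect(P[:,:2].astype(np.float32)))
print('red',a([.4617,-.2349]),'tab',a([.4725,-.2517]),a([.4727,-.2532]))
a0=153.2
def at(a,r=.09,z=.09): return [ax[0]+r*np.cos(np.deg2rad(a)),ax[1]+r*np.sin(np.deg2rad(a)),z]
plan([(at(a0,z=.16),down(a0+90-360)),(at(a0),down(a0+90-360))],extra=2)
E
python3 e.py
```

```text
white 47 [ 0.46589995 -0.33492871  0.0210125 ] 209.30660101222097 ((0.4659651815891266, -0.335100382566452), (0.011784452944993973, 0.005815957207232714), 32.082237243652344)
red 147.93490883154502 tab 153.73971073334312 154.60471620808784
-0.01 -0.001 0.4 0 0 -0.009; -0.019 -0.002 0.8 0 0 -0.018
-0.01 -0.001 0.4 0 0 -0.009; -0.01 -0.001 0.75 0 0 -0.009
0 0 0.35 0 0 0; 0 0 0.35 0 0 0; 0 0 0.35 0 0 0
end [ 0.4676 -0.2484  0.09  ]
```

Call:
{"method": "move_arm", "body": {
  "motion": "-0.01 -0.001 0.4 0 0 -0.009; -0.019 -0.002 0.8 0 0 -0.018"
}}

```text
time_s: 1.7
tcp_pos: [0.4687, -0.2512, 0.2005]
eef_rot: [3.051, -0.74, 0.007]
ft_force: [0.6, -0.7, -0.4]
gripper_width: 0.0458
gripper_force: 0.0
```

Call:
{"method": "move_arm", "body": {
  "motion": "-0.01 -0.001 0.4 0 0 -0.009; -0.01 -0.001 0.75 0 0 -0.009"
}}

```text
time_s: 1.9
tcp_pos: [0.4664, -0.2499, 0.1236]
eef_rot: [3.055, -0.73, 0.001]
ft_force: [-0.3, -0.6, -0.2]
gripper_width: 0.0461
gripper_force: 0.0
```

Call:
{"method": "move_arm", "body": {
  "motion": "0 0 0.35 0 0 0; 0 0 0.35 0 0 0; 0 0 0.35 0 0 0"
}}

```text
time_s: 2.2
tcp_pos: [0.4673, -0.2498, 0.0907]
eef_rot: [3.055, -0.73, -0.0]
ft_force: [-0.4, -0.4, 0.5]
gripper_width: 0.046
gripper_force: 0.0
```

Call:
{"method": "move_arm", "body": {
  "motion": "0 0 0 0 0 0; 0 0 0 0 0 0; 0 0 0 0 0 0; 0 0 0 0 0 0; 0 0 0 0 0 0; 0 0 0 0 0 0",
  "fingers": 0
}}

```text
time_s: 2.8
tcp_pos: [0.4684, -0.2492, 0.0911]
eef_rot: [3.055, -0.727, 0.004]
ft_force: [-0.6, 0.0, 5.4]
gripper_width: 0.0012
gripper_force: 2.7
```

```bash
cat > f.py <<'E'
from plan import *
st()
ax=np.array([.5479,-.2889])
def at(a,r=.09,z=.09): return [ax[0]+r*np.cos(np.deg2rad(a)),ax[1]+r*np.sin(np.deg2rad(a)),z]
plan([(at(a),down(a-270)) for a in np.linspace(153.2,208.7,15)[1:]],extra=2)
E
python3 f.py
```

```text
t 2.8 tcp [ 0.4684 -0.2492  0.0911] err mm [ 0.8 -0.9  1.1] ang [-0.05  0.13 -0.01] F [-0.6  0.   5.4] w 1.2 gf 2.7 q [-0.49  0.32  1.92 -0.    0.9   1.55]
0.002 0.062 0 0 0 -0.088; 0.008 0.124 0 0 0 -0.176; 0.019 0.185 0 0 0 -0.264; 0.034 0.246 0 0 0 -0.352; 0.053 0.305 0 0 0 -0.44; 0.076 0.363 0 0 0 -0.528; 0.103 0.419 0 0 0 -0.616; 0.134 0.473 0 0 0 -0.705
0.002 0.062 0 0 0 -0.088; 0.008 0.124 0 0 0 -0.176; 0.019 0.185 0 0 0 -0.264; 0.034 0.246 0 0 0 -0.352; 0.053 0.305 0 0 0 -0.44; 0.076 0.363 0 0 0 -0.528; 0.076 0.363 0 0 0 -0.528; 0.076 0.363 0 0 0 -0.528
end [ 0.4689 -0.3321  0.09  ]
```

The fingers closed to 1.2 mm, so they are not holding the tab. I'll look.

```bash
cat > g.py <<'E'
from plan import *
import pickle
d=snap('wrist');pickle.dump(d,open('w2.pkl','wb'));save(d,'w2.png')
s=arm.read_state();print(proj(d,[s['tcp_pos']]))
C,ok=cloud(d)
hsv=cv2.cvtColor(d['pixels'],cv2.COLOR_RGB2HSV);h,s,v=[hsv[...,i].astype(int) for i in range(3)]
m=(h>5)&(h<16)&(s>170);P=C[m&ok];print(len(P),P.mean(0),P.min(0),P.max(0))
setcur([.4676,-.2484,.09],down(153.2-270))
E
python3 g.py
```

```text
[[321.68522003 281.857214  ]]
669 [ 0.48197833 -0.25075311  0.11188085] [ 0.38450349 -0.26226548  0.01861828] [0.48996342 0.02222307 0.16263457]
```

View pics/w2.png

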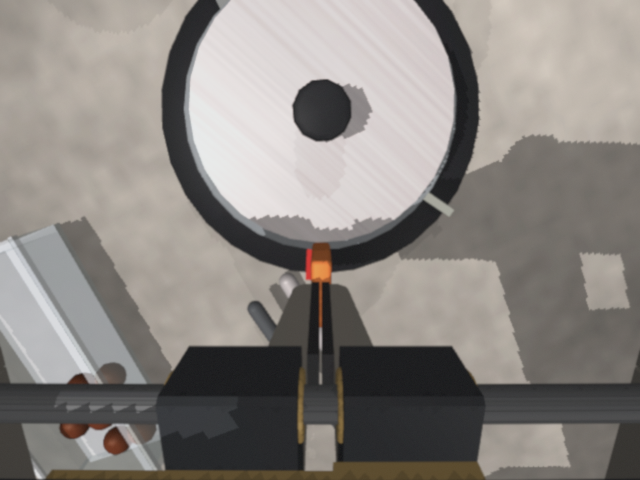

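```bash
cat > g2.py <<'E'
from plan import *
import pickle
d=pickle.load(open('w2.pkl','rb'))
for u in([321,250],[321,260],[314,270],[326,270],[321,279],[321,290],[321,305],[305,300],[335,300],[310,320],[321,340]): print(u,dep(d,[u])[0].round(4),d['pixels'][u[1],u[0]])
a=np.deg2rad(153.7);u=np.array([np.cos(a),np.sin(a),0]);t=np.array([-u[1],u[0],0])
print(proj(d,[np.array([.5479,-.2889,.12])+r*u+s*t for r in(.066,.102) for s in(-.005,.005)]).round(0).tolist())
S=snap('scene');save(S,'s1.png',(170,150,270,225),8)
E
python3 g2.py
```

```text
[321, 250] [ 0.488  -0.2585  0.1005] [103  59  34]
[321, 260] [ 0.4883 -0.2586  0.1181] [141  79  43]
[314, 270] [ 0.4855 -0.2535  0.119 ] [229 148  79]
[326, 270] [ 0.4832 -0.2588  0.12  ] [229 142  73]
[321, 279] [ 0.4802 -0.2546  0.1199] [194 112  60]
[321, 290] [ 0.4752 -0.2521  0.1204] [125  71  41]
[321, 305] [ 0.468  -0.2484  0.1201] [120  69  40]
[305, 300] [ 0.4817 -0.2475  0.1403] [77 73 68]
[335, 300] [ 0.476  -0.2592  0.1407] [76 72 66]
[310, 320] [ 0.4806 -0.25    0.159 ] [31 30 31]
[321, 340] [ 0.3963 -0.2124  0.0153] [155 148 148]
[[312.0, 260.0], [333.0, 259.0], [313.0, 328.0], [333.0, 328.0]]
```

View pics/s1.png

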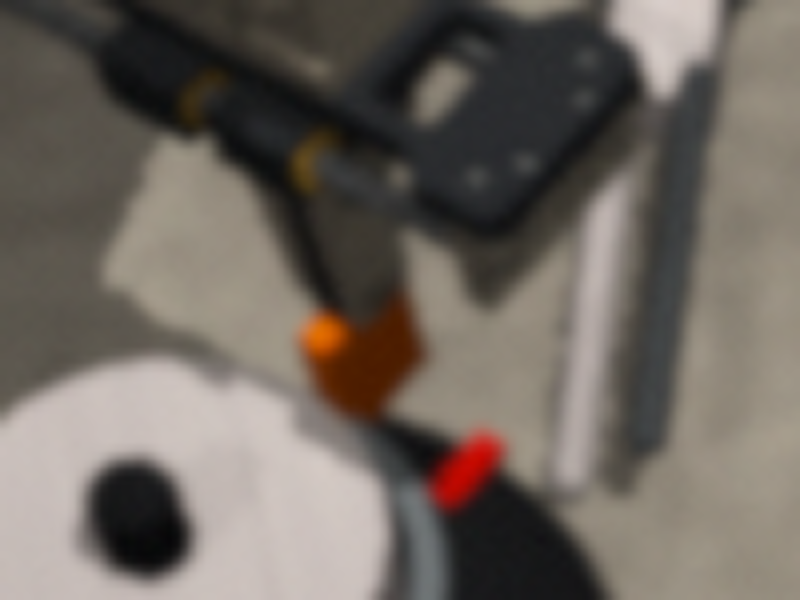

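```bash
cat > g3.py <<'E'
from plan import *
import pickle
d=pickle.load(open('w2.pkl','rb'))
T=np.array([.4684,-.2492,.0911]);Q=down(153.2-270)
for u in(303,309,313,330,334,340):
  for v in range(270,300,3): print((u,v),(Q.inv().apply(dep(d,[[u,v]])[0]-T)*1000).round(1),d['pixels'][v,u])
print(d['tool_from_camera'].round(4))
E
python3 g3.py
```

```text
(303, 270) [-20.2 -14.3  76.2] [60 58 58]
(303, 273) [-28.5 -15.1  91.8] [176 169 160]
(303, 276) [-30.3 -15.1  89.7] [177 169 161]
(303, 279) [-33.6 -15.2  91.5] [151 144 137]
(303, 282) [-36.  -15.2  90.9] [115 110 105]
(303, 285) [ 10.7  -9.2 -31. ] [79 76 71]
(303, 288) [ 10.8  -9.  -34.9] [76 72 67]
(303, 291) [ 10.5  -8.8 -37.9] [75 72 67]
(303, 294) [ 11.   -8.6 -42.4] [76 72 68]
(303, 297) [ 10.8  -8.5 -45.4] [75 72 67]
(309, 270) [  78.8   -0.8 -199.2] [205  61  56]
(309, 273) [-20.2  -9.5  69.3] [204  60  55]
(309, 276) [-23.2  -9.5  71. ] [204  60  56]
(309, 279) [-24.9  -9.5  68.9] [195 101  96]
(309, 282) [-36.6 -10.3  92.4] [170 162 153]
(309, 285) [ 10.4  -6.3 -30.2] [81 77 73]
(309, 288) [ 10.5  -6.2 -34.4] [75 72 68]
(309, 291) [ 10.9  -6.  -38.7] [75 71 67]
(309, 294) [ 10.7  -6.  -41.7] [74 70 66]
(309, 297) [ 10.8  -5.8 -45.4] [74 70 66]
(313, 270) [ 17.3  -4.4 -28.2] [227 138  73]
(313, 273) [ 15.6  -4.4 -27.8] [227 139  73]
(313, 276) [ 14.1  -4.4 -27.9] [227 137  73]
(313, 279) [ 12.9  -4.4 -28.7] [168  95  51]
(313, 282) [ 11.9  -4.4 -30.1] [73 46 32]
(313, 28
[... 992 characters left out ...]
94) [ 10.7   5.3 -41.7] [77 73 68]
(334, 297) [ 11.3   5.2 -46.4] [76 73 68]
(340, 270) [-20.4  14.4  76.6] [71 68 66]
(340, 273) [-28.3  15.2  91.3] [170 163 154]
(340, 276) [-31.   15.3  91.5] [169 161 153]
(340, 279) [-33.1  15.3  90.2] [170 163 154]
(340, 282) [-36.4  15.4  91.8] [169 163 153]
(340, 285) [ 10.1   8.7 -29.6] [107 102  96]
(340, 288) [ 10.6   8.4 -34.4] [76 72 68]
(340, 291) [ 10.2   8.3 -37.2] [77 72 68]
(340, 294) [ 10.9   8.  -42.1] [76 72 67]
(340, 297) [ 10.7   7.9 -45.2] [77 73 69]
[[-0.000e+00  9.612e-01  2.757e-01  7.930e-02]
 [ 1.000e+00 -5.000e-04  1.800e-03 -6.000e-04]
 [ 1.900e-03  2.757e-01 -9.612e-01 -1.990e-01]
 [ 0.000e+00  0.000e+00  0.000e+00  1.000e+00]]
```

```bash
cat > g4.py <<'E'
from plan import *
import pickle
d=pickle.load(open('w1.pkl','rb'));C,ok=cloud(d);P=down(-118).inv().apply(C.reshape(-1,3)-[.4696,-.251,.2802]).reshape(480,640,3)*1000
m=ok&(P[...,2]<40)
m[340:]=0
v,u=np.where(m);Q=P[m];i=np.argsort(-Q[:,2])[:12]
for k in i: print(u[k],v[k],Q[k].round(1))
for u_ in(255,262,268,372,378,384):
    vv=[v for v in range(270,340) if m[v,u_]];print(u_,vv[0],P[vv[0],u_].round(1),P[vv[5],u_].round(1))
E
python3 g4.py
```

```text
259 284 [ 10.  -30.8 -28.1]
267 282 [ 11.1 -26.8 -28.3]
266 282 [ 11.1 -27.3 -28.4]
371 282 [ 11.2  23.7 -28.4]
369 282 [ 11.2  22.7 -28.4]
274 310 [ -3.7 -23.9 -28.5]
378 284 [ 10.2  27.1 -28.5]
257 284 [ 10.2 -31.7 -28.6]
258 284 [ 10.2 -31.2 -28.6]
372 282 [ 11.3  24.2 -28.7]
373 282 [ 11.3  24.6 -28.7]
268 282 [ 11.3 -26.3 -28.7]
255 285 [ 10.3 -32.4 -30.2] [ 10.3 -31.3 -36.4]
262 284 [ 10.3 -29.2 -28.8] [ 11.2 -27.9 -37.2]
268 282 [ 11.3 -26.3 -28.7] [ 11.8 -25.2 -36.3]
372 282 [ 11.3  24.2 -28.7] [ 11.4  23.3 -35.2]
378 284 [ 10.2  27.1 -28.5] [ 10.9  25.9 -36.4]
384 284 [ 10.4  30.  -29.1] [ 10.9  28.8 -36.3]
```

The wrist depth shows that the real fingertips end 28.5 mm short of the reported TCP, so the fingers closed on top of the tab. From here I'll plan with the tip point. Next: open, go lower and grip again.

```bash
sed -i 's/^def plan(/TIP=.0285\ndef plan(/; s/P=np.array(P,float);rv/P=np.array(P,float)+O.apply([0,0,TIP]);rv/; s/print(.end.,p.round(4))/print("end tip",(p-r.apply([0,0,TIP])).round(4))/' plan.py
cat > f.py <<'E'
from plan import *
ax=np.array([.5479,-.2889])
def at(a,r=.088,z=.09): return [ax[0]+r*np.cos(np.deg2rad(a)),ax[1]+r*np.sin(np.deg2rad(a)),z]
plan([(at(153.7),down(153.7-270))],mm=20,extra=1);print('---')
plan([(at(a),down(a-270)) for a in np.linspace(153.7,208.7,15)[1:]],extra=2)
E
python3 f.py
```

```text
0.01 0.004 0.142 0 0 -0.006; 0.019 0.007 0.285 0 0 -0.011; 0.019 0.007 0.285 0 0 -0.011
end tip [ 0.469  -0.2499  0.09  ]
---
0.002 0.06 0 0 0 -0.087; 0.009 0.12 0 0 0 -0.175; 0.019 0.18 0 0 0 -0.262; 0.033 0.238 0 0 0 -0.349; 0.052 0.296 0 0 0 -0.437; 0.074 0.352 0 0 0 -0.524; 0.1 0.406 0 0 0 -0.611; 0.13 0.459 0 0 0 -0.699
0.002 0.06 0 0 0 -0.087; 0.008 0.12 0 0 0 -0.174; 0.018 0.179 0 0 0 -0.261; 0.032 0.238 0 0 0 -0.349; 0.051 0.296 0 0 0 -0.436; 0.073 0.352 0 0 0 -0.523; 0.073 0.352 0 0 0 -0.523; 0.073 0.352 0 0 0 -0.523
end tip [ 0.4707 -0.3312  0.09  ]
```

Call:
{"method": "move_arm", "body": {
  "motion": "0 0 0 0 0 0; 0 0 0 0 0 0; 0 0 0 0 0 0; 0 0 0 0 0 0",
  "fingers": 0.45
}}

```text
time_s: 3.3
tcp_pos: [0.4675, -0.2487, 0.0901]
eef_rot: [3.055, -0.727, 0.001]
ft_force: [0.5, -0.3, 0.7]
gripper_width: 0.0304
gripper_force: 0.0
```

Call:
{"method": "move_arm", "body": {
  "motion": "0.01 0.004 0.142 0 0 -0.006; 0.019 0.007 0.285 0 0 -0.011; 0.019 0.007 0.285 0 0 -0.011"
}}

```text
time_s: 3.6
tcp_pos: [0.4675, -0.2495, 0.0591]
eef_rot: [-3.059, 0.714, 0.005]
ft_force: [-0.6, 0.4, -0.2]
gripper_width: 0.0416
gripper_force: 0.0
```

Call:
{"method": "move_arm", "body": {
  "motion": "0 0 0 0 0 0; 0 0 0 0 0 0; 0 0 0 0 0 0; 0 0 0 0 0 0; 0 0 0 0 0 0; 0 0 0 0 0 0",
  "fingers": 0
}}

```text
time_s: 4.2
tcp_pos: [0.4694, -0.2506, 0.0622]
eef_rot: [3.058, -0.714, 0.002]
ft_force: [-0.4, -1.5, 3.7]
gripper_width: 0.0098
gripper_force: 30.0
```

Gripped at 9.8 mm. Now I'll turn the collar to open.

Call:
{"method": "move_arm", "body": {
  "motion": "0.002 0.06 0 0 0 -0.087; 0.009 0.12 0 0 0 -0.175; 0.019 0.18 0 0 0 -0.262; 0.033 0.238 0 0 0 -0.349; 0.052 0.296 0 0 0 -0.437; 0.074 0.352 0 0 0 -0.524; 0.1 0.406 0 0 0 -0.611; 0.13 0.459 0 0 0 -0.699"
}}

```text
time_s: 5.0
tcp_pos: [0.461, -0.2966, 0.0622]
eef_rot: [-3.138, -0.146, -0.003]
ft_force: [2.9, 6.4, 2.6]
gripper_width: 0.0098
gripper_force: 30.0
```

Call:
{"method": "move_arm", "body": {
  "motion": "0.002 0.06 0 0 0 -0.087; 0.008 0.12 0 0 0 -0.174; 0.018 0.179 0 0 0 -0.261; 0.032 0.238 0 0 0 -0.349; 0.051 0.296 0 0 0 -0.436; 0.073 0.352 0 0 0 -0.523; 0.073 0.352 0 0 0 -0.523; 0.073 0.352 0 0 0 -0.523"
}}

```text
time_s: 5.8
tcp_pos: [0.472, -0.3307, 0.0622]
eef_rot: [3.043, 0.779, 0.003]
ft_force: [4.5, 6.8, 2.2]
gripper_width: 0.0097
gripper_force: 30.1
```

```bash
cat > i.py <<'E'
from plan import *
st()
p,r=cur();t=p-r.apply([0,0,TIP])
plan([(t,r)],extra=4);plan([([t[0],t[1],.22],r)],extra=3)
E
python3 i.py
```

```text
t 5.8 tcp [ 0.472  -0.3307  0.0622] err mm [1.2 0.5 0.7] ang [-0.04  0.11 -0.03] F [4.5 6.8 2.2] w 9.7 gf 30.1 q [-0.61  0.42  1.84  0.    0.87  0.45]
0 0 0 0 0 0; 0 0 0 0 0 0; 0 0 0 0 0 0; 0 0 0 0 0 0; 0 0 0 0 0 0
end tip [ 0.4707 -0.3312  0.09  ]
0 0 -0.433 0 0 0; 0 0 -0.867 0 0 0
0 0 -0.433 0 0 0; 0 0 -0.433 0 0 0; 0 0 -0.433 0 0 0; 0 0 -0.433 0 0 0
end tip [ 0.4707 -0.3312  0.22  ]
```

Call:
{"method": "move_arm", "body": {
  "motion": "0 0 0 0 0 0; 0 0 0 0 0 0; 0 0 0 0 0 0; 0 0 0 0 0 0; 0 0 0 0 0 0",
  "fingers": 0.5
}}

```text
time_s: 6.3
tcp_pos: [0.4709, -0.3318, 0.0619]
eef_rot: [3.042, 0.778, 0.001]
ft_force: [1.2, 0.3, -0.0]
gripper_width: 0.0454
gripper_force: 0.0
```

Call:
{"method": "move_arm", "body": {
  "motion": "0 0 -0.433 0 0 0; 0 0 -0.867 0 0 0"
}}

```text
time_s: 6.5
tcp_pos: [0.4698, -0.3309, 0.1485]
eef_rot: [-3.042, -0.778, 0.003]
ft_force: [0.4, -0.7, 0.7]
gripper_width: 0.0453
gripper_force: 0.0
```

Call:
{"method": "move_arm", "body": {
  "motion": "0 0 -0.433 0 0 0; 0 0 -0.433 0 0 0; 0 0 -0.433 0 0 0; 0 0 -0.433 0 0 0"
}}

```text
time_s: 6.9
tcp_pos: [0.4701, -0.3311, 0.1908]
eef_rot: [-3.044, -0.778, 0.001]
ft_force: [-0.1, 0.5, 0.3]
gripper_width: 0.046
gripper_force: 0.0
```

```bash
cat > j.py <<'E'
from plan import *
import pickle
st();d=snap('wrist');save(d,'w3.png');pickle.dump(d,open('w3.pkl','wb'));C,ok=cloud(d)
hsv=cv2.cvtColor(d['pixels'],cv2.COLOR_RGB2HSV);h,s,v=[hsv[...,i].astype(int) for i in range(3)]
ax=np.array([.5479,-.2889]);Z=C[...,2]
near=np.hypot(C[...,0]-ax[0],C[...,1]-ax[1])<.115
a=lambda p:np.rad2deg(np.arctan2(p[1]-ax[1],p[0]-ax[0]))%360
m=ok&near&(h>5)&(h<20)&(s>120)&(Z>.115);T=C[m][:,:2];print('tab',len(T),a(T.mean(0)),cv2.minAreaRect(T.astype(np.float32)))
m=ok&near&((h<4)|(h>176))&(s>150)&(Z<.05);T=C[m][:,:2];print('red',len(T),a(T.mean(0)),T.mean(0))
m=ok&near&(d['pixels'].min(2)>140)&(Z<.03)&(C[...,0]<.5)&(C[...,1]<-.3);T=C[m][:,:2];print('white',len(T),T.mean(0),a(T.mean(0)))
for lo,hi in((.105,.111),(.133,.14)):
    m=ok&near&(Z>lo)&(Z<hi)&(s<80);P=C[m];c,r=cv2.minEnclosingCircle(P[:,:2].astype(np.float32));print(len(P),P.mean(0).round(4),c,r)
# free patch check
f=atz(d,[[0,0]],0)
S=snap('scene');C,ok=cloud(S)
for x,y in((.40,-.47),(.36,-.45),(.45,-.5)):
    m=ok&(np.hypot(C[...,0]-x,C[...,1]-y)<.085);print(x,y,m.sum(),np.percentile(C[m][:,2],[1,50,99,100]).round(3))
plan([([.5479,-.2889,.22],down(-65)),([.5479,-.2889,.1115],down(-65))],extra=2)
E
python3 j.py
```

```text
t 6.9 tcp [ 0.4701 -0.3311  0.1908] err mm [-0.6  0.1 -0.7] ang [ 0.02 -0.04 -0.  ] F [-0.1  0.5  0.3] w 46.0 gf 0.0 q [-0.62  0.27  1.74 -0.    1.13  0.45]
tab 3875 218.23797491222774 ((0.48554325103759766, -0.337940514087677), (0.04490463435649872, 0.08119872212409973), 29.164411544799805)
red 290 149.5234751086348 [ 0.46106948 -0.23780082]
white 1 [ 0.43958243 -0.32740733] 199.57050232752533
22782 [ 0.5506 -0.2875  0.1077] (0.5482388734817505, -0.28891298174858093) 0.06151348352432251
1054 [ 0.5482 -0.2891  0.1355] (0.5481536388397217, -0.28921541571617126) 0.011944836005568504
0.4 -0.47 3062 [-0.006 -0.001  0.003  0.005]
0.36 -0.45 2775 [-0.006 -0.002  0.003  0.005]
0.45 -0.5 3301 [-0.006 -0.001  0.003  0.005]
0.44 0 0 0 0 0.041; 0.88 -0.001 0 0 0 0.082; 0.88 -0.001 0.362 0 0 0.082; 0.88 -0.001 0.723 0 0 0.082
0 0 0.362 0 0 0; 0 0 0.362 0 0 0; 0 0 0.362 0 0 0
end tip [ 0.5479 -0.2889  0.1115]
```

View pics/w3.png

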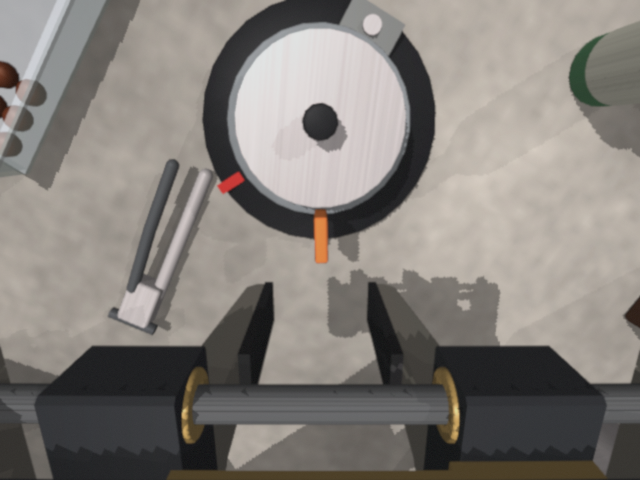

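The tab at (321,237) now covers the white mark, and the red bar is at (231,182). I'll measure the tab angle more strictly.

```bash
cat > k.py <<'E'
from plan import *
import pickle
d=pickle.load(open('w3.pkl','rb'));C,ok=cloud(d);ax=np.array([.5482,-.289])
hsv=cv2.cvtColor(d['pixels'],cv2.COLOR_RGB2HSV);h,s,v=[hsv[...,i].astype(int) for i in range(3)]
a=lambda p:np.rad2deg(np.arctan2(p[1]-ax[1],p[0]-ax[0]))%360
m=ok&(h>5)&(h<18)&(s>150)&(C[...,2]>.117)&(C[...,2]<.123);m[:200]=0;m[270:]=0
T=C[m][:,:2];print('tab',len(T),T.mean(0),a(T.mean(0)),cv2.minAreaRect(T.astype(np.float32)))
m=ok&((h<4)|(h>176))&(s>150)&(C[...,2]<.05);m[:150]=0;m[220:]=0;T=C[m];print(a(T.mean(0)),cv2.minAreaRect(T[:,:2].astype(np.float32)),T[:,2].mean())
E
python3 k.py
```

```text
tab 546 [ 0.47644434 -0.32887602] 209.06178534705717 ((0.47548434138298035, -0.32920458912849426), (0.03409406542778015, 0.009654914028942585), 28.985929489135742)
149.5608778225042 ((0.46044784784317017, -0.237344890832901), (0.011412166990339756, 0.025951221585273743), 60.741546630859375) 0.020892768451000052
```

```bash
cat > l.py <<'E'
from plan import *
D=down(-65)
plan([([.5482,-.289,.1115],D),([.5482,-.289,.14],D),([.5482,-.289,.2],D),([.4,-.47,.2],D),([.4,-.47,.04],D)],mm=33,extra=1)
plan([([.4,-.47,.0195],D)],mm=10,extra=3)
plan([([.4,-.47,.12],D)],extra=3)
E
python3 l.py
```

```text
0.002 0.003 0 0 0 0; 0.002 0.003 -0.285 0 0 0; 0.002 0.003 -0.585 0 0 0; 0.002 0.003 -0.885 0 0 0; -0.261 0.129 -0.885 0 0 0; -0.525 0.256 -0.885 0 0 0; -0.788 0.383 -0.885 0 0 0
-0.264 0.127 0 0 0 0; -0.527 0.254 0 0 0 0; -0.791 0.38 0 0 0 0
-0.263 0.127 0 0 0 0; -0.527 0.254 0 0 0 0; -0.527 0.254 0.32 0 0 0; -0.527 0.254 0.64 0 0 0; -0.527 0.254 0.96 0 0 0
0 0 0.32 0 0 0; 0 0 0.64 0 0 0; 0 0 0.64 0 0 0
end tip [ 0.4  -0.47  0.04]
0 0 0.068 0 0 0; 0 0 0.137 0 0 0; 0 0 0.205 0 0 0; 0 0 0.205 0 0 0; 0 0 0.205 0 0 0; 0 0 0.205 0 0 0
end tip [ 0.4    -0.47    0.0195]
0 0 -0.335 0 0 0; 0 0 -0.67 0 0 0
0 0 -0.335 0 0 0; 0 0 -0.335 0 0 0; 0 0 -0.335 0 0 0; 0 0 -0.335 0 0 0
end tip [ 0.4  -0.47  0.12]
```

Call:
{"method": "move_arm", "body": {
  "motion": "0.44 0 0 0 0 0.041; 0.88 -0.001 0 0 0 0.082; 0.88 -0.001 0.362 0 0 0.082; 0.88 -0.001 0.723 0 0 0.082"
}}

```text
time_s: 7.4
tcp_pos: [0.5493, -0.2885, 0.1182]
eef_rot: [3.065, 0.682, 0.002]
ft_force: [0.5, -0.3, 0.6]
gripper_width: 0.046
gripper_force: 0.0
```

Call:
{"method": "move_arm", "body": {
  "motion": "0 0 0.362 0 0 0; 0 0 0.362 0 0 0; 0 0 0.362 0 0 0"
}}

```text
time_s: 7.7
tcp_pos: [0.5473, -0.2888, 0.0817]
eef_rot: [-3.066, -0.68, 0.003]
ft_force: [0.1, 0.2, 0.4]
gripper_width: 0.046
gripper_force: 0.0
```

Call:
{"method": "move_arm", "body": {
  "motion": "0 0 0 0 0 0; 0 0 0 0 0 0; 0 0 0 0 0 0; 0 0 0 0 0 0; 0 0 0 0 0 0",
  "fingers": 0
}}

```text
time_s: 8.2
tcp_pos: [0.5479, -0.2893, 0.0834]
eef_rot: [3.066, 0.68, 0.001]
ft_force: [-0.6, -0.6, -1.9]
gripper_width: 0.0233
gripper_force: 30.0
```

Knob gripped at 23.3 mm. Now I'll carry the lid to the free patch.

Call:
{"method": "move_arm", "body": {
  "motion": "0.002 0.003 0 0 0 0; 0.002 0.003 -0.285 0 0 0; 0.002 0.003 -0.585 0 0 0; 0.002 0.003 -0.885 0 0 0; -0.261 0.129 -0.885 0 0 0; -0.525 0.256 -0.885 0 0 0; -0.788 0.383 -0.885 0 0 0"
}}

```text
time_s: 8.9
tcp_pos: [0.4921, -0.3577, 0.1721]
eef_rot: [3.066, 0.681, 0.001]
ft_force: [-0.3, 0.2, -3.0]
gripper_width: 0.0234
gripper_force: 30.0
```

Call:
{"method": "move_arm", "body": {
  "motion": "-0.264 0.127 0 0 0 0; -0.527 0.254 0 0 0 0; -0.791 0.38 0 0 0 0"
}}

```text
time_s: 9.2
tcp_pos: [0.4362, -0.4258, 0.1719]
eef_rot: [3.066, 0.68, 0.001]
ft_force: [-0.0, 0.4, -2.7]
gripper_width: 0.0236
gripper_force: 30.0
```

Call:
{"method": "move_arm", "body": {
  "motion": "-0.263 0.127 0 0 0 0; -0.527 0.254 0 0 0 0; -0.527 0.254 0.32 0 0 0; -0.527 0.254 0.64 0 0 0; -0.527 0.254 0.96 0 0 0"
}}

```text
time_s: 9.7
tcp_pos: [0.3999, -0.4708, 0.0751]
eef_rot: [3.066, 0.678, 0.001]
ft_force: [-0.5, 0.2, -2.3]
gripper_width: 0.0232
gripper_force: 30.0
```

Call:
{"method": "move_arm", "body": {
  "motion": "0 0 0.32 0 0 0; 0 0 0.64 0 0 0; 0 0 0.64 0 0 0"
}}

```text
time_s: 10.0
tcp_pos: [0.3978, -0.4677, 0.0079]
eef_rot: [-3.062, -0.679, 0.005]
ft_force: [-0.4, 1.1, -3.2]
gripper_width: 0.023
gripper_force: 30.0
```

Call:
{"method": "move_arm", "body": {
  "motion": "0 0 0.068 0 0 0; 0 0 0.137 0 0 0; 0 0 0.205 0 0 0; 0 0 0.205 0 0 0; 0 0 0.205 0 0 0; 0 0 0.205 0 0 0"
}}

```text
time_s: 10.6
tcp_pos: [0.4005, -0.4708, -0.008]
eef_rot: [3.065, 0.68, 0.001]
ft_force: [0.5, 0.5, -2.0]
gripper_width: 0.0232
gripper_force: 30.0
```

Call:
{"method": "move_arm", "body": {
  "motion": "0 0 0 0 0 0; 0 0 0 0 0 0; 0 0 0 0 0 0; 0 0 0 0 0 0",
  "fingers": 0.5
}}

```text
time_s: 11.0
tcp_pos: [0.4004, -0.4707, -0.0082]
eef_rot: [3.066, 0.68, 0.001]
ft_force: [0.3, -0.6, 0.5]
gripper_width: 0.0462
gripper_force: 0.0
```

Call:
{"method": "move_arm", "body": {
  "motion": "0 0 -0.335 0 0 0; 0 0 -0.67 0 0 0"
}}

```text
time_s: 11.2
tcp_pos: [0.3996, -0.4697, 0.0584]
eef_rot: [-3.066, -0.68, 0.001]
ft_force: [0.2, -0.5, 0.7]
gripper_width: 0.0462
gripper_force: 0.0
```

Call:
{"method": "move_arm", "body": {
  "motion": "0 0 -0.335 0 0 0; 0 0 -0.335 0 0 0; 0 0 -0.335 0 0 0; 0 0 -0.335 0 0 0"
}}

```text
time_s: 11.6
tcp_pos: [0.3996, -0.4698, 0.0909]
eef_rot: [-3.067, -0.68, 0.0]
ft_force: [0.2, 0.5, -0.0]
gripper_width: 0.0459
gripper_force: 0.0
```

```bash
cat > m.py <<'E'
from plan import *
st()
S=snap('scene');save(S,'s2.png');C,ok=cloud(S);Z=C[...,2]
n=np.hypot(C[...,0]-.4,C[...,1]+.47)<.09
for lo,hi in((.012,.022),(.038,.05)):
    m=ok&n&(Z>lo)&(Z<hi);P=C[m]
    if len(P):print(lo,len(P),P.mean(0).round(4),cv2.minEnclosingCircle(P[:,:2].astype(np.float32)))
# scoop
n=np.hypot(C[...,0]-.55,C[...,1]-.29)<.1
m=ok&n&(Z>.1);print('handle',C[m].mean(0),C[m].max(0),cv2.minAreaRect(C[m&(Z>.135)][:,:2].astype(np.float32)),cv2.minAreaRect(C[m][:,:2].astype(np.float32)))
# move to above scoop, waypoint high
D=down(-38)
plan([([.4,-.47,.22],down(-65)),([.55,-.2,.24],down(-38)),([.6,.1,.24],D),([.579,.272,.24],D)],extra=3)
E
python3 m.py
```

```text
t 11.6 tcp [ 0.3996 -0.4698  0.0909] err mm [-0.3  0.2 -0.6] ang [ 0.02 -0.01 -0.01] F [ 0.2  0.5 -0. ] w 45.9 gf 0.0 q [-0.87  0.44  1.73 -0.    0.97  0.27]
0.012 1404 [ 0.4045 -0.4685  0.0147] ((0.4018811285495758, -0.47094520926475525), 0.06331625580787659)
0.038 71 [ 0.4021 -0.4692  0.0419] ((0.4011390209197998, -0.4694063663482666), 0.012891785241663456)
handle [0.5816491  0.27063826 0.12486168] [0.59078353 0.28294891 0.14225869] ((0.5795414447784424, 0.2719413638114929), (0.022055422887206078, 0.012298469431698322), 51.691898345947266) ((0.5792084336280823, 0.2715197801589966), (0.024403946474194527, 0.012298469431698322), 51.691890716552734)
0 0 -0.5 0 0 0; 0 0 -1 0 0 0
0.358 -0.259 -0.029 0 0 -0.086; 0.715 -0.518 -0.057 0 0 -0.172
0.389 -0.209 -0.029 0 0 -0.085; 0.777 -0.417 -0.057 0 0 -0.171
0.414 -0.155 -0.029 0 0 -0.086; 0.827 -0.31 -0.057 0 0 -0.171
0.43 -0.098 -0.029 0 0 -0.086; 0.797 -0.33 -0.029 0 0 -0.086
0.382 -0.208 0 0 0 0; 0.763 -0.416 0 0 0 0
0.382 -0.207 0 0 0 0; 0.764 -0.415 0 0 0 0
0.381 -0.207 0 0 0 0; 0.763 -0.415 0 0 0 0
0.307 -0.306 0 0 0 0; 0.613 -0.612 0 0 0 0; 0.92 -0.918 0 0 0 0
0.306 -0.307 0 0 0 0; 0.306 -0.307 0 0 0 0; 0.306 -0.307 0 0 0 0; 0.306 -0.307 0 0 0 0
end tip [0.579 0.272 0.24 ]
```

Call:
{"method": "move_arm", "body": {
  "motion": "0 0 -0.5 0 0 0; 0 0 -1 0 0 0"
}}

```text
time_s: 11.85
tcp_pos: [0.3988, -0.4688, 0.1901]
eef_rot: [-3.063, -0.679, 0.004]
ft_force: [1.0, -1.3, -0.1]
gripper_width: 0.0462
gripper_force: 0.0
```

Call:
{"method": "move_arm", "body": {
  "motion": "0.358 -0.259 -0.029 0 0 -0.086; 0.715 -0.518 -0.057 0 0 -0.172"
}}

```text
time_s: 12.05
tcp_pos: [0.4434, -0.3934, 0.1982]
eef_rot: [3.012, 0.885, 0.002]
ft_force: [0.5, 0.9, -1.7]
gripper_width: 0.0461
gripper_force: 0.0
```

Call:
{"method": "move_arm", "body": {
  "motion": "0.389 -0.209 -0.029 0 0 -0.085; 0.777 -0.417 -0.057 0 0 -0.171"
}}

```text
time_s: 12.25
tcp_pos: [0.4858, -0.3143, 0.2022]
eef_rot: [-2.946, -1.089, 0.001]
ft_force: [0.5, 0.4, 1.0]
gripper_width: 0.0457
gripper_force: 0.0
```

Call:
{"method": "move_arm", "body": {
  "motion": "0.414 -0.155 -0.029 0 0 -0.086; 0.827 -0.31 -0.057 0 0 -0.171"
}}

```text
time_s: 12.45
tcp_pos: [0.5287, -0.237, 0.2077]
eef_rot: [-2.867, -1.285, 0.002]
ft_force: [0.6, -0.5, -0.6]
gripper_width: 0.046
gripper_force: 0.0
```

Call:
{"method": "move_arm", "body": {
  "motion": "0.43 -0.098 -0.029 0 0 -0.086; 0.797 -0.33 -0.029 0 0 -0.086"
}}

```text
time_s: 12.65
tcp_pos: [0.5586, -0.1559, 0.2108]
eef_rot: [2.821, 1.38, -0.0]
ft_force: [0.1, -0.3, 0.8]
gripper_width: 0.0459
gripper_force: 0.0
```

Call:
{"method": "move_arm", "body": {
  "motion": "0.382 -0.208 0 0 0 0; 0.763 -0.416 0 0 0 0"
}}

```text
time_s: 12.85
tcp_pos: [0.571, -0.0699, 0.2103]
eef_rot: [2.824, 1.377, -0.003]
ft_force: [-0.4, -0.7, 0.1]
gripper_width: 0.0456
gripper_force: 0.0
```

Call:
{"method": "move_arm", "body": {
  "motion": "0.382 -0.207 0 0 0 0; 0.764 -0.415 0 0 0 0"
}}

```text
time_s: 13.05
tcp_pos: [0.5852, 0.0158, 0.2102]
eef_rot: [2.823, 1.377, -0.003]
ft_force: [-0.4, 0.2, -0.1]
gripper_width: 0.0461
gripper_force: 0.0
```

Call:
{"method": "move_arm", "body": {
  "motion": "0.381 -0.207 0 0 0 0; 0.763 -0.415 0 0 0 0"
}}

```text
time_s: 13.25
tcp_pos: [0.5995, 0.1014, 0.2101]
eef_rot: [2.823, 1.377, -0.003]
ft_force: [1.4, -0.9, 0.3]
gripper_width: 0.0461
gripper_force: 0.0
```

Call:
{"method": "move_arm", "body": {
  "motion": "0.307 -0.306 0 0 0 0; 0.613 -0.612 0 0 0 0; 0.92 -0.918 0 0 0 0"
}}

```text
time_s: 13.55
tcp_pos: [0.5834, 0.2302, 0.2097]
eef_rot: [2.823, 1.377, -0.004]
ft_force: [0.1, -0.0, -0.7]
gripper_width: 0.0458
gripper_force: 0.0
```

Call:
{"method": "move_arm", "body": {
  "motion": "0.306 -0.307 0 0 0 0; 0.306 -0.307 0 0 0 0; 0.306 -0.307 0 0 0 0; 0.306 -0.307 0 0 0 0"
}}

```text
time_s: 13.95
tcp_pos: [0.5788, 0.2707, 0.2104]
eef_rot: [2.822, 1.376, -0.002]
ft_force: [0.1, 0.4, 1.1]
gripper_width: 0.0459
gripper_force: 0.0
```

```bash
cat > n.py <<'E'
from plan import *
import pickle
st();d=snap('wrist');save(d,'w4.png');pickle.dump(d,open('w4.pkl','wb'));C,ok=cloud(d);Z=C[...,2]
n=ok&(np.hypot(C[...,0]-.56,C[...,1]-.285)<.09)
m=n&(Z>.13)&(Z<.15);print('handle top',m.sum(),C[m].mean(0),cv2.minAreaRect(C[m][:,:2].astype(np.float32)))
m=n&(Z>.03)&(Z<.042);print('wall tops',m.sum(),C[m].mean(0),cv2.minAreaRect(C[m][:,:2].astype(np.float32)))
E
python3 n.py
```

```text
t 13.95 tcp [0.5788 0.2707 0.2104] err mm [-0.2 -1.4 -1.1] ang [-0.05 -0.12  0.01] F [0.1 0.4 1.1] w 45.9 gf 0.0 q [ 0.44  0.35  1.57 -0.    1.21  1.1 ]
handle top 501 [0.58041602 0.27363183 0.13879325] ((0.5793987512588501, 0.27253255248069763), (0.02460321970283985, 0.011418729089200497), 51.99176025390625)
wall tops 506 [0.5607923  0.29143631 0.03470211] ((0.5585954189300537, 0.2889692187309265), (0.07182957231998444, 0.06510759145021439), 52.5418815612793)
```

View pics/w4.png

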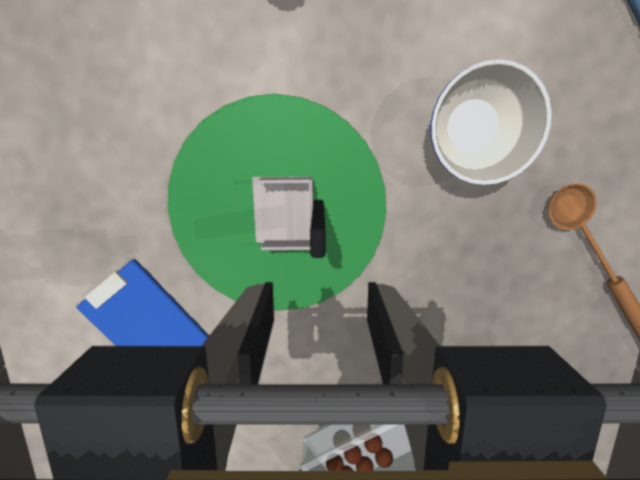

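The wrist view shows the scoop on the board at (290,213) with its handle at (318,228), consistent with the scene view. Next I'll grasp the handle deep, lift it and look at the box.

```bash
cat > o.py <<'E'
from plan import *
D=down(-37.8)
h=[.5794,.2725]
plan([(h+[.15],D),(h+[.098],D)],mm=45,extra=3);print('--- grip')
plan([(h+[.15],D),(h+[.25],D),([.5,.05,.25],down(-5.8)),([.47,-.13,.25],down(-5.8))],mm=30,extra=3)
d=[(.353,1.633,.6246,.1848),(.13,1.72,.5325,.2802),(.32,1.92,.5305,.0911),(.42,1.84,.5763,.0622),(.44,1.73,.6167,.0909),(.35,1.57,.6390,.2104)]
A=[];b=[]
for q2,q3,r,z in d: A+=[[1,0,np.sin(q2),np.sin(q2+q3)],[0,1,np.cos(q2),np.cos(q2+q3)]];b+=[r,z]
x,res,_,_=np.linalg.lstsq(np.array(A),np.array(b),rcond=None);print(x,res)
E
python3 o.py
```

```text
0.002 0 0.3 0 0 -0.002; 0.004 0 0.6 0 0 -0.003; 0.006 0.001 0.9 0 0 -0.005
0 0 0.26 0 0 0; 0 0 0.52 0 0 0; 0 0 0.52 0 0 0; 0 0 0.52 0 0 0; 0 0 0.52 0 0 0
end tip [0.5794 0.2724 0.098 ]
--- grip
0 0 -0.26 0 0 0; 0 0 -0.52 0 0 0; 0 0 -0.77 0 0 0
0 0 -0.25 0 0 0; 0 0 -0.5 0 0 0; 0 0 -0.75 0 0 0; -0.28 0.091 -0.75 0 0 -0.088; -0.561 0.183 -0.75 0 0 -0.177; -0.841 0.275 -0.75 0 0 -0.266
-0.294 0.032 0 0 0 -0.089; -0.588 0.064 0 0 0 -0.178; -0.881 0.095 0 0 0 -0.267
-0.294 -0.03 0 0 0 -0.089; -0.588 -0.06 0 0 0 -0.178; -0.848 -0.04 0 0 0 -0.178
-0.26 -0.017 0 0 0 0; -0.52 -0.033 0 0 0 0; -0.78 -0.05 0 0 0 0
-0.26 -0.017 0 0 0 0; -0.521 -0.034 0 0 0 0; -0.781 -0.05 0 0 0 0; -0.781 -0.05 0 0 0 0; -0.781 -0.05 0 0 0 0; -0.781 -0.05 0 0 0 0
end tip [ 0.47 -0.13  0.25]
[-0.00975537 -0.09318371  0.51177376  0.49477056] [0.00030041]
```

Call:
{"method": "move_arm", "body": {
  "motion": "0.002 0 0.3 0 0 -0.002; 0.004 0 0.6 0 0 -0.003; 0.006 0.001 0.9 0 0 -0.005"
}}

```text
time_s: 14.3
tcp_pos: [0.58, 0.2705, 0.1207]
eef_rot: [2.821, 1.379, 0.001]
ft_force: [0.4, 0.2, 0.2]
gripper_width: 0.046
gripper_force: 0.0
```

Call:
{"method": "move_arm", "body": {
  "motion": "0 0 0.26 0 0 0; 0 0 0.52 0 0 0; 0 0 0.52 0 0 0; 0 0 0.52 0 0 0; 0 0 0.52 0 0 0"
}}

```text
time_s: 14.8
tcp_pos: [0.5808, 0.2719, 0.0711]
eef_rot: [2.82, 1.381, 0.004]
ft_force: [0.4, -0.4, 0.1]
gripper_width: 0.0459
gripper_force: 0.0
```

Call:
{"method": "move_arm", "body": {
  "motion": "0 0 0 0 0 0; 0 0 0 0 0 0; 0 0 0 0 0 0; 0 0 0 0 0 0; 0 0 0 0 0 0; 0 0 0 0 0 0",
  "fingers": 0
}}

```text
time_s: 15.4
tcp_pos: [0.5797, 0.2721, 0.0696]
eef_rot: [2.82, 1.382, 0.001]
ft_force: [0.2, -0.0, 2.7]
gripper_width: 0.0116
gripper_force: 30.0
```

Call:
{"method": "move_arm", "body": {
  "motion": "0 0 -0.26 0 0 0; 0 0 -0.52 0 0 0; 0 0 -0.77 0 0 0"
}}

```text
time_s: 15.7
tcp_pos: [0.5791, 0.2718, 0.1467]
eef_rot: [2.82, 1.382, -0.001]
ft_force: [-0.9, -0.3, -1.5]
gripper_width: 0.0119
gripper_force: 30.0
```

Call:
{"method": "move_arm", "body": {
  "motion": "0 0 -0.25 0 0 0; 0 0 -0.5 0 0 0; 0 0 -0.75 0 0 0; -0.28 0.091 -0.75 0 0 -0.088; -0.561 0.183 -0.75 0 0 -0.177; -0.841 0.275 -0.75 0 0 -0.266"
}}

```text
time_s: 16.3
tcp_pos: [0.5489, 0.1879, 0.2211]
eef_rot: [2.657, 1.673, -0.001]
ft_force: [0.7, -0.5, -1.5]
gripper_width: 0.0118
gripper_force: 30.0
```

Call:
{"method": "move_arm", "body": {
  "motion": "-0.294 0.032 0 0 0 -0.089; -0.588 0.064 0 0 0 -0.178; -0.881 0.095 0 0 0 -0.267"
}}

```text
time_s: 16.6
tcp_pos: [0.5191, 0.1042, 0.2212]
eef_rot: [2.468, 1.942, -0.001]
ft_force: [1.0, -0.3, -1.9]
gripper_width: 0.0117
gripper_force: 30.0
```

Call:
{"method": "move_arm", "body": {
  "motion": "-0.294 -0.03 0 0 0 -0.089; -0.588 -0.06 0 0 0 -0.178; -0.848 -0.04 0 0 0 -0.178"
}}

```text
time_s: 16.9
tcp_pos: [0.4945, 0.0228, 0.2213]
eef_rot: [2.327, 2.109, -0.001]
ft_force: [0.7, -0.2, -1.8]
gripper_width: 0.0113
gripper_force: 30.0
```

Call:
{"method": "move_arm", "body": {
  "motion": "-0.26 -0.017 0 0 0 0; -0.52 -0.033 0 0 0 0; -0.78 -0.05 0 0 0 0"
}}

```text
time_s: 17.2
tcp_pos: [0.4824, -0.0541, 0.2214]
eef_rot: [2.33, 2.106, -0.001]
ft_force: [0.2, 0.5, -1.8]
gripper_width: 0.0117
gripper_force: 30.0
```

Call:
{"method": "move_arm", "body": {
  "motion": "-0.26 -0.017 0 0 0 0; -0.521 -0.034 0 0 0 0; -0.781 -0.05 0 0 0 0; -0.781 -0.05 0 0 0 0; -0.781 -0.05 0 0 0 0; -0.781 -0.05 0 0 0 0"
}}

```text
time_s: 17.8
tcp_pos: [0.4701, -0.1297, 0.2216]
eef_rot: [2.33, 2.106, -0.0]
ft_force: [-0.7, 0.7, -2.5]
gripper_width: 0.012
gripper_force: 30.0
```

```bash
cat > p.py <<'E'
from plan import *
import pickle
st();d=snap('wrist');save(d,'w5.png');pickle.dump(d,open('w5.pkl','wb'));C,ok=cloud(d);Z=C[...,2]
m=ok&(Z>.046)&(Z<.056)&(C[...,0]>.33)&(C[...,0]<.62)&(abs(C[...,1])<.09)
m=cv2.morphologyEx(m.astype(np.uint8),cv2.MORPH_OPEN,np.ones((2,2)))>0
print('box rim',m.sum(),cv2.minAreaRect(C[m][:,:2].astype(np.float32)),C[m].min(0),C[m].max(0))
p,r=cur();s=arm.read_state();T=s['tcp_pos'];rr=R.from_rotvec(s['eef_rot'])
L=rr.inv().apply(C.reshape(-1,3)-T).reshape(C.shape)*1000
m=ok&(L[...,2]>10)&(L[...,2]<75)&(abs(L[...,0])<60)&(L[...,1]>-100)&(L[...,1]<30);print('scoop in tool mm',m.sum(),L[m].min(0),L[m].max(0))
for pct in(1,50,99):print(np.percentile(L[m],pct,axis=0).round(1))
E
python3 p.py
```

```text
t 17.8 tcp [ 0.4701 -0.1297  0.2216] err mm [0.  0.3 0.1] ang [-0.03 -0.03 -0.01] F [-0.7  0.7 -2.5] w 12.0 gf 30.0 q [-0.27  0.1   1.88 -0.    1.16 -0.17]
box rim 5984 ((0.47513458132743835, -0.008558832108974457), (0.1077072024345398, 0.24259962141513824), 84.30355834960938) [ 0.34912604 -0.07401716 -0.0025447 ] [0.60110765 0.04451278 0.4205069 ]
scoop in tool mm 8961 [-37.01233929 -68.57571117  10.04234583] [35.89409659  7.85517804 66.06541667]
[-35.3 -67.4  19.5]
[  3.  -36.9  61.9]
[35.7  5.1 64.7]
```

View pics/w5.png

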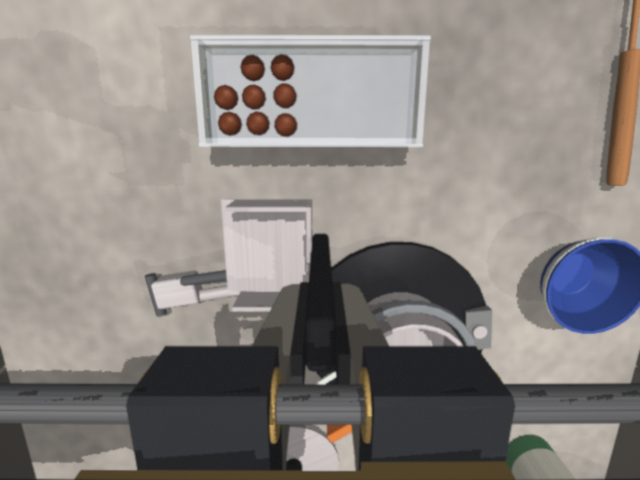

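The wrist view shows the box's outer rim corners at about (191,37), (430,37), (424,147) and (198,147), the 8 nuts on the left (robot side), and the scoop held straight.

```bash
cat > q.py <<'E'
from plan import *
import pickle
d=pickle.load(open('w5.pkl','rb'));C,ok=cloud(d);Z=C[...,2]
P=atz(d,[[191,37],[430,37],[424,147],[198,147]],.051);print(P.round(4).tolist(),P.mean(0).round(4))
for i in range(4):
    v=P[(i+1)%4]-P[i];print(np.linalg.norm(v).round(4),np.rad2deg(np.arctan2(v[1],v[0])).round(2))
m=ok&(Z>.048)&(Z<.054);m[160:]=0;m[:,:180]=0;m[:,440:]=0
n,l,s,c=cv2.connectedComponentsWithStats(m.astype(np.uint8),connectivity=8);k=1+np.argmax(s[1:,4]);print(s[k])
Q=C[l==k][:,:2]
best=None
for a in np.arange(168,180,.25):
    u=np.array([np.cos(np.deg2rad(a)),np.sin(np.deg2rad(a))]);w=np.array([-u[1],u[0]])
    lo=np.percentile(Q@u,[1,99]);lw=np.percentile(Q@w,[1,99]);A=np.ptp(lo)*np.ptp(lw)
    if best is None or A<best[0]: best=(A,a,lo.mean()*u+lw.mean()*w,np.ptp(lo),np.ptp(lw))
print(best)
hsv=cv2.cvtColor(d['pixels'],cv2.COLOR_RGB2HSV)
m=((hsv[...,0]<12)&(hsv[...,1]>120)&(hsv[...,2]>30));m[160:]=0;m[:,:200]=0;m[:,300:]=0
print(C[m&ok].min(0),C[m&ok].max(0))
E
python3 q.py
```

```text
[[0.3747, 0.044, 0.051], [0.5853, 0.0227, 0.051], [0.5774, -0.0715, 0.051], [0.3632, -0.0499, 0.051]] [ 0.4751 -0.0136  0.051 ]
0.2117 -5.77
0.0946 -94.79
0.2153 174.22
0.0946 83.05
[ 190   35  241  112 5702]
(np.float64(0.020175693391273047), np.float64(174.25), array([ 0.47464326, -0.0122356 ]), np.float64(0.21077771864546002), np.float64(0.09572023798781928))
[ 0.3797408  -0.04634577  0.01721496] [0.4593066  0.02910833 0.02693265]
```

```bash
cat > sc.py <<'E'
from plan import *
LIP=np.array([0,-.070,.0646]);BC=np.array([.4748,-.0128]);BH=174.25
def sp(lip,h,th):
    """tip pose for scoop lip (bottom front edge) at world lip, heading h deg, th deg tilt back (front up)"""
    a=np.deg2rad(h);yl=np.array([-np.sin(a),np.cos(a),0])
    O=R.from_rotvec(-np.deg2rad(th)*yl)*down(h-180)
    return np.array(lip)-O.apply(LIP)-O.apply([0,0,TIP]),O
def bx(xf,z,th=0,y=0):
    a=np.deg2rad(BH);u=np.array([np.cos(a),np.sin(a)]);w=np.array([-u[1],u[0]])
    return sp(np.r_[BC+xf*u+y*w,z],BH,th)
E
cat > r.py <<'E'
from sc import *
plan([bx(-.008,.157)],extra=1)
plan([bx(-.008,.03,-2)],mm=40,extra=1)
plan([bx(-.008,.0065,-2)],mm=8,extra=3)
E
python3 r.py
```

```text
0.391 0.236 0 0 0 0; 0.781 0.473 -0.001 0 0 -0.001
0.39 0.237 0 0 0 0; 0.39 0.237 0 0 0 0
end tip [ 0.5524 -0.0207  0.2501]
0 -0.006 0.311 -0.011 0 0; 0 -0.012 0.623 -0.022 0 0; 0 -0.018 0.934 -0.033 0 0
0 -0.013 0.312 -0.011 0 0; 0 -0.013 0.312 -0.011 0 0
end tip [ 0.5492 -0.0203  0.1255]
0 -0.003 0.078 0 0 0; 0 -0.006 0.156 0 0 0; 0 -0.009 0.235 0 0 0; 0 -0.009 0.235 0 0 0; 0 -0.009 0.235 0 0 0; 0 -0.009 0.235 0 0 0
end tip [ 0.5491 -0.0203  0.1019]
```

Call:
{"method": "move_arm", "body": {
  "motion": "0.391 0.236 0 0 0 0; 0.781 0.473 -0.001 0 0 -0.001"
}}

```text
time_s: 18.05
tcp_pos: [0.5256, -0.0563, 0.222]
eef_rot: [2.33, 2.105, 0.0]
ft_force: [1.5, -0.3, -2.0]
gripper_width: 0.0116
gripper_force: 30.0
```

Call:
{"method": "move_arm", "body": {
  "motion": "0.39 0.237 0 0 0 0; 0.39 0.237 0 0 0 0"
}}

```text
time_s: 18.25
tcp_pos: [0.5554, -0.0161, 0.2217]
eef_rot: [2.324, 2.112, 0.004]
ft_force: [-0.6, -0.5, -1.4]
gripper_width: 0.0117
gripper_force: 30.0
```

Call:
{"method": "move_arm", "body": {
  "motion": "0 -0.006 0.311 -0.011 0 0; 0 -0.012 0.623 -0.022 0 0; 0 -0.018 0.934 -0.033 0 0"
}}

```text
time_s: 18.55
tcp_pos: [0.5505, -0.0202, 0.1275]
eef_rot: [2.313, 2.095, 0.028]
ft_force: [0.1, -0.0, -1.2]
gripper_width: 0.0115
gripper_force: 30.0
```

Call:
{"method": "move_arm", "body": {
  "motion": "0 -0.013 0.312 -0.011 0 0; 0 -0.013 0.312 -0.011 0 0"
}}

```text
time_s: 18.75
tcp_pos: [0.5464, -0.0203, 0.0935]
eef_rot: [2.312, 2.094, 0.027]
ft_force: [-0.4, -0.1, -1.1]
gripper_width: 0.0116
gripper_force: 30.0
```

Call:
{"method": "move_arm", "body": {
  "motion": "0 -0.003 0.078 0 0 0; 0 -0.006 0.156 0 0 0; 0 -0.009 0.235 0 0 0; 0 -0.009 0.235 0 0 0; 0 -0.009 0.235 0 0 0; 0 -0.009 0.235 0 0 0"
}}

```text
time_s: 19.35
tcp_pos: [0.5506, -0.0209, 0.074]
eef_rot: [2.309, 2.089, 0.037]
ft_force: [0.1, 0.7, -2.0]
gripper_width: 0.0122
gripper_force: 30.0
```

```bash
cat > s.py <<'E'
from sc import *
st()
plan([bx(.060,.0065,-2)],mm=7,extra=2)
E
python3 s.py
```

```text
t 19.35 tcp [ 0.5506 -0.0209  0.074 ] err mm [ 0.5 -0.5  0.6] ang [-0.08 -0.05 -0.01] F [ 0.1  0.7 -2. ] w 12.2 gf 30.0 q [-0.04  0.36  1.92 -0.    0.83  0.06]
0 -0.068 -0.002 0 0 0; 0 -0.136 -0.005 0 0 0; 0 -0.204 -0.007 0 0 0; 0 -0.272 -0.01 0 0 0; 0 -0.34 -0.012 0 0 0; 0 -0.407 -0.014 0 0 0; 0 -0.475 -0.017 0 0 0; 0 -0.543 -0.019 0 0 0
0 -0.068 -0.003 0 0 0; 0.001 -0.136 -0.005 0 0 0; 0.001 -0.136 -0.005 0 0 0; 0.001 -0.136 -0.005 0 0 0
end tip [ 0.4815 -0.0134  0.102 ]
```

Call:
{"method": "move_arm", "body": {
  "motion": "0 -0.068 0.006 0 0 0; 0 -0.136 0.003 0 0 0; 0 -0.204 0.001 0 0 0; 0 -0.272 -0.002 0 0 0; 0 -0.34 -0.004 0 0 0; 0 -0.407 -0.006 0 0 0; 0 -0.475 -0.009 0 0 0; 0 -0.543 -0.011 0 0 0"
}}

```text
time_s: 20.15
tcp_pos: [0.4961, -0.0154, 0.0731]
eef_rot: [2.309, 2.089, 0.037]
ft_force: [1.7, 1.1, 3.4]
gripper_width: 0.0119
gripper_force: 30.0
```

Call:
{"method": "move_arm", "body": {
  "motion": "0 -0.068 -0.003 0 0 0; 0.001 -0.136 -0.005 0 0 0; 0.001 -0.136 -0.005 0 0 0; 0.001 -0.136 -0.005 0 0 0"
}}

```text
time_s: 20.55
tcp_pos: [0.4816, -0.0139, 0.0727]
eef_rot: [2.311, 2.09, 0.034]
ft_force: [-1.1, 0.6, 5.6]
gripper_width: 0.0117
gripper_force: 30.0
```

```bash
cat > t.py <<'E'
from sc import *
p,r=bx(.060,.0057,-2);setcur(p+r.apply([0,0,TIP]),r)
st();a=snap('wrist')['pixels'];b=snap('scene')['pixels'][165:285,270:370]
b=cv2.resize(b,(400,480),interpolation=2)
cv2.imwrite('pics/t1.png',np.hstack([a[60:460,120:520][:, :],b[40:440]])[:,:,::-1])
E
python3 t.py
```

```text
t 20.55 tcp [ 0.4816 -0.0139  0.0727] err mm [-0.8 -0.3  0. ] ang [ 0.07 -0.06 -0.01] F [-1.1  0.6  5.6] w 11.7 gf 30.0 q [-0.03  0.26  2.06 -0.    0.78  0.07]
```

View pics/t1.png

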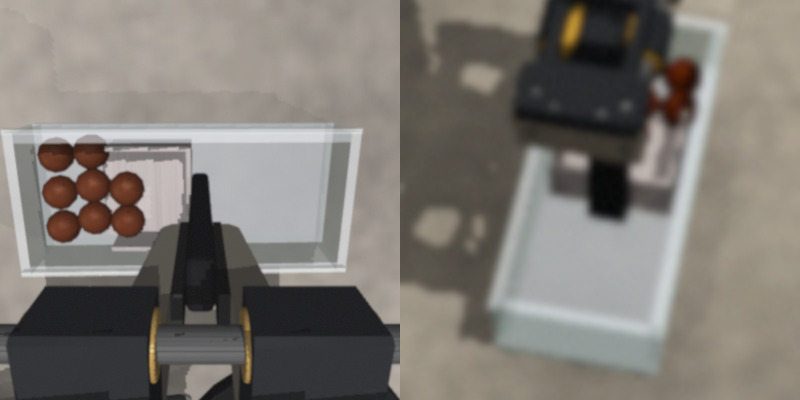

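The left half shows the wrist view: two nuts are fully on the pan at (127,188) and (127,221), and the second column is at the lip. I'll push on gently.

```bash
cat > s.py <<'E'
from sc import *
plan([bx(.090,.006,-2)],mm=4,extra=2)
E
python3 s.py
```

```text
0 -0.037 -0.002 0 0 0; 0 -0.075 -0.003 0 0 0; 0 -0.112 -0.005 0 0 0; 0 -0.15 -0.007 0 0 0; 0 -0.187 -0.008 0 0 0; 0 -0.225 -0.01 0 0 0; 0 -0.262 -0.012 0 0 0; 0 -0.3 -0.013 0 0 0
0 0 0 0 0 0; 0 0 0 0 0 0
end tip [ 0.4516 -0.0105  0.1014]
```

Call:
{"method": "move_arm", "body": {
  "motion": "0 -0.037 -0.002 0 0 0; 0 -0.075 -0.003 0 0 0; 0 -0.112 -0.005 0 0 0; 0 -0.15 -0.007 0 0 0; 0 -0.187 -0.008 0 0 0; 0 -0.225 -0.01 0 0 0; 0 -0.262 -0.012 0 0 0; 0 -0.3 -0.013 0 0 0"
}}

```text
time_s: 21.45
tcp_pos: [0.4644, -0.0113, 0.0774]
eef_rot: [2.298, 2.079, 0.061]
ft_force: [20.9, -0.4, 18.2]
gripper_width: 0.0133
gripper_force: 30.7
```

Call:
{"method": "move_arm", "body": {
  "motion": "0 0 0 0 0 0; 0 0 0 0 0 0"
}}

```text
time_s: 21.65
tcp_pos: [0.4643, -0.0113, 0.0774]
eef_rot: [2.298, 2.079, 0.06]
ft_force: [20.1, -0.6, 13.3]
gripper_width: 0.0134
gripper_force: 30.7
```

```bash
cat > t.py <<'E'
from sc import *
st();a=snap('wrist')['pixels'];b=snap('side')['pixels'][225:300,300:410]
b=cv2.resize(b,(400,273),interpolation=2);b=np.vstack([b,np.zeros((127,400,3),np.uint8)])
cv2.imwrite('pics/t2.png',np.hstack([a[60:460,120:520][:, :],b])[:,:,::-1])
plan([bx(.097,.006,-2)],mm=4,extra=1,keep=False)
E
python3 t.py
```

```text
t 21.65 tcp [ 0.4643 -0.0113  0.0774] err mm [11.7 -0.8  4.5] ang [-1.29  0.03 -0.02] F [20.1 -0.6 13.3] w 13.4 gf 30.7 q [-0.02  0.22  2.11 -0.01  0.75  0.08]
0 -0.035 -0.001 0 0 0; 0 -0.07 -0.003 0 0 0; 0 -0.07 -0.003 0 0 0
end tip [ 0.4446 -0.0098  0.1015]
```

View pics/t2.png

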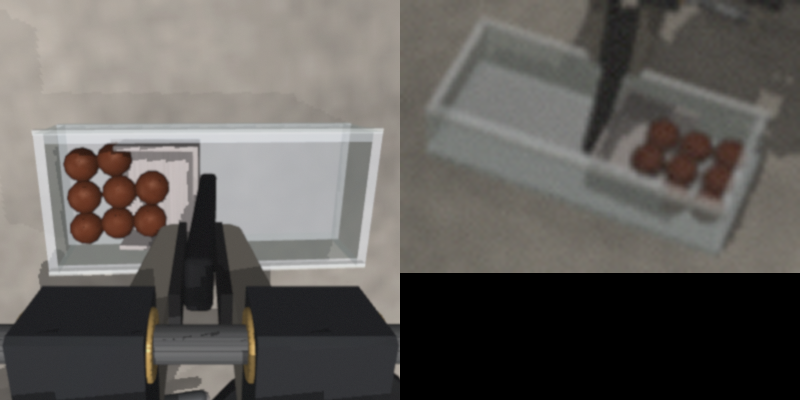

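The wrist view shows the push stalled at 20 N. Two nuts are deep in the pan at (150,188) and (150,220). The second column is on the bevel, with its top nut at (115,158) caught on the side wall. I'll back off, tilt back about the heel and lift.

```bash
cat >> sc.py <<'E'
HEEL=np.array([0,.006,.0646])
def hp(xh,z,th,y=0):
    """heel (bottom rear edge) at box x xh"""
    a=np.deg2rad(BH);u=np.array([np.cos(a),np.sin(a)]);w=np.array([-u[1],u[0]])
    _,O=sp([0,0,0],BH,th);P=np.r_[BC+xh*u+y*w,z]
    return P-O.apply(HEEL)-O.apply([0,0,TIP]),O
E
cat > u.py <<'E'
from sc import *
plan([hp(.002,.0075,0),hp(.002,.008,12),hp(.002,.010,24)],mm=8,deg=4,extra=1)
plan([hp(.002,.05,25),hp(.0,.13,25)],mm=16,deg=4,extra=2)
E
python3 u.py
```

```text
0 0.071 0.007 0.022 0 0; 0 0.143 0.014 0.044 0 0; 0 0.188 0.014 0.133 0 0; 0 0.233 0.014 0.222 0 0; 0 0.279 0.015 0.311 0 0; 0 0.322 0.02 0.4 0 0; 0 0.366 0.025 0.489 0 0; 0 0.41 0.029 0.578 0 0
0 0.001 0 0 0 0
end tip [ 0.5051 -0.0158  0.0975]
0 -0.051 -0.122 0.007 0 0; 0 -0.101 -0.244 0.015 0 0; 0 -0.152 -0.366 0.022 0 0; 0 -0.203 -0.489 0.022 0 0; 0 -0.254 -0.613 0.022 0 0; 0 -0.306 -0.736 0.022 0 0; 0 -0.357 -0.859 0.022 0 0; 0 -0.408 -0.982 0.022 0 0
0 -0.053 -0.122 0 0 0; 0 -0.053 -0.122 0 0 0; 0 -0.053 -0.122 0 0 0
end tip [ 0.5086 -0.0162  0.2169]
```

Call:
{"method": "move_arm", "body": {
  "motion": "0 0.071 0.007 0.022 0 0; 0 0.143 0.014 0.044 0 0; 0 0.188 0.014 0.133 0 0; 0 0.233 0.014 0.222 0 0; 0 0.279 0.015 0.311 0 0; 0 0.322 0.02 0.4 0 0; 0 0.366 0.025 0.489 0 0; 0 0.41 0.029 0.578 0 0"
}}

```text
time_s: 22.55
tcp_pos: [0.4928, -0.0151, 0.0711]
eef_rot: [-2.077, -1.878, 0.405]
ft_force: [-0.0, -0.1, -3.6]
gripper_width: 0.0119
gripper_force: 30.0
```

Call:
{"method": "move_arm", "body": {
  "motion": "0 0.001 0 0 0 0"
}}

```text
time_s: 22.65
tcp_pos: [0.4941, -0.0152, 0.0697]
eef_rot: [-2.078, -1.879, 0.404]
ft_force: [0.4, -0.8, -2.7]
gripper_width: 0.0119
gripper_force: 30.0
```

Call:
{"method": "move_arm", "body": {
  "motion": "0 -0.051 -0.122 0.007 0 0; 0 -0.101 -0.244 0.015 0 0; 0 -0.152 -0.366 0.022 0 0; 0 -0.203 -0.489 0.022 0 0; 0 -0.254 -0.613 0.022 0 0; 0 -0.306 -0.736 0.022 0 0; 0 -0.357 -0.859 0.022 0 0; 0 -0.408 -0.982 0.022 0 0"
}}

```text
time_s: 23.45
tcp_pos: [0.4964, -0.0153, 0.1791]
eef_rot: [-2.069, -1.871, 0.415]
ft_force: [0.1, 0.5, -2.8]
gripper_width: 0.0119
gripper_force: 30.0
```

Call:
{"method": "move_arm", "body": {
  "motion": "0 -0.053 -0.122 0 0 0; 0 -0.053 -0.122 0 0 0; 0 -0.053 -0.122 0 0 0"
}}

```text
time_s: 23.75
tcp_pos: [0.4969, -0.0153, 0.1912]
eef_rot: [-2.069, -1.871, 0.415]
ft_force: [0.2, 0.3, -3.4]
gripper_width: 0.0118
gripper_force: 30.0
```

```bash
cat > t.py <<'E'
from sc import *
st();a=snap('wrist')['pixels'];b=snap('scene')['pixels'][165:285,270:370]
b=cv2.resize(b,(400,480),interpolation=2)
cv2.imwrite('pics/t3.png',np.hstack([a[60:460,120:520][:, :],b[40:440]])[:,:,::-1])
E
python3 t.py
```

```text
t 23.75 tcp [ 0.4969 -0.0153  0.1912] err mm [ 0.3 -0.3  0.2] ang [-0.06 -0.06  0.01] F [ 0.2  0.3 -3.4] w 11.8 gf 30.0 q [-0.05  0.44  1.58  0.02  1.56  0.05]
```

View pics/t3.png

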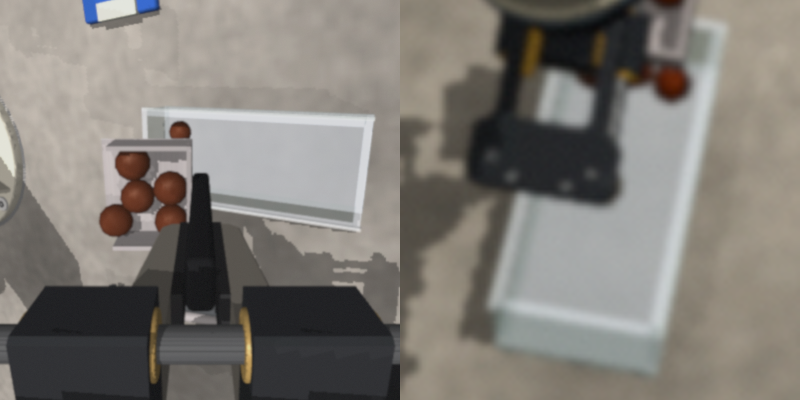

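The tilted pan at (140,190) holds five nuts, and three remain in the box. Now I'll plan the transfer and tipping at the well.

```bash
cat >> sc.py <<'E'
SC=np.array([.5482,-.289]);SH=152.2
def wl(s,z,th): # lip at s metres to the far side of well centre
    a=np.deg2rad(SH);return sp(np.r_[SC-s*np.array([np.cos(a),np.sin(a)]),z],SH,th)
E
cat > v.py <<'E'
from sc import *
plan([wl(.01,.185,25)],mm=25,deg=4,extra=2)
print('---tip')
plan([wl(.01,.135,2),wl(.01,.108,-14),wl(.01,.092,-40)],mm=14,deg=5,extra=4)
E
python3 v.py
```

```text
-0.204 0.098 -0.062 0 0.014 0.03; -0.407 0.195 -0.125 0 0.028 0.059; -0.611 0.293 -0.187 0 0.041 0.089; -0.814 0.39 -0.249 0 0.055 0.118
-0.191 0.116 -0.071 0 0.014 0.03; -0.381 0.232 -0.142 0 0.028 0.06; -0.572 0.348 -0.213 0 0.042 0.089; -0.763 0.464 -0.284 0 0.055 0.119; -0.954 0.58 -0.355 0 0.069 0.148
-0.172 0.137 -0.081 0 0.014 0.03; -0.344 0.274 -0.161 0 0.028 0.06; -0.515 0.411 -0.242 0 0.042 0.089; -0.687 0.548 -0.323 0 0.055 0.119; -0.859 0.685 -0.403 0 0.069 0.148
-0.151 0.155 -0.09 0 0.014 0.03; -0.151 0.155 -0.09 0 0.014 0.03; -0.151 0.155 -0.09 0 0.014 0.03
end tip [ 0.6479 -0.3416  0.2398]
---tip
0 -0.019 0.046 -0.102 0 0; 0 -0.039 0.092 -0.204 0 0; 0 -0.058 0.139 -0.307 0 0; 0 -0.077 0.185 -0.409 0 0; 0 -0.096 0.231 -0.511 0 0; 0 -0.132 0.274 -0.6 0 0; 0 -0.167 0.316 -0.689 0 0; 0 -0.202 0.359 -0.778 0 0
0 -0.053 0.015 -0.089 0 0; 0 -0.119 0.005 -0.185 0 0; 0 -0.185 -0.005 -0.281 0 0; 0 -0.252 -0.015 -0.378 0 0; 0 -0.318 -0.024 -0.474 0 0; 0 -0.384 -0.034 -0.57 0 0; 0.001 -0.451 -0.044 -0.666 0 0; 0.001 -0.451 -0.044 -0.666 0 0
0 0 0 0 0 0; 0 0 0 0 0 0; 0 0 0 0 0 0
end tip [ 0.5515 -0.2907  0.2083]
```

Call:
{"method": "move_arm", "body": {
  "motion": "-0.204 0.098 -0.062 0 0.014 0.03; -0.407 0.195 -0.125 0 0.028 0.059; -0.611 0.293 -0.187 0 0.041 0.089; -0.814 0.39 -0.249 0 0.055 0.118"
}}

```text
time_s: 24.25
tcp_pos: [0.5342, -0.1016, 0.1966]
eef_rot: [-2.153, -1.754, 0.391]
ft_force: [-0.6, -0.2, -3.4]
gripper_width: 0.0115
gripper_force: 30.0
```

Call:
{"method": "move_arm", "body": {
  "motion": "-0.191 0.116 -0.071 0 0.014 0.03; -0.381 0.232 -0.142 0 0.028 0.06; -0.572 0.348 -0.213 0 0.042 0.089; -0.763 0.464 -0.284 0 0.055 0.119; -0.954 0.58 -0.355 0 0.069 0.148"
}}

```text
time_s: 24.75
tcp_pos: [0.5812, -0.2086, 0.2042]
eef_rot: [-2.25, -1.605, 0.357]
ft_force: [-0.1, 0.3, -2.2]
gripper_width: 0.012
gripper_force: 30.0
```

Call:
{"method": "move_arm", "body": {
  "motion": "-0.172 0.137 -0.081 0 0.014 0.03; -0.344 0.274 -0.161 0 0.028 0.06; -0.515 0.411 -0.242 0 0.042 0.089; -0.687 0.548 -0.323 0 0.055 0.119; -0.859 0.685 -0.403 0 0.069 0.148"
}}

```text
time_s: 25.25
tcp_pos: [0.6282, -0.3155, 0.2117]
eef_rot: [-2.339, -1.451, 0.323]
ft_force: [0.0, 0.0, -2.5]
gripper_width: 0.0118
gripper_force: 30.0
```

Call:
{"method": "move_arm", "body": {
  "motion": "-0.151 0.155 -0.09 0 0.014 0.03; -0.151 0.155 -0.09 0 0.014 0.03; -0.151 0.155 -0.09 0 0.014 0.03"
}}

```text
time_s: 25.55
tcp_pos: [0.6371, -0.3362, 0.213]
eef_rot: [-2.355, -1.42, 0.316]
ft_force: [-0.4, 0.3, -3.2]
gripper_width: 0.0117
gripper_force: 30.0
```

```bash
cat > t.py <<'E'
from sc import *
p,r=wl(.01,.185,25);s=arm.read_state();t=p+r.apply([0,0,TIP]);print((s['tcp_pos']-t)*1000,np.rad2deg((r.inv()*R.from_rotvec(s['eef_rot'])).magnitude()),s['q'].round(2))
d=snap('wrist');C,ok=cloud(d);hsv=cv2.cvtColor(d['pixels'],cv2.COLOR_RGB2HSV)
m=ok&(hsv[...,0]<12)&(hsv[...,1]>120)&(C[...,2]>.12);T=R.from_rotvec(s['eef_rot']).inv().apply(C[m]-s['tcp_pos'])*1000
k=(abs(T[:,0])<40)&(T[:,1]>-80)&(T[:,1]<5);print('nuts px',k.sum(),T[k].min(0).round(),T[k].max(0).round())
u=np.argwhere(m)[k];z=np.zeros((480,640),np.uint8);z[u[:,0],u[:,1]]=1
c=cv2.HoughCircles((z*255),cv2.HOUGH_GRADIENT,1,22,param1=100,param2=8,minRadius=12,maxRadius=22);print(None if c is None else c[0].round())
E
python3 t.py
```

```text
[-0.26436774 -0.21338228 -0.96108887] 0.0800126756626877 [-0.49  0.79  0.92 -0.    1.87 -0.  ]
nuts px 3589 [-35. -68.  40.] [31. -9. 65.]
[[290. 240.  16.]
 [290. 278.  15.]
 [238. 278.  17.]
 [260. 258.  17.]
 [258. 224.  16.]]
```

Call:
{"method": "move_arm", "body": {
  "motion": "0 -0.019 0.046 -0.102 0 0; 0 -0.039 0.092 -0.204 0 0; 0 -0.058 0.139 -0.307 0 0; 0 -0.077 0.185 -0.409 0 0; 0 -0.096 0.231 -0.511 0 0; 0 -0.132 0.274 -0.6 0 0; 0 -0.167 0.316 -0.689 0 0; 0 -0.202 0.359 -0.778 0 0"
}}

```text
time_s: 26.4
tcp_pos: [0.607, -0.3188, 0.1906]
eef_rot: [2.556, 1.545, 0.137]
ft_force: [1.0, 0.5, -2.4]
gripper_width: 0.0119
gripper_force: 30.0
```

Call:
{"method": "move_arm", "body": {
  "motion": "0 -0.053 0.015 -0.089 0 0; 0 -0.119 0.005 -0.185 0 0; 0 -0.185 -0.005 -0.281 0 0; 0 -0.252 -0.015 -0.378 0 0; 0 -0.318 -0.024 -0.474 0 0; 0 -0.384 -0.034 -0.57 0 0; 0.001 -0.451 -0.044 -0.666 0 0; 0.001 -0.451 -0.044 -0.666 0 0"
}}

```text
time_s: 27.2
tcp_pos: [0.5637, -0.2962, 0.1838]
eef_rot: [2.147, 1.298, 0.468]
ft_force: [-0.4, 0.8, -1.9]
gripper_width: 0.0118
gripper_force: 30.0
```

Call:
{"method": "move_arm", "body": {
  "motion": "0 0 0 0 0 0; 0 0 0 0 0 0; 0 0 0 0 0 0"
}}

```text
time_s: 27.5
tcp_pos: [0.5693, -0.3, 0.1879]
eef_rot: [2.142, 1.293, 0.471]
ft_force: [-0.3, -0.2, -2.6]
gripper_width: 0.012
gripper_force: 30.0
```

```bash
cat > w.py <<'E'
from sc import *
st()
plan([wl(.01,.12,-30),wl(.01,.2,0)],mm=30,extra=1)
print('---to box')
plan([bx(-.008,.157)],extra=2)
E
python3 w.py
```

```text
t 27.5 tcp [ 0.5693 -0.3     0.1879] err mm [ 1.6 -0.8  1.4] ang [-0.09 -0.01 -0.05] F [-0.3 -0.2 -2.6] w 12.0 gf 30.0 q [-0.49  0.11  2.19  0.01  0.14 -0.02]
0 0.141 -0.042 0.111 0 0; -0.001 0.282 -0.083 0.222 0 0; -0.001 0.448 -0.119 0.388 0 0; -0.001 0.614 -0.155 0.555 0 0; -0.001 0.78 -0.191 0.722 0 0; -0.001 0.946 -0.226 0.888 0 0; -0.001 0.946 -0.226 0.888 0 0
end tip [ 0.619  -0.3264  0.2931]
---to box
0.342 -0.288 0.061 0 0 -0.07; 0.684 -0.576 0.123 0 0 -0.14
0.372 -0.248 0.061 0 0 -0.07; 0.743 -0.497 0.122 0 0 -0.14
0.397 -0.206 0.061 0 0 -0.07; 0.793 -0.412 0.123 0 0 -0.14
0.417 -0.162 0.061 0 0 -0.07; 0.417 -0.162 0.061 0 0 -0.07; 0.417 -0.162 0.061 0 0 -0.07
end tip [ 0.5524 -0.0206  0.2501]
```

Call:
{"method": "move_arm", "body": {
  "motion": "0 0.141 -0.042 0.111 0 0; -0.001 0.282 -0.083 0.222 0 0; -0.001 0.448 -0.119 0.388 0 0; -0.001 0.614 -0.155 0.555 0 0; -0.001 0.78 -0.191 0.722 0 0; -0.001 0.946 -0.226 0.888 0 0; -0.001 0.946 -0.226 0.888 0 0"
}}

```text
time_s: 28.2
tcp_pos: [0.624, -0.3291, 0.266]
eef_rot: [2.689, 1.623, -0.001]
ft_force: [1.0, -0.9, -3.5]
gripper_width: 0.0118
gripper_force: 30.0
```

```bash
cat > nuts.py <<'E'
from sc import *
from scipy import ndimage
def nuts(cam='wrist'):
    d=snap(cam);C,ok=cloud(d);hsv=cv2.cvtColor(d['pixels'],cv2.COLOR_RGB2HSV)
    m=ok&(hsv[...,0]<13)&(hsv[...,1]>110)&(hsv[...,2]>25)
    a=np.deg2rad(BH);u=np.array([np.cos(a),np.sin(a)]);w=np.array([-u[1],u[0]]);rel=C[...,:2]-BC
    B=np.stack([rel@u,rel@w],-1)
    inbox=m&(abs(B[...,0])<.1)&(abs(B[...,1])<.045)&(C[...,2]<.06)
    well=m&(np.hypot(C[...,0]-SC[0],C[...,1]-SC[1])<.058)&(C[...,2]<.1)
    s=arm.read_state();T=R.from_rotvec(s['eef_rot']).inv().apply(C.reshape(-1,3)-s['tcp_pos']).reshape(C.shape)
    sc=m&(abs(T[...,0])<.04)&(T[...,1]>-.085)&(T[...,1]<0)&(T[...,2]>.02)&(T[...,2]<.07)
    for n,k,F in(('box',inbox,B),('well',well,C),('scoop',sc,T)):
        print(cam,n,k.sum(),end=' ')
        if k.sum()>20:
            h=cv2.HoughCircles(cv2.GaussianBlur(k.astype(np.uint8)*255,(3,3),0),cv2.HOUGH_GRADIENT,1,8,param1=100,param2=7,minRadius=4,maxRadius=22)
            if h is not None:
                for x,y,r in h[0]:
                    x,y=int(x),int(min(y,479))
                    print((F[y,x]*1000).round().astype(int).tolist(),int(r),end=' ')
        print()
if __name__=='__main__':
    st();nuts();nuts('scene');nuts('side')
E
python3 nuts.py
```

```text
t 28.2 tcp [ 0.624  -0.3291  0.266 ] err mm [  71.7 -308.5   44.4] ang [ 0.   -0.04 22.04] F [ 1.  -0.9 -3.5] w 11.8 gf 30.0 q [-0.49  0.42  1.35 -0.    1.37 -0.  ]
wrist box 66 
wrist well 730 [537, -246, 53] 8 [516, -265, 54] 8 [513, -289, 50] 7 [555, -277, 52] 8 [499, -296, 43] 13 [521, -287, 41] 6 [522, -273, 30] 9 
wrist scoop 0 
scene box 141 [76, 1] 11 
scene well 172 [518, -265, 52] 4 [510, -288, 48] 5 [523, -296, 30] 9 [524, -277, 29] 6 [497, -274, 63] 7 [499, -310, 77] 16 
scene scoop 0 
side box 22 
side well 14 
side scoop 0
```

Call:
{"method": "move_arm", "body": {
  "motion": "0.342 -0.288 0.061 0 0 -0.07; 0.684 -0.576 0.123 0 0 -0.14"
}}

```text
time_s: 28.55
tcp_pos: [0.5983, -0.2384, 0.252]
eef_rot: [2.594, 1.767, 0.001]
ft_force: [-0.2, 0.6, -2.4]
gripper_width: 0.0119
gripper_force: 30.0
```

Call:
{"method": "move_arm", "body": {
  "motion": "0.372 -0.248 0.061 0 0 -0.07; 0.743 -0.497 0.122 0 0 -0.14"
}}

```text
time_s: 28.75
tcp_pos: [0.5787, -0.15, 0.24]
eef_rot: [2.492, 1.909, 0.001]
ft_force: [-0.4, 0.5, -2.1]
gripper_width: 0.0118
gripper_force: 30.0
```

Call:
{"method": "move_arm", "body": {
  "motion": "0.397 -0.206 0.061 0 0 -0.07; 0.793 -0.412 0.123 0 0 -0.14"
}}

```text
time_s: 28.95
tcp_pos: [0.5596, -0.0628, 0.2277]
eef_rot: [2.383, 2.043, 0.002]
ft_force: [1.1, 0.8, -1.0]
gripper_width: 0.0115
gripper_force: 30.0
```

Call:
{"method": "move_arm", "body": {
  "motion": "0.417 -0.162 0.061 0 0 -0.07; 0.417 -0.162 0.061 0 0 -0.07; 0.417 -0.162 0.061 0 0 -0.07"
}}

```text
time_s: 29.25
tcp_pos: [0.551, -0.0201, 0.2219]
eef_rot: [2.326, 2.108, 0.001]
ft_force: [-0.1, -0.7, -1.6]
gripper_width: 0.0118
gripper_force: 30.0
```

```bash
cat > x.py <<'E'
from nuts import *
st();nuts();nuts('scene')
plan([bx(.0,.03,-2)],mm=40,extra=0);plan([bx(.0,.006,-2)],mm=8,extra=2)
plan([bx(.072,.0062,-2)],mm=12,extra=0)
E
python3 x.py
```

```text
t 29.25 tcp [ 0.551  -0.0201  0.2219] err mm [-1.4  0.5  0.3] ang [-0.11 -0.07 -0.12] F [-0.1 -0.7 -1.6] w 11.8 gf 30.0 q [-0.04  0.2   1.75 -0.    1.18  0.06]
wrist box 913 [80, -23] 9 [81, 24] 9 [84, 0] 11 [96, 19] 20 [91, 7] 10 [72, 21] 13 [77, -2] 9 
wrist well 46 [549, -324, 28] 12 
wrist scoop 0 
scene box 14 
scene well 168 [513, -287, 48] 4 [517, -279, 27] 9 [555, -278, 47] 4 [528, -299, 28] 9 
scene scoop 0 
0 -0.026 0.311 -0.011 0 0; 0 -0.052 0.623 -0.022 0 0; 0 -0.077 0.934 -0.033 0 0
0 -0.034 0.311 -0.011 0 0
end tip [ 0.5412 -0.0195  0.1255]
0 -0.002 0.06 0 0 0; 0 -0.004 0.12 0 0 0; 0 -0.006 0.18 0 0 0; 0 -0.009 0.24 0 0 0; 0 -0.009 0.24 0 0 0; 0 -0.009 0.24 0 0 0
end tip [ 0.5411 -0.0195  0.1015]
0 -0.12 -0.005 0 0 0; 0 -0.24 -0.009 0 0 0; 0 -0.36 -0.014 0 0 0; 0 -0.479 -0.018 0 0 0; 0 -0.599 -0.023 0 0 0; 0.001 -0.719 -0.027 0 0 0
end tip [ 0.4695 -0.0122  0.1017]
```

Call:
{"method": "move_arm", "body": {
  "motion": "0 -0.026 0.311 -0.011 0 0; 0 -0.052 0.623 -0.022 0 0; 0 -0.077 0.934 -0.033 0 0"
}}

```text
time_s: 29.65
tcp_pos: [0.5452, -0.0218, 0.1278]
eef_rot: [2.315, 2.09, 0.029]
ft_force: [-0.5, -0.3, -2.0]
gripper_width: 0.0117
gripper_force: 30.0
```

Call:
{"method": "move_arm", "body": {
  "motion": "0 -0.034 0.311 -0.011 0 0"
}}

```text
time_s: 29.75
tcp_pos: [0.5426, -0.0216, 0.0964]
eef_rot: [2.311, 2.086, 0.037]
ft_force: [-0.5, -0.3, -1.7]
gripper_width: 0.012
gripper_force: 30.0
```

Call:
{"method": "move_arm", "body": {
  "motion": "0 -0.002 0.06 0 0 0; 0 -0.004 0.12 0 0 0; 0 -0.006 0.18 0 0 0; 0 -0.009 0.24 0 0 0; 0 -0.009 0.24 0 0 0; 0 -0.009 0.24 0 0 0"
}}

```text
time_s: 30.35
tcp_pos: [0.5428, -0.02, 0.0737]
eef_rot: [2.309, 2.089, 0.037]
ft_force: [-0.2, -0.1, -2.6]
gripper_width: 0.0118
gripper_force: 30.0
```

Call:
{"method": "move_arm", "body": {
  "motion": "0 -0.12 -0.005 0 0 0; 0 -0.24 -0.009 0 0 0; 0 -0.36 -0.014 0 0 0; 0 -0.479 -0.018 0 0 0; 0 -0.599 -0.023 0 0 0; 0.001 -0.719 -0.027 0 0 0"
}}

```text
time_s: 30.95
tcp_pos: [0.4696, -0.0126, 0.0734]
eef_rot: [2.309, 2.089, 0.036]
ft_force: [0.2, 0.4, -1.6]
gripper_width: 0.0119
gripper_force: 30.0
```

```bash
cat > y.py <<'E'
from sc import *
st()
plan([bx(.096,.0062,-2)],mm=3,extra=0)
E
python3 y.py
```

```text
t 30.95 tcp [ 0.4696 -0.0126  0.0734] err mm [-1.  -0.3  0.2] ang [-0.03 -0.05 -0.02] F [ 0.2  0.4 -1.6] w 11.9 gf 30.0 q [-0.03  0.25  2.09 -0.01  0.77  0.08]
0 -0.027 -0.001 0 0 0; 0 -0.053 -0.002 0 0 0; 0 -0.08 -0.003 0 0 0; 0 -0.107 -0.004 0 0 0; 0 -0.133 -0.005 0 0 0; 0 -0.16 -0.006 0 0 0; 0 -0.187 -0.007 0 0 0; 0 -0.213 -0.008 0 0 0
0 -0.027 0 0 0 0
end tip [ 0.4456 -0.0098  0.1016]
```

Call:
{"method": "move_arm", "body": {
  "motion": "0 -0.027 0.003 0 0 0; 0 -0.053 0.002 0 0 0; 0 -0.08 0.001 0 0 0; 0 -0.107 0 0 0 0; 0 -0.133 -0.001 0 0 0; 0 -0.16 -0.002 0 0 0; 0 -0.187 -0.003 0 0 0; 0 -0.213 -0.004 0 0 0"
}}

```text
time_s: 31.75
tcp_pos: [0.4515, -0.0108, 0.0736]
eef_rot: [2.307, 2.088, 0.04]
ft_force: [6.5, -2.5, 2.4]
gripper_width: 0.0116
gripper_force: 30.0
```

Call:
{"method": "move_arm", "body": {
  "motion": "0 -0.027 0 0 0 0; 0 -0.027 0 0 0 0"
}}

```text
time_s: 31.95
tcp_pos: [0.4491, -0.0105, 0.0736]
eef_rot: [2.306, 2.088, 0.041]
ft_force: [6.4, -1.6, 1.8]
gripper_width: 0.0116
gripper_force: 30.0
```

```bash
cat > z.py <<'E'
from nuts import *
st();nuts()
plan([hp(.014,.0075,2),hp(.010,.009,24)],mm=8,deg=4,extra=1)
plan([hp(.008,.10,25)],mm=16,deg=4,extra=2)
E
python3 z.py
```

```text
t 31.95 tcp [ 0.4491 -0.0105  0.0736] err mm [ 2.5 -0.6  0.5] ang [-0.3  -0.05 -0.04] F [ 6.4 -1.6  1.8] w 11.6 gf 30.0 q [-0.02  0.21  2.13 -0.01  0.76  0.08]
wrist box 2273 [87, 21] 15 [87, -25] 16 [86, -3] 16 [87, 15] 21 [80, -5] 8 [90, -30] 9 
wrist well 0 
wrist scoop 2273 [-21, -63, 45] 15 [26, -63, 44] 16 [3, -62, 44] 16 [-15, -63, 46] 21 [6, -56, 45] 8 [30, -66, 47] 9 
0 0.053 0.006 0.044 0 0; 0 0.105 0.013 0.089 0 0; 0 0.153 0.017 0.17 0 0; 0 0.2 0.022 0.252 0 0; 0 0.248 0.027 0.333 0 0; -0.001 0.295 0.031 0.415 0 0; -0.001 0.342 0.036 0.496 0 0; -0.001 0.39 0.041 0.578 0 0
0 0 0 0 0 0
end tip [ 0.4971 -0.0151  0.0964]
0 -0.057 -0.14 0.004 0 0; 0 -0.114 -0.28 0.007 0 0; 0 -0.171 -0.42 0.011 0 0; 0 -0.227 -0.56 0.015 0 0; 0 -0.284 -0.701 0.018 0 0; 0 -0.341 -0.841 0.022 0 0; 0 -0.341 -0.841 0.022 0 0; 0 -0.341 -0.841 0.022 0 0
end tip [ 0.5006 -0.0154  0.1869]
```

```bash
cat > z.py <<'E'
from nuts import *
p,r=bx(.096,.0057,-2);setcur(p+r.apply([0,0,TIP]),r)
plan([hp(.020,.0075,2),hp(.025,.009,26)],mm=8,deg=3,extra=2)
plan([hp(.018,.03,27),hp(.008,.10,27)],mm=16,deg=4,extra=2)
E
python3 z.py
```

```text
0 0.023 0.003 0.044 0 0; 0 0.045 0.006 0.089 0 0; 0 0.072 0.01 0.156 0 0; 0 0.099 0.014 0.222 0 0; 0 0.126 0.018 0.289 0 0; 0 0.153 0.023 0.356 0 0; 0 0.18 0.027 0.422 0 0; 0 0.207 0.031 0.489 0 0
0 0.027 -0.006 0.067 0 0; 0 0.053 -0.013 0.133 0 0; 0 0.053 -0.013 0.133 0 0; 0 0.053 -0.013 0.133 0 0
end tip [ 0.4852 -0.0138  0.0954]
0 -0.009 -0.11 0.011 0 0; 0 -0.018 -0.22 0.022 0 0; 0 -0.061 -0.355 0.022 0 0; 0 -0.104 -0.489 0.022 0 0; 0 -0.148 -0.624 0.022 0 0; 0 -0.191 -0.758 0.022 0 0; 0 -0.234 -0.893 0.022 0 0; 0 -0.234 -0.893 0.022 0 0
0 0 0 0 0 0
end tip [ 0.5036 -0.0157  0.1857]
```

Call:
{"method": "move_arm", "body": {
  "motion": "0 0.023 0.003 0.044 0 0; 0 0.045 0.006 0.089 0 0; 0 0.072 0.01 0.156 0 0; 0 0.099 0.014 0.222 0 0; 0 0.126 0.018 0.289 0 0; 0 0.153 0.023 0.356 0 0; 0 0.18 0.027 0.422 0 0; 0 0.207 0.031 0.489 0 0"
}}

```text
time_s: 32.8
tcp_pos: [0.467, -0.0124, 0.07]
eef_rot: [-2.122, -1.919, 0.343]
ft_force: [0.2, -0.1, -2.2]
gripper_width: 0.0121
gripper_force: 30.0
```

Call:
{"method": "move_arm", "body": {
  "motion": "0 0.027 -0.006 0.067 0 0; 0 0.053 -0.013 0.133 0 0; 0 0.053 -0.013 0.133 0 0; 0 0.053 -0.013 0.133 0 0"
}}

```text
time_s: 33.2
tcp_pos: [0.4721, -0.0129, 0.0691]
eef_rot: [-2.057, -1.86, 0.431]
ft_force: [0.2, 0.0, -2.7]
gripper_width: 0.0115
gripper_force: 30.0
```

```bash
python3 nuts.py
```

```text
t 33.2 tcp [ 0.4721 -0.0129  0.0691] err mm [-18.7   1.5 -91.1] ang [-0.96 -0.07  0.02] F [ 0.2  0.  -2.7] w 11.5 gf 30.0 q [-0.05  0.55  1.71  0.02  1.34  0.04]
wrist box 2293 [60, -4] 16 [75, 18] 15 [78, -24] 15 [72, -25] 8 [79, -19] 8 [75, 13] 8 [72, -19] 6 [84, -31] 7 [82, 15] 5 
wrist well 0 
wrist scoop 2300 [4, -43, 42] 16 [25, -62, 44] 15 [-17, -59, 44] 15 [25, -55, 46] 8 [-12, -58, 46] 8 [19, -61, 44] 8 [-15, -65, 46] 5 
scene box 0 
scene well 174 [519, -267, 53] 5 [518, -315, 31] 16 [527, -285, 30] 7 [510, -290, 49] 4 
scene scoop 0 
side box 45 
side well 15 
side scoop 45
```

Call:
{"method": "move_arm", "body": {
  "motion": "0 -0.009 -0.11 0.011 0 0; 0 -0.018 -0.22 0.022 0 0; 0 -0.061 -0.355 0.022 0 0; 0 -0.104 -0.489 0.022 0 0; 0 -0.148 -0.624 0.022 0 0; 0 -0.191 -0.758 0.022 0 0; 0 -0.234 -0.893 0.022 0 0; 0 -0.234 -0.893 0.022 0 0"
}}

```text
time_s: 34.15
tcp_pos: [0.4924, -0.0148, 0.1625]
eef_rot: [-2.049, -1.853, 0.442]
ft_force: [-0.0, 0.0, -2.6]
gripper_width: 0.012
gripper_force: 30.0
```

Call:
{"method": "move_arm", "body": {
  "motion": "0 0 0 0 0 0"
}}

```text
time_s: 34.25
tcp_pos: [0.4911, -0.0147, 0.1606]
eef_rot: [-2.047, -1.851, 0.444]
ft_force: [-0.5, 1.2, -2.3]
gripper_width: 0.0119
gripper_force: 30.0
```

```bash
python3 nuts.py | grep -v side
python3 - <<'E'
from sc import *
d=snap('wrist')['pixels'];b=snap('scene')['pixels'][165:285,270:370]
b=cv2.resize(b,(400,480),interpolation=2)
cv2.imwrite('pics/t4.png',np.hstack([d[60:460,120:520],b[40:440]])[:,:,::-1])
E
```

```text
t 34.25 tcp [ 0.4911 -0.0147  0.1606] err mm [ 0.4 -0.3  0.3] ang [-0.07 -0.07  0.01] F [-0.5  1.2 -2.3] w 11.9 gf 30.0 q [-0.05  0.48  1.6   0.02  1.53  0.04]
wrist box 0 
wrist well 0 
wrist scoop 2181 [24, -31, 41] 16 [-17, -25, 41] 17 [5, -19, 41] 15 [-21, -31, 43] 8 [8, -14, 43] 8 [7, -24, 42] 13 [12, -21, 47] 11 [26, -38, 43] 8 [-13, -29, 44] 8 [-5, -12, 43] 18 [-1, -21, 41] 9 [-11, -33, 61] 5 
scene box 0 
scene well 177 [512, -290, 47] 4 [519, -272, 39] 8 [529, -299, 30] 9 
scene scoop 0
```

View pics/t4.png

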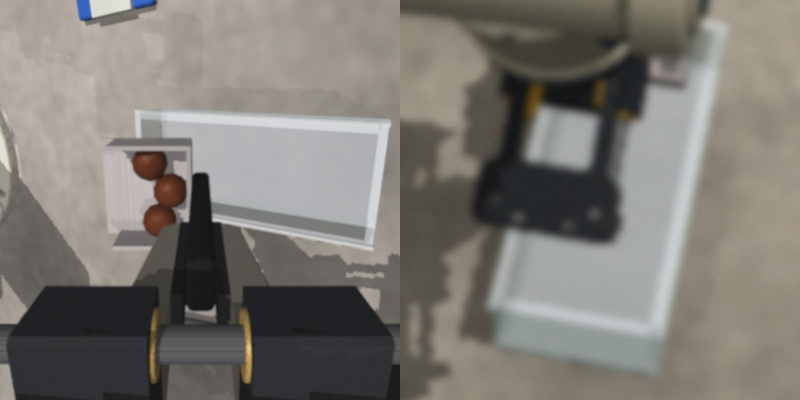

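All three remaining nuts are at the back of the pan at (160,190), and the box is empty. Now I'll transfer and tip.

```bash
cat > v.py <<'E'
from sc import *
plan([hp(.008,.15,25),wl(.01,.185,25)],mm=25,deg=4,extra=1)
print('---tip')
plan([wl(.01,.135,2),wl(.01,.108,-14),wl(.01,.092,-40)],mm=14,deg=5,extra=4)
plan([wl(.01,.12,-30),wl(.01,.2,0)],mm=30,extra=2)
E
python3 v.py
```

```text
0 -0.083 -0.148 -0.015 0 0; 0 -0.167 -0.295 -0.029 0 0; 0 -0.25 -0.443 -0.044 0 0; -0.204 -0.144 -0.499 -0.044 0.014 0.029; -0.407 -0.037 -0.556 -0.044 0.029 0.059; -0.611 0.069 -0.612 -0.044 0.043 0.088; -0.814 0.175 -0.668 -0.044 0.057 0.117
-0.19 0.126 -0.061 0 0.014 0.03; -0.38 0.253 -0.122 0 0.028 0.06; -0.571 0.379 -0.183 0 0.042 0.089; -0.761 0.505 -0.244 0 0.055 0.119; -0.951 0.632 -0.305 0 0.069 0.148
-0.171 0.147 -0.071 0 0.014 0.03; -0.341 0.294 -0.142 0 0.028 0.06; -0.512 0.442 -0.213 0 0.042 0.089; -0.683 0.589 -0.283 0 0.055 0.119; -0.854 0.736 -0.354 0 0.069 0.149
-0.148 0.166 -0.08 0 0.014 0.029; -0.148 0.166 -0.08 0 0.014 0.029
end tip [ 0.648  -0.3416  0.2398]
---tip
0 -0.019 0.046 -0.102 0 0; 0 -0.039 0.093 -0.204 0 0; 0 -0.058 0.139 -0.307 0 0; 0 -0.077 0.185 -0.409 0 0; 0 -0.097 0.231 -0.511 0 0; 0 -0.132 0.274 -0.6 0 0; 0 -0.167 0.317 -0.689 0 0; 0 -0.202 0.359 -0.778 0 0
0 -0.053 0.015 -0.089 0 0; 0 -0.119 0.005 -0.185 0 0; 0 -0.186 -0.005 -0.281 0 0; 0 -0.252 -0.014 -0.377 0 0; 0 -0.318 -0.024 -0.474 0 0; 0 -0.385 -0.034 -0.57 0 0; 0 -0.451 -0.044 -0.666 0 0; 0 -0.451 -0.044 -0.666 0 0
0 0 0 0 0 0; 0 0 0 0 0 0; 0 0 0 0 0 0
end tip [ 0.5515 -0.2908  0.2083]
0 0.141 -0.041 0.111 0 0; 0 0.282 -0.083 0.222 0 0; 0 0.448 -0.119 0.389 0 0; 0 0.614 -0.155 0.555 0 0; 0 0.78 -0.19 0.722 0 0; 0 0.946 -0.226 0.889 0 0; 0 0.946 -0.226 0.889 0 0; 0 0.946 -0.226 0.889 0 0
end tip [ 0.619  -0.3264  0.2931]
```

Call:
{"method": "move_arm", "body": {
  "motion": "0 -0.083 -0.148 -0.015 0 0; 0 -0.167 -0.295 -0.029 0 0; 0 -0.25 -0.443 -0.044 0 0; -0.204 -0.144 -0.499 -0.044 0.014 0.029; -0.407 -0.037 -0.556 -0.044 0.029 0.059; -0.611 0.069 -0.612 -0.044 0.043 0.088; -0.814 0.175 -0.668 -0.044 0.057 0.117"
}}

```text
time_s: 35.2
tcp_pos: [0.5292, -0.101, 0.2142]
eef_rot: [-2.156, -1.757, 0.388]
ft_force: [0.5, 0.2, -2.4]
gripper_width: 0.0119
gripper_force: 30.0
```

Call:
{"method": "move_arm", "body": {
  "motion": "-0.19 0.126 -0.061 0 0.014 0.03; -0.38 0.253 -0.122 0 0.028 0.06; -0.571 0.379 -0.183 0 0.042 0.089; -0.761 0.505 -0.244 0 0.055 0.119; -0.951 0.632 -0.305 0 0.069 0.148"
}}

```text
time_s: 35.7
tcp_pos: [0.5787, -0.2084, 0.2153]
eef_rot: [-2.253, -1.607, 0.355]
ft_force: [-0.0, 0.5, -2.7]
gripper_width: 0.012
gripper_force: 30.0
```

Call:
{"method": "move_arm", "body": {
  "motion": "-0.171 0.147 -0.071 0 0.014 0.03; -0.341 0.294 -0.142 0 0.028 0.06; -0.512 0.442 -0.213 0 0.042 0.089; -0.683 0.589 -0.283 0 0.055 0.119; -0.854 0.736 -0.354 0 0.069 0.149"
}}

```text
time_s: 36.2
tcp_pos: [0.6282, -0.3156, 0.2165]
eef_rot: [-2.342, -1.452, 0.321]
ft_force: [0.7, -0.1, -2.1]
gripper_width: 0.0117
gripper_force: 30.0
```

Call:
{"method": "move_arm", "body": {
  "motion": "-0.148 0.166 -0.08 0 0.014 0.029; -0.148 0.166 -0.08 0 0.014 0.029"
}}

```text
time_s: 36.4
tcp_pos: [0.6379, -0.3391, 0.2157]
eef_rot: [-2.361, -1.419, 0.314]
ft_force: [-0.2, 0.6, -1.5]
gripper_width: 0.0118
gripper_force: 30.0
```

Call:
{"method": "move_arm", "body": {
  "motion": "0 -0.019 0.046 -0.102 0 0; 0 -0.039 0.093 -0.204 0 0; 0 -0.058 0.139 -0.307 0 0; 0 -0.077 0.185 -0.409 0 0; 0 -0.097 0.231 -0.511 0 0; 0 -0.132 0.274 -0.6 0 0; 0 -0.167 0.317 -0.689 0 0; 0 -0.202 0.359 -0.778 0 0"
}}

```text
time_s: 37.2
tcp_pos: [0.6073, -0.3194, 0.1923]
eef_rot: [2.554, 1.543, 0.138]
ft_force: [-1.5, 0.2, -2.4]
gripper_width: 0.012
gripper_force: 30.0
```

Call:
{"method": "move_arm", "body": {
  "motion": "0 -0.053 0.015 -0.089 0 0; 0 -0.119 0.005 -0.185 0 0; 0 -0.186 -0.005 -0.281 0 0; 0 -0.252 -0.014 -0.377 0 0; 0 -0.318 -0.024 -0.474 0 0; 0 -0.385 -0.034 -0.57 0 0; 0 -0.451 -0.044 -0.666 0 0; 0 -0.451 -0.044 -0.666 0 0"
}}

```text
time_s: 38.0
tcp_pos: [0.5642, -0.2968, 0.1852]
eef_rot: [2.145, 1.296, 0.468]
ft_force: [-1.0, 0.8, -2.5]
gripper_width: 0.0118
gripper_force: 30.0
```

Call:
{"method": "move_arm", "body": {
  "motion": "0 0 0 0 0 0; 0 0 0 0 0 0; 0 0 0 0 0 0"
}}

```text
time_s: 38.3
tcp_pos: [0.5694, -0.3001, 0.1883]
eef_rot: [2.141, 1.293, 0.471]
ft_force: [-0.6, -0.4, -1.8]
gripper_width: 0.0121
gripper_force: 30.0
```

Call:
{"method": "move_arm", "body": {
  "motion": "0 0.141 -0.041 0.111 0 0; 0 0.282 -0.083 0.222 0 0; 0 0.448 -0.119 0.389 0 0; 0 0.614 -0.155 0.555 0 0; 0 0.78 -0.19 0.722 0 0; 0 0.946 -0.226 0.889 0 0; 0 0.946 -0.226 0.889 0 0; 0 0.946 -0.226 0.889 0 0"
}}

```text
time_s: 39.1
tcp_pos: [0.6205, -0.3271, 0.2639]
eef_rot: [2.688, 1.623, -0.0]
ft_force: [-0.2, 0.4, -2.7]
gripper_width: 0.012
gripper_force: 30.0
```

```bash
python3 nuts.py
cat > aa.py <<'E'
from sc import *
# put scoop back at its old place: handle (.5794,.2725), heading 142.2, underside .005
D=down(-37.8);h=[.5794,.2725]
plan([([.619,-.15,.26],down(-33)),([.6,.1,.26],down(-35)),(h+[.26],D)],mm=45,extra=1)
plan([(h+[.115],D)],mm=40,extra=0);plan([(h+[.0985],D)],mm=6,extra=3);
E
python3 aa.py
```

```text
t 39.1 tcp [ 0.6205 -0.3271  0.2639] err mm [ 1.5 -0.7 -0.7] ang [-0.09 -0.05 -0.02] F [-0.2  0.4 -2.7] w 12.0 gf 30.0 q [-0.49  0.42  1.37 -0.    1.36 -0.  ]
wrist box 0 
wrist well 922 [518, -263, 54] 9 [535, -249, 54] 8 [574, -277, 49] 7 [520, -272, 40] 15 [519, -281, 70] 8 [582, -265, 200] 5 [573, -287, 49] 10 [517, -272, 68] 11 [526, -240, 46] 7 
wrist scoop 0 
scene box 0 
scene well 299 [514, -275, 27] 8 [527, -311, 46] 4 [521, -281, 67] 4 
scene scoop 0 
side box 0 
side well 13 
side scoop 0 
0.39 -0.206 0.083 0 0 0.029; 0.78 -0.411 0.166 0 0 0.058
0.38 -0.223 0.082 0 0 0.029; 0.761 -0.446 0.165 0 0 0.058
0.332 -0.254 0 0 0 0.007; 0.664 -0.507 0 0 0 0.015; 0.996 -0.761 0.001 0 0 0.022
0.328 -0.259 0 0 0 0.007; 0.655 -0.518 0 0 0 0.015; 0.983 -0.778 0 0 0 0.022
0.324 -0.289 0 0 0 0.016; 0.648 -0.579 0 0 0 0.031; 0.971 -0.868 0 0 0 0.047
0.313 -0.301 0 0 0 0.015; 0.313 -0.301 0 0 0 0.015
end tip [0.5794 0.2724 0.26  ]
0 0 0.363 0 0 0; 0 0 0.725 0 0 0
0 0 0.363 0 0 0; 0 0 0.725 0 0 0
end tip [0.5794 0.2725 0.115 ]
0 0 0.055 0 0 0; 0 0 0.11 0 0 0; 0 0 0.165 0 0 0; 0 0 0.165 0 0 0; 0 0 0.165 0 0 0; 0 0 0.165 0 0 0
end tip [0.5794 0.2725 0.0985]
```

Call:
{"method": "move_arm", "body": {
  "motion": "0.39 -0.206 0.083 0 0 0.029; 0.78 -0.411 0.166 0 0 0.058"
}}

```text
time_s: 39.45
tcp_pos: [0.6178, -0.2377, 0.2486]
eef_rot: [2.727, 1.556, 0.001]
ft_force: [0.4, 0.2, -1.9]
gripper_width: 0.0114
gripper_force: 30.0
```

Call:
{"method": "move_arm", "body": {
  "motion": "0.38 -0.223 0.082 0 0 0.029; 0.761 -0.446 0.165 0 0 0.058"
}}

```text
time_s: 39.65
tcp_pos: [0.6176, -0.1483, 0.2322]
eef_rot: [2.76, 1.496, 0.001]
ft_force: [0.5, -0.1, -2.0]
gripper_width: 0.0117
gripper_force: 30.0
```

Call:
{"method": "move_arm", "body": {
  "motion": "0.332 -0.254 0 0 0 0.007; 0.664 -0.507 0 0 0 0.015; 0.996 -0.761 0.001 0 0 0.022"
}}

```text
time_s: 39.95
tcp_pos: [0.6079, -0.0234, 0.2322]
eef_rot: [2.772, 1.474, 0.002]
ft_force: [0.3, 0.6, -1.8]
gripper_width: 0.0118
gripper_force: 30.0
```

Call:
{"method": "move_arm", "body": {
  "motion": "0.328 -0.259 0 0 0 0.007; 0.655 -0.518 0 0 0 0.015; 0.983 -0.778 0 0 0 0.022"
}}

```text
time_s: 40.25
tcp_pos: [0.5984, 0.1013, 0.2321]
eef_rot: [2.785, 1.45, 0.002]
ft_force: [0.8, -0.3, -1.1]
gripper_width: 0.0116
gripper_force: 30.0
```

Call:
{"method": "move_arm", "body": {
  "motion": "0.324 -0.289 0 0 0 0.016; 0.648 -0.579 0 0 0 0.031; 0.971 -0.868 0 0 0 0.047"
}}

```text
time_s: 40.55
tcp_pos: [0.5829, 0.2303, 0.2321]
eef_rot: [2.812, 1.398, 0.002]
ft_force: [0.4, -1.0, -1.7]
gripper_width: 0.0117
gripper_force: 30.0
```

Call:
{"method": "move_arm", "body": {
  "motion": "0.313 -0.301 0 0 0 0.015; 0.313 -0.301 0 0 0 0.015"
}}

```text
time_s: 40.75
tcp_pos: [0.5774, 0.2766, 0.2318]
eef_rot: [-2.818, -1.388, -0.003]
ft_force: [0.0, 0.2, -0.5]
gripper_width: 0.0115
gripper_force: 30.0
```

Call:
{"method": "move_arm", "body": {
  "motion": "0 0 0.363 0 0 0; 0 0 0.725 0 0 0"
}}

```text
time_s: 40.95
tcp_pos: [0.5793, 0.272, 0.1597]
eef_rot: [2.819, 1.384, 0.006]
ft_force: [-0.1, 0.3, -1.7]
gripper_width: 0.0115
gripper_force: 30.0
```

Call:
{"method": "move_arm", "body": {
  "motion": "0 0 0.363 0 0 0; 0 0 0.725 0 0 0"
}}

```text
time_s: 41.15
tcp_pos: [0.5786, 0.271, 0.0859]
eef_rot: [2.82, 1.383, 0.002]
ft_force: [-0.1, 0.0, -1.4]
gripper_width: 0.0119
gripper_force: 30.0
```

Call:
{"method": "move_arm", "body": {
  "motion": "0 0 0.055 0 0 0; 0 0 0.11 0 0 0; 0 0 0.165 0 0 0; 0 0 0.165 0 0 0; 0 0 0.165 0 0 0; 0 0 0.165 0 0 0"
}}

```text
time_s: 41.75
tcp_pos: [0.5801, 0.2724, 0.071]
eef_rot: [2.82, 1.383, 0.002]
ft_force: [0.1, -0.5, -1.6]
gripper_width: 0.0116
gripper_force: 30.0
```

```bash
python3 -c "
from plan import *
st()"
```

```text
t 41.75 tcp [0.5801 0.2724 0.071 ] err mm [ 0.8 -0.1  0.9] ang [-0.1   0.04 -0.02] F [ 0.1 -0.5 -1.6] w 11.6 gf 30.0 q [ 0.44  0.5   1.69 -0.    0.95  1.1 ]
```

Not touching yet, so I'll lower it a couple of mm with force feedback.

Call:
{"method": "move_arm", "body": {
  "motion": "0 0 0.015 0 0 0; 0 0 0.015 0 0 0"
}}

```text
time_s: 41.95
tcp_pos: [0.5805, 0.2727, 0.0699]
eef_rot: [2.82, 1.383, 0.003]
ft_force: [-0.3, 0.7, 6.2]
gripper_width: 0.0121
gripper_force: 30.0
```

Call:
{"method": "move_arm", "body": {
  "motion": "0 0 0.012 0 0 0; 0 0 0.012 0 0 0"
}}

```text
time_s: 42.15
tcp_pos: [0.5807, 0.2729, 0.0698]
eef_rot: [2.82, 1.383, 0.004]
ft_force: [-2.2, -0.7, 16.7]
gripper_width: 0.0118
gripper_force: 30.0
```

Call:
{"method": "move_arm", "body": {
  "motion": "0 0 -0.02 0 0 0; 0 0 -0.02 0 0 0"
}}

```text
time_s: 42.35
tcp_pos: [0.58, 0.2723, 0.0698]
eef_rot: [2.82, 1.383, 0.001]
ft_force: [1.9, 0.9, 4.2]
gripper_width: 0.0118
gripper_force: 30.0
```

Call:
{"method": "move_arm", "body": {
  "motion": "0 0 0 0 0 0; 0 0 0 0 0 0; 0 0 0 0 0 0; 0 0 0 0 0 0; 0 0 0 0 0 0",
  "fingers": 0.4
}}

```text
time_s: 42.85
tcp_pos: [0.5795, 0.2721, 0.0691]
eef_rot: [2.82, 1.383, -0.001]
ft_force: [0.4, -0.4, -0.9]
gripper_width: 0.0367
gripper_force: 0.0
```

Call:
{"method": "move_arm", "body": {
  "motion": "0 0 -0.3 0 0 0; 0 0 -0.6 0 0 0; 0 0 -0.9 0 0 0; 0 0 -0.9 0 0 0"
}}

```text
time_s: 43.25
tcp_pos: [0.582, 0.2734, 0.1637]
eef_rot: [2.82, 1.383, 0.01]
ft_force: [1.3, -0.3, 0.7]
gripper_width: 0.0366
gripper_force: 0.0
```

```bash
cat > bb.py <<'E'
from sc import *
s=arm.read_state();setcur([.5794,.2725,s['tcp_pos'][2]],down(-37.8));st()
S=snap('scene');C,ok=cloud(S);Z=C[...,2]
n=np.hypot(C[...,0]-.55,C[...,1]-.29)<.1
m=ok&n&(Z>.1)&(Z<.15);print('handle',C[m].mean(0),cv2.minAreaRect(C[m&(Z>.133)][:,:2].astype(np.float32)))
n=ok&(np.hypot(C[...,0]-.4,C[...,1]+.47)<.1)
for lo,hi in((.012,.022),(.038,.05)):
    P=C[n&(Z>lo)&(Z<hi)];print('lid',lo,len(P),P.mean(0).round(4),cv2.minEnclosingCircle(P[:,:2].astype(np.float32)))
plan([([.58,.2725,.24],down(-37.8)),([.6,.1,.24],down(-38)),([.52,-.3,.24],down(-52)),([.40,-.40,.18],down(-60))],mm=48,extra=2)
E
python3 bb.py
```

```text
t 43.25 tcp [0.582  0.2734 0.1637] err mm [2.6 0.9 0. ] ang [-0.22  0.31 -0.04] F [ 1.3 -0.3  0.7] w 36.6 gf 0.0 q [ 0.44  0.4   1.62 -0.    1.12  1.1 ]
handle [0.58349703 0.27009044 0.12554661] ((0.5809289216995239, 0.27162423729896545), (0.02304908260703087, 0.012410731054842472), 49.475738525390625)
lid 0.012 1391 [ 0.4044 -0.4686  0.0148] ((0.4006260931491852, -0.4688354432582855), 0.06302358210086823)
lid 0.038 70 [ 0.4024 -0.4694  0.0419] ((0.4029379189014435, -0.4700952470302582), 0.01298467069864273)
0.004 0.005 -0.478 0 0 0; -0.306 0.309 -0.478 0 0 0.001; -0.617 0.612 -0.478 0 0 0.002; -0.927 0.916 -0.478 0 0 0.003
-0.309 0.305 0 0 0 0.001; -0.714 0.508 0 0 0 0.036
-0.4 0.214 0 0 0 0.035; -0.799 0.429 0 0 0 0.069
-0.387 0.236 0 0 0 0.035; -0.774 0.471 0 0 0 0.069
-0.374 0.257 0 0 0 0.035; -0.747 0.513 0 0 0 0.069
-0.36 0.277 0 0 0 0.035; -0.719 0.553 0 0 0 0.07
-0.39 0.012 0.15 0 0 0.044; -0.781 0.025 0.3 0 0 0.088
-0.388 0.039 0.15 0 0 0.045; -0.777 0.079 0.3 0 0 0.089; -0.777 0.079 0.3 0 0 0.089; -0.777 0.079 0.3 0 0 0.089
end tip [ 0.4    -0.4001  0.18  ]
```

```bash
cat > bb.py <<'E'
from sc import *
s=arm.read_state();setcur([.5794,.2725,s['tcp_pos'][2]],down(-37.8))
plan([([.58,.2725,.24],down(-37.8)),([.6,.1,.24],down(-38)),([.52,-.3,.24],down(-60)),([.4005,-.47,.12],down(-65))],mm=48,extra=2)
plan([([.4005,-.47,.0195],down(-65))],mm=30,extra=2)
E
python3 bb.py
```

```text
0.002 0.002 -0.251 0 0 0; 0.004 0.005 -0.501 0 0 0; -0.306 0.309 -0.501 0 0 0.001; -0.617 0.612 -0.501 0 0 0.002; -0.927 0.916 -0.501 0 0 0.003
-0.309 0.305 0 0 0 0.001; -0.714 0.508 0 0 0 0.056
-0.396 0.221 0 0 0 0.054; -0.792 0.441 0 0 0 0.108
-0.376 0.254 0 0 0 0.055; -0.751 0.507 0 0 0 0.109
-0.353 0.285 0 0 0 0.054; -0.706 0.57 0 0 0 0.109
-0.327 0.314 0 0 0 0.054; -0.654 0.627 0 0 0 0.108
-0.377 0.175 0.24 0 0 0.023; -0.754 0.35 0.48 0 0 0.045
-0.37 0.188 0.24 0 0 0.022; -0.741 0.376 0.48 0 0 0.044
-0.364 0.201 0.24 0 0 0.022; -0.364 0.201 0.24 0 0 0.022; -0.364 0.201 0.24 0 0 0.022
end tip [ 0.4005 -0.47    0.12  ]
0 0 0.251 0 0 0; 0 0 0.502 0 0 0; 0 0 0.754 0 0 0
0 0 0.251 0 0 0; 0 0 0.251 0 0 0; 0 0 0.251 0 0 0
end tip [ 0.4005 -0.47    0.0195]
```

Call:
{"method": "move_arm", "body": {
  "motion": "0.002 0.002 -0.251 0 0 0; 0.004 0.005 -0.501 0 0 0; -0.306 0.309 -0.501 0 0 0.001; -0.617 0.612 -0.501 0 0 0.002; -0.927 0.916 -0.501 0 0 0.003"
}}

```text
time_s: 43.8
tcp_pos: [0.5945, 0.1416, 0.2082]
eef_rot: [2.821, 1.381, -0.003]
ft_force: [1.0, 0.2, 0.0]
gripper_width: 0.0366
gripper_force: 0.0
```

Call:
{"method": "move_arm", "body": {
  "motion": "-0.309 0.305 0 0 0 0.001; -0.714 0.508 0 0 0 0.056"
}}

```text
time_s: 44.0
tcp_pos: [0.5916, 0.0536, 0.208]
eef_rot: [2.851, 1.317, -0.002]
ft_force: [-0.5, -0.5, -0.5]
gripper_width: 0.0366
gripper_force: 0.0
```

Call:
{"method": "move_arm", "body": {
  "motion": "-0.396 0.221 0 0 0 0.054; -0.792 0.441 0 0 0 0.108"
}}

```text
time_s: 44.2
tcp_pos: [0.5723, -0.0352, 0.2081]
eef_rot: [2.906, 1.193, -0.003]
ft_force: [0.9, -0.8, -0.1]
gripper_width: 0.0372
gripper_force: 0.0
```

Call:
{"method": "move_arm", "body": {
  "motion": "-0.376 0.254 0 0 0 0.055; -0.751 0.507 0 0 0 0.109"
}}

```text
time_s: 44.4
tcp_pos: [0.5546, -0.124, 0.2083]
eef_rot: [-2.955, -1.067, 0.003]
ft_force: [0.1, 0.5, 0.3]
gripper_width: 0.037
gripper_force: 0.0
```

Call:
{"method": "move_arm", "body": {
  "motion": "-0.353 0.285 0 0 0 0.054; -0.706 0.57 0 0 0 0.109"
}}

```text
time_s: 44.6
tcp_pos: [0.5369, -0.2129, 0.2085]
eef_rot: [-2.998, -0.94, 0.002]
ft_force: [0.5, -0.1, 0.1]
gripper_width: 0.0368
gripper_force: 0.0
```

Call:
{"method": "move_arm", "body": {
  "motion": "-0.327 0.314 0 0 0 0.054; -0.654 0.627 0 0 0 0.108"
}}

```text
time_s: 44.8
tcp_pos: [0.5192, -0.3017, 0.2085]
eef_rot: [-3.035, -0.812, 0.002]
ft_force: [1.2, -0.4, 0.8]
gripper_width: 0.0368
gripper_force: 0.0
```

Call:
{"method": "move_arm", "body": {
  "motion": "-0.377 0.175 0.24 0 0 0.023; -0.754 0.35 0.48 0 0 0.045"
}}

```text
time_s: 45.0
tcp_pos: [0.4717, -0.3698, 0.1605]
eef_rot: [3.047, 0.759, -0.0]
ft_force: [0.6, 0.8, -0.5]
gripper_width: 0.0366
gripper_force: 0.0
```

Call:
{"method": "move_arm", "body": {
  "motion": "-0.37 0.188 0.24 0 0 0.022; -0.741 0.376 0.48 0 0 0.044",
  "fingers": 0.5
}}

```text
time_s: 45.2
tcp_pos: [0.4232, -0.437, 0.1118]
eef_rot: [-3.061, -0.707, 0.002]
ft_force: [1.1, 0.1, 0.5]
gripper_width: 0.0461
gripper_force: 0.0
```

Call:
{"method": "move_arm", "body": {
  "motion": "-0.364 0.201 0.24 0 0 0.022; -0.364 0.201 0.24 0 0 0.022; -0.364 0.201 0.24 0 0 0.022"
}}

```text
time_s: 45.5
tcp_pos: [0.3998, -0.47, 0.0883]
eef_rot: [-3.066, -0.678, 0.002]
ft_force: [-0.2, 1.1, -0.5]
gripper_width: 0.0459
gripper_force: 0.0
```

```bash
cat > cc.py <<'E'
from sc import *
s=arm.read_state();print(s['tcp_pos'],s['q'].round(2))
d=snap('wrist');C,ok=cloud(d);Z=C[...,2]
n=ok&(np.hypot(C[...,0]-.4,C[...,1]+.47)<.12)
for lo,hi in((.012,.022),(.038,.05)):
    P=C[n&(Z>lo)&(Z<hi)]
    if len(P):print('lid',lo,len(P),P.mean(0).round(4),cv2.minEnclosingCircle(P[:,:2].astype(np.float32)))
S=snap('scene');C,ok=cloud(S);Z=C[...,2]
n=np.hypot(C[...,0]-.55,C[...,1]-.29)<.12
m=ok&n&(Z>.1)&(Z<.15);print('handle',C[m].mean(0),cv2.minAreaRect(C[m&(Z>.133)][:,:2].astype(np.float32)))
E
python3 cc.py
```

```text
[ 0.39981147 -0.4699615   0.08834418] [-0.87  0.45  1.73 -0.    0.97  0.27]
lid 0.012 18178 [ 0.405  -0.4694  0.0157] ((0.4009077548980713, -0.4713425040245056), 0.06127944961190224)
lid 0.038 896 [ 0.4022 -0.4708  0.0432] ((0.40124163031578064, -0.47128334641456604), 0.011884837411344051)
handle [0.59665539 0.19698455 0.12590054] ((0.5936452150344849, 0.19771350920200348), (0.02329389937222004, 0.012640697881579399), 50.150733947753906)
```

The lid is in place. The scoop was knocked about 7 cm towards -y and is still upright, so I'll set it back afterwards. Now I'll pick up the lid.

```bash
cat > dd.py <<'E'
from sc import *
D=down(-65);L=[.401,-.4713]
setcur([.4005,-.47,.12-TIP],D)
plan([(L+[.05],D),(L+[.0195],D)],mm=30,extra=2);print('--grip')
plan([(L+[.06],D),(L+[.21],D),([.548,-.2892,.21],D)],mm=40,extra=2)
plan([([.548,-.2892,.13],D)],mm=30,extra=1)
plan([([.548,-.2892,.1105],D)],mm=4,extra=2)
E
python3 dd.py
```

```text
0 0.005 0.233 0 0 0; -0.001 0.009 0.467 0 0 0; -0.001 0.014 0.7 0 0 0; -0.001 0.014 0.852 0 0 0
0 0 0.153 0 0 0; 0 0 0.153 0 0 0; 0 0 0.153 0 0 0
end tip [ 0.401  -0.4713  0.0195]
--grip
0 0 -0.203 0 0 0; 0 0 -0.405 0 0 0; 0 0 -0.78 0 0 0
0 0 -0.375 0 0 0; 0 0 -0.75 0 0 0
0 0 -0.375 0 0 0; 0.35 -0.172 -0.375 0 0 0; 0.701 -0.343 -0.375 0 0 0
0.35 -0.172 0 0 0 0; 0.7 -0.343 0 0 0 0
0.351 -0.172 0 0 0 0; 0.701 -0.343 0 0 0 0; 0.701 -0.343 0 0 0 0; 0.701 -0.343 0 0 0 0
end tip [ 0.548  -0.2892  0.21  ]
0 0 0.267 0 0 0; 0 0 0.533 0 0 0; 0 0 0.8 0 0 0; 0 0 0.8 0 0 0
end tip [ 0.548  -0.2892  0.13  ]
0 0 0.039 0 0 0; 0 0 0.078 0 0 0; 0 0 0.117 0 0 0; 0 0 0.156 0 0 0; 0 0 0.195 0 0 0; 0 0 0.195 0 0 0; 0 0 0.195 0 0 0
end tip [ 0.548  -0.2892  0.1105]
```

Call:
{"method": "move_arm", "body": {
  "motion": "0 0.005 0.233 0 0 0; -0.001 0.009 0.467 0 0 0; -0.001 0.014 0.7 0 0 0; -0.001 0.014 0.852 0 0 0"
}}

```text
time_s: 46.0
tcp_pos: [0.4027, -0.4706, 0.0042]
eef_rot: [3.065, 0.684, -0.0]
ft_force: [0.2, 0.7, -0.0]
gripper_width: 0.0459
gripper_force: 0.0
```

Call:
{"method": "move_arm", "body": {
  "motion": "0 0 0.153 0 0 0; 0 0 0.153 0 0 0; 0 0 0.153 0 0 0"
}}

```text
time_s: 46.3
tcp_pos: [0.402, -0.4718, -0.0101]
eef_rot: [3.066, 0.682, -0.0]
ft_force: [0.1, -0.3, -0.4]
gripper_width: 0.0458
gripper_force: 0.0
```

Call:
{"method": "move_arm", "body": {
  "motion": "0 0 0 0 0 0; 0 0 0 0 0 0; 0 0 0 0 0 0; 0 0 0 0 0 0; 0 0 0 0 0 0",
  "fingers": 0
}}

```text
time_s: 46.8
tcp_pos: [0.4016, -0.4719, -0.0099]
eef_rot: [3.066, 0.681, -0.0]
ft_force: [-1.6, 1.6, 6.3]
gripper_width: 0.0228
gripper_force: 30.0
```

Call:
{"method": "move_arm", "body": {
  "motion": "0 0 -0.203 0 0 0; 0 0 -0.405 0 0 0; 0 0 -0.78 0 0 0"
}}

```text
time_s: 47.1
tcp_pos: [0.4001, -0.4701, 0.0659]
eef_rot: [-3.064, -0.681, 0.004]
ft_force: [0.6, -0.7, -2.7]
gripper_width: 0.0233
gripper_force: 30.0
```

Call:
{"method": "move_arm", "body": {
  "motion": "0 0 -0.375 0 0 0; 0 0 -0.75 0 0 0"
}}

```text
time_s: 47.3
tcp_pos: [0.4012, -0.4714, 0.1435]
eef_rot: [3.067, 0.681, -0.001]
ft_force: [-0.1, -0.5, -3.3]
gripper_width: 0.0234
gripper_force: 30.0
```

Call:
{"method": "move_arm", "body": {
  "motion": "0 0 -0.375 0 0 0; 0.35 -0.172 -0.375 0 0 0; 0.701 -0.343 -0.375 0 0 0"
}}

```text
time_s: 47.6
tcp_pos: [0.451, -0.4114, 0.1814]
eef_rot: [3.064, 0.677, 0.002]
ft_force: [-0.4, 0.6, -2.8]
gripper_width: 0.0233
gripper_force: 30.0
```

Call:
{"method": "move_arm", "body": {
  "motion": "0.35 -0.172 0 0 0 0; 0.7 -0.343 0 0 0 0"
}}

```text
time_s: 47.8
tcp_pos: [0.4999, -0.349, 0.1797]
eef_rot: [3.066, 0.681, -0.001]
ft_force: [0.0, -0.8, -2.5]
gripper_width: 0.0234
gripper_force: 30.0
```

Call:
{"method": "move_arm", "body": {
  "motion": "0.351 -0.172 0 0 0 0; 0.701 -0.343 0 0 0 0; 0.701 -0.343 0 0 0 0; 0.701 -0.343 0 0 0 0"
}}

```text
time_s: 48.2
tcp_pos: [0.5485, -0.2888, 0.1794]
eef_rot: [3.065, 0.684, -0.002]
ft_force: [-0.5, -0.2, -2.4]
gripper_width: 0.0234
gripper_force: 30.0
```

Call:
{"method": "move_arm", "body": {
  "motion": "0 0 0.267 0 0 0; 0 0 0.533 0 0 0; 0 0 0.8 0 0 0; 0 0 0.8 0 0 0"
}}

```text
time_s: 48.6
tcp_pos: [0.5449, -0.2893, 0.0962]
eef_rot: [-3.064, -0.679, 0.009]
ft_force: [-0.4, 0.7, -2.7]
gripper_width: 0.0233
gripper_force: 30.0
```

Call:
{"method": "move_arm", "body": {
  "motion": "0 0 0.039 0 0 0; 0 0 0.078 0 0 0; 0 0 0.117 0 0 0; 0 0 0.156 0 0 0; 0 0 0.195 0 0 0; 0 0 0.195 0 0 0; 0 0 0.195 0 0 0"
}}

```text
time_s: 49.3
tcp_pos: [0.5489, -0.2898, 0.0819]
eef_rot: [3.065, 0.682, 0.001]
ft_force: [-3.8, 1.8, 9.1]
gripper_width: 0.0229
gripper_force: 30.0
```

Call:
{"method": "move_arm", "body": {
  "motion": "0 0 -0.005 0 0 0; 0 0 -0.005 0 0 0"
}}

```text
time_s: 49.5
tcp_pos: [0.5489, -0.2898, 0.0819]
eef_rot: [3.065, 0.682, 0.001]
ft_force: [-1.5, 1.5, 7.5]
gripper_width: 0.023
gripper_force: 30.0
```

Call:
{"method": "move_arm", "body": {
  "motion": "0 0 0 0 0 0; 0 0 0 0 0 0; 0 0 0 0 0 0; 0 0 0 0 0 0",
  "fingers": 0.5
}}

```text
time_s: 49.9
tcp_pos: [0.5485, -0.2895, 0.0807]
eef_rot: [3.066, 0.681, -0.0]
ft_force: [-0.5, -0.8, -0.7]
gripper_width: 0.0457
gripper_force: 0.0
```

```bash
cat > ee.py <<'E'
from sc import *
setcur([.548,-.2892,.111-TIP],down(-65));st()
ax=SC
plan([([.548,-.2892,.2],down(-65)),([ax[0]-.087*.875,ax[1]-.087*.485,.23],down(-61))],extra=4)
E
python3 ee.py
```

```text
t 49.9 tcp [ 0.5485 -0.2895  0.0807] err mm [ 0.5 -0.3 -1.8] ang [-0.05 -0.02 -0.06] F [-0.5 -0.8 -0.7] w 45.7 gf 0.0 q [-0.49  0.46  1.73 -0.    0.95  0.65]
0 0 -0.445 0 0 0; 0 0 -0.89 0 0 0
-0.433 0.03 -0.15 0 0 -0.044; -0.866 0.06 -0.3 0 0 -0.089; -0.866 0.06 -0.3 0 0 -0.089; -0.866 0.06 -0.3 0 0 -0.089; -0.866 0.06 -0.3 0 0 -0.089; -0.866 0.06 -0.3 0 0 -0.089
end tip [ 0.472  -0.3312  0.23  ]
```

Call:
{"method": "move_arm", "body": {
  "motion": "0 0 -0.445 0 0 0; 0 0 -0.89 0 0 0"
}}

```text
time_s: 50.1
tcp_pos: [0.5474, -0.2889, 0.1695]
eef_rot: [-3.065, -0.681, 0.005]
ft_force: [0.7, -0.0, -0.1]
gripper_width: 0.0459
gripper_force: 0.0
```

Call:
{"method": "move_arm", "body": {
  "motion": "-0.433 0.03 -0.15 0 0 -0.044; -0.866 0.06 -0.3 0 0 -0.089; -0.866 0.06 -0.3 0 0 -0.089; -0.866 0.06 -0.3 0 0 -0.089; -0.866 0.06 -0.3 0 0 -0.089; -0.866 0.06 -0.3 0 0 -0.089"
}}

```text
time_s: 50.7
tcp_pos: [0.4731, -0.3308, 0.1991]
eef_rot: [3.041, 0.789, -0.001]
ft_force: [0.2, 0.6, -0.3]
gripper_width: 0.0457
gripper_force: 0.0
```

```bash
cat > ff.py <<'E'
from sc import *
s=arm.read_state();p=s['tcp_pos'];setcur([p[0],p[1],p[2]],R.from_rotvec(s['eef_rot']));st()
d=snap('wrist');C,ok=cloud(d);Z=C[...,2]
hsv=cv2.cvtColor(d['pixels'],cv2.COLOR_RGB2HSV);h,sa,v=[hsv[...,i].astype(int) for i in range(3)]
near=ok&(np.hypot(C[...,0]-SC[0],C[...,1]-SC[1])<.12)
P=C[near&(Z>.1)&(Z<.115)&(sa<80)];P=P[np.hypot(P[:,0]-SC[0],P[:,1]-SC[1])<.058]
A=np.c_[P[:,:2]-SC,np.ones(len(P))];x=np.linalg.lstsq(A,P[:,2],rcond=None)[0];print('lid slope deg',np.rad2deg(x[:2]),'z',x[2])
K=C[near&(Z>.132)&(Z<.14)];print('knob',cv2.minEnclosingCircle(K[:,:2].astype(np.float32)),K[:,2].mean())
a=lambda p:np.rad2deg(np.arctan2(p[1]-SC[1],p[0]-SC[0]))%360
m=near&(h>5)&(h<18)&(sa>150)&(Z>.117)&(Z<.123);m[:200]=0;m[275:]=0;T=C[m][:,:2];print('tab',len(T),a(T.mean(0)),cv2.minAreaRect(T.astype(np.float32)))
m=near&((h<4)|(h>176))&(sa>150)&(Z<.05);print('red',m.sum(),a(C[m].mean(0)))
def at(a,r=.088,z=.09): return [SC[0]+r*np.cos(np.deg2rad(a)),SC[1]+r*np.sin(np.deg2rad(a)),z]
a0=209.1
plan([(at(a0,z=.14),down(a0-270)),(at(a0),down(a0-270))],extra=2);print('--grip, turn')
plan([(at(q),down(q-270)) for q in np.linspace(a0,149.2,16)[1:]],extra=3)
E
python3 ff.py
```

```text
t 50.7 tcp [ 0.4731 -0.3308  0.1991] err mm [0. 0. 0.] ang [ 0. -0. -0.] F [ 0.2  0.6 -0.3] w 45.7 gf 0.0 q [-0.61  0.27  1.72 -0.    1.15  0.45]
lid slope deg [0.00502597 0.05565896] z 0.10775940941407189
knob ((0.5488973259925842, -0.290497362613678), 0.011948610655963421) 0.13544935167720654
tab 517 208.98359693775066 ((0.47542500495910645, -0.3292770981788635), (0.03433002158999443, 0.009241951629519463), 28.9132137298584)
red 277 149.53870941897142
-0.01 0 0.438 0 0 0; -0.02 0 0.876 0 0.001 0
0 0 0.5 0 0 0; 0 0 0.5 0 0 0; 0 0 0.5 0 0 0
end tip [ 0.4713 -0.3318  0.09  ]
--grip, turn
0.002 -0.062 0 0 0 0.089; 0.008 -0.123 0 0 0 0.178; 0.019 -0.183 0 0 0 0.266; 0.034 -0.243 0 0 0 0.355; 0.053 -0.301 0 0 0 0.444; 0.076 -0.358 0 0 0 0.533; 0.103 -0.413 0 0 0 0.621; 0.133 -0.466 0 0 0 0.71
0.002 -0.061 0 0 0 0.089; 0.009 -0.122 0 0 0 0.178; 0.019 -0.183 0 0 0 0.266; 0.034 -0.242 0 0 0 0.355; 0.053 -0.301 0 0 0 0.444; 0.076 -0.358 0 0 0 0.532; 0.103 -0.413 0 0 0 0.621; 0.103 -0.413 0 0 0 0.621
0 0 0 0 0 0; 0 0 0 0 0 0
end tip [ 0.4726 -0.2439  0.09  ]
```

Lid level. Now I'll grip the tab and turn it to the red mark.

Call:
{"method": "move_arm", "body": {
  "motion": "-0.01 0 0.438 0 0 0; -0.02 0 0.876 0 0.001 0"
}}

```text
time_s: 50.95
tcp_pos: [0.4724, -0.3328, 0.112]
eef_rot: [3.038, 0.789, 0.004]
ft_force: [-0.3, -0.2, -1.0]
gripper_width: 0.0461
gripper_force: 0.0
```

Call:
{"method": "move_arm", "body": {
  "motion": "0 0 0.5 0 0 0; 0 0 0.5 0 0 0; 0 0 0.5 0 0 0"
}}

```text
time_s: 51.25
tcp_pos: [0.4709, -0.332, 0.0622]
eef_rot: [-3.04, -0.789, 0.001]
ft_force: [0.2, -0.3, 0.4]
gripper_width: 0.0459
gripper_force: 0.0
```

Call:
{"method": "move_arm", "body": {
  "motion": "0 0 0 0 0 0; 0 0 0 0 0 0; 0 0 0 0 0 0; 0 0 0 0 0 0; 0 0 0 0 0 0",
  "fingers": 0
}}

```text
time_s: 51.75
tcp_pos: [0.4704, -0.3318, 0.0631]
eef_rot: [-3.041, -0.788, -0.001]
ft_force: [-1.1, 3.0, 11.3]
gripper_width: 0.0103
gripper_force: 30.0
```

Call:
{"method": "move_arm", "body": {
  "motion": "0.002 -0.062 0 0 0 0.089; 0.008 -0.123 0 0 0 0.178; 0.019 -0.183 0 0 0 0.266; 0.034 -0.243 0 0 0 0.355; 0.053 -0.301 0 0 0 0.444; 0.076 -0.358 0 0 0 0.533; 0.103 -0.413 0 0 0 0.621; 0.133 -0.466 0 0 0 0.71"
}}

```text
time_s: 52.55
tcp_pos: [0.4588, -0.2851, 0.0631]
eef_rot: [3.14, -0.082, -0.001]
ft_force: [-5.9, 1.5, 10.3]
gripper_width: 0.0099
gripper_force: 30.0
```

Call:
{"method": "move_arm", "body": {
  "motion": "0.002 -0.061 0 0 0 0.089; 0.009 -0.122 0 0 0 0.178; 0.019 -0.183 0 0 0 0.266; 0.034 -0.242 0 0 0 0.355; 0.053 -0.301 0 0 0 0.444; 0.076 -0.358 0 0 0 0.532; 0.103 -0.413 0 0 0 0.621; 0.103 -0.413 0 0 0 0.621"
}}

```text
time_s: 53.35
tcp_pos: [0.4711, -0.2433, 0.0631]
eef_rot: [-3.027, 0.838, 0.003]
ft_force: [-8.0, 5.8, 14.6]
gripper_width: 0.0096
gripper_force: 30.0
```

Call:
{"method": "move_arm", "body": {
  "motion": "0 0 0 0 0 0; 0 0 0 0 0 0"
}}

```text
time_s: 53.55
tcp_pos: [0.471, -0.2436, 0.0631]
eef_rot: [-3.028, 0.835, 0.003]
ft_force: [-7.3, 5.5, 14.3]
gripper_width: 0.0094
gripper_force: 30.0
```

```bash
cat > gg.py <<'E'
from sc import *
st();s=arm.read_state();print('tcp angle',np.rad2deg(np.arctan2(s['tcp_pos'][1]-SC[1],s['tcp_pos'][0]-SC[0]))%360)
p,r=cur();t=p-r.apply([0,0,TIP])
plan([([t[0],t[1],.23],r)],extra=4)
E
python3 gg.py
```

```text
t 53.55 tcp [ 0.471  -0.2436  0.0631] err mm [-1.7  0.3  1.6] ang [ 0.01 -0.1   0.05] F [-7.3  5.5 14.3] w 9.4 gf 30.0 q [-0.48  0.36  1.94  0.    0.84  1.63]
tcp angle 149.56250820755966
0 0 -0.467 0 0 0; 0 0 -0.933 0 0 0
0 0 -0.467 0 0 0; 0 0 -0.467 0 0 0; 0 0 -0.467 0 0 0; 0 0 -0.467 0 0 0; 0 0 -0.467 0 0 0
end tip [ 0.4726 -0.2439  0.23  ]
```

Call:
{"method": "move_arm", "body": {
  "motion": "0 0 0 0 0 0; 0 0 0 0 0 0; 0 0 0 0 0 0; 0 0 0 0 0 0; 0 0 0 0 0 0",
  "fingers": 0.45
}}

```text
time_s: 54.05
tcp_pos: [0.4722, -0.2448, 0.0622]
eef_rot: [3.028, -0.835, 0.001]
ft_force: [0.5, -0.4, -0.4]
gripper_width: 0.0417
gripper_force: 0.0
```

Call:
{"method": "move_arm", "body": {
  "motion": "0 0 -0.467 0 0 0; 0 0 -0.933 0 0 0"
}}

```text
time_s: 54.25
tcp_pos: [0.4709, -0.2441, 0.1554]
eef_rot: [-3.028, 0.835, 0.004]
ft_force: [1.0, -0.4, 0.7]
gripper_width: 0.0414
gripper_force: 0.0
```

Call:
{"method": "move_arm", "body": {
  "motion": "0 0 -0.467 0 0 0; 0 0 -0.467 0 0 0; 0 0 -0.467 0 0 0; 0 0 -0.467 0 0 0; 0 0 -0.467 0 0 0"
}}

```text
time_s: 54.75
tcp_pos: [0.4711, -0.2442, 0.2006]
eef_rot: [-3.028, 0.835, 0.003]
ft_force: [-1.1, -0.8, -0.8]
gripper_width: 0.0416
gripper_force: 0.0
```

```bash
cat > hh.py <<'E'
from sc import *
st()
d=snap('wrist');C,ok=cloud(d);Z=C[...,2]
hsv=cv2.cvtColor(d['pixels'],cv2.COLOR_RGB2HSV);h,sa,v=[hsv[...,i].astype(int) for i in range(3)]
near=ok&(np.hypot(C[...,0]-SC[0],C[...,1]-SC[1])<.12)
P=C[near&(Z>.1)&(Z<.115)&(sa<80)];P=P[np.hypot(P[:,0]-SC[0],P[:,1]-SC[1])<.058]
A=np.c_[P[:,:2]-SC,np.ones(len(P))];x=np.linalg.lstsq(A,P[:,2],rcond=None)[0];print('lid slope deg',np.rad2deg(x[:2]),'z',x[2])
a=lambda p:np.rad2deg(np.arctan2(p[1]-SC[1],p[0]-SC[0]))%360
m=near&(h>5)&(h<18)&(sa>150)&(Z>.117)&(Z<.123);m[:200]=0;m[285:]=0;T=C[m][:,:2];print('tab',len(T),a(T.mean(0)),cv2.minAreaRect(T.astype(np.float32)))
m=near&((h<4)|(h>176))&(sa>150)&(Z<.05);print('red',m.sum(),a(C[m].mean(0)))
m=near&(d['pixels'].min(2)>150)&(Z<.035)&(C[...,1]<-.31)&(C[...,0]<.5);print('white',m.sum(),C[m].mean(0),a(C[m].mean(0)))
S=snap('scene');C,ok=cloud(S);Z=C[...,2]
n=ok&(np.hypot(C[...,0]-.55,C[...,1]-.27)<.14)
m=n&(Z>.1)&(Z<.15);print('handle',C[m].mean(0),cv2.minAreaRect(C[m&(Z>.133)][:,:2].astype(np.float32)))
p,r=cur()
plan([([.58,-.1,.24],down(-70)),([.62,.2,.24],down(-40))],mm=48,extra=4)
E
python3 hh.py
```

```text
t 54.75 tcp [ 0.4711 -0.2442  0.2006] err mm [-1.5 -0.2 -1. ] ang [-0.03 -0.11  0.05] F [-1.1 -0.8 -0.8] w 41.6 gf 0.0 q [-0.48  0.19  1.82 -0.    1.14  1.63]
lid slope deg [-0.01745997  0.12774961] z 0.10772955757331651
tab 514 148.7813782242327 ((0.4755673110485077, -0.2453341782093048), (0.009280171245336533, 0.03451548516750336), 58.870426177978516)
red 0 nan
white 250 [ 0.47139043 -0.36408648  0.00762064] 224.35007276247111
handle [0.59674807 0.19699918 0.1256959 ] ((0.5938661098480225, 0.1976626217365265), (0.02325601503252983, 0.012427681125700474), 44.46255111694336)
0.031 -0.298 -0.017 0 0 -0.188; 0.062 -0.595 -0.033 0 0 -0.376; 0.093 -0.893 -0.05 0 0 -0.564
0.155 -0.256 -0.016 0 0 -0.188; 0.311 -0.511 -0.033 0 0 -0.377; 0.467 -0.767 -0.049 0 0 -0.565
0.2 -0.383 0 0 0 -0.095; 0.4 -0.767 0 0 0 -0.19
0.255 -0.349 0 0 0 -0.095; 0.511 -0.698 0 0 0 -0.191
0.304 -0.307 0 0 0 -0.095; 0.608 -0.614 0 0 0 -0.19; 0.913 -0.921 0 0 0 -0.285; 0.913 -0.921 0 0 0 -0.285; 0.913 -0.921 0 0 0 -0.285; 0.913 -0.921 0 0 0 -0.285; 0.913 -0.921 0 0 0 -0.285
end tip [0.62 0.2  0.24]hh.py:10: RuntimeWarning: Mean of empty slice.
  m=near&((h<4)|(h>176))&(sa>150)&(Z<.05);print('red',m.sum(),a(C[m].mean(0)))
  ret = um.true_divide(
```

The tab is at 148.8° against the red mark at about 149.3°, so it is locked and the lid is level. Now I'll set the scoop back on the board.

```bash
cat > ii.py <<'E'
from sc import *
s=arm.read_state();a=np.deg2rad(148.7)
setcur([.4726,-.2439,.23-TIP],down(149.2-270))
plan([([.52,-.1,.25],down(-80)),([.53,.12,.25],down(-40))],mm=48,extra=4)
E
python3 ii.py
```

```text
-0.066 -0.296 -0.04 0 0 -0.181; -0.132 -0.592 -0.08 0 0 -0.363; -0.198 -0.887 -0.12 0 0 -0.544
0.063 -0.297 -0.04 0 0 -0.181; 0.125 -0.593 -0.08 0 0 -0.363
0.097 -0.43 0 0 0 -0.177; 0.193 -0.86 0 0 0 -0.355
0.211 -0.386 0 0 0 -0.178; 0.421 -0.773 0 0 0 -0.356
0.31 -0.314 0 0 0 -0.178; 0.31 -0.314 0 0 0 -0.178; 0.31 -0.314 0 0 0 -0.178; 0.31 -0.314 0 0 0 -0.178; 0.31 -0.314 0 0 0 -0.178
end tip [0.53 0.12 0.25]
```

Call:
{"method": "move_arm", "body": {
  "motion": "-0.066 -0.296 -0.04 0 0 -0.181; -0.132 -0.592 -0.08 0 0 -0.363; -0.198 -0.887 -0.12 0 0 -0.544"
}}

```text
time_s: 55.15
tcp_pos: [0.5004, -0.1574, 0.2135]
eef_rot: [3.137, -0.166, -0.001]
ft_force: [-0.3, 0.8, 0.0]
gripper_width: 0.0414
gripper_force: 0.0
```

Call:
{"method": "move_arm", "body": {
  "motion": "0.063 -0.297 -0.04 0 0 -0.181; 0.125 -0.593 -0.08 0 0 -0.363"
}}

```text
time_s: 55.35
tcp_pos: [0.5194, -0.0995, 0.2215]
eef_rot: [3.129, 0.282, -0.001]
ft_force: [0.9, 0.7, 0.4]
gripper_width: 0.0414
gripper_force: 0.0
```

Call:
{"method": "move_arm", "body": {
  "motion": "0.097 -0.43 0 0 0 -0.177; 0.193 -0.86 0 0 0 -0.355"
}}

```text
time_s: 55.55
tcp_pos: [0.5235, -0.0114, 0.2214]
eef_rot: [3.059, 0.713, -0.001]
ft_force: [-0.0, 0.5, -0.6]
gripper_width: 0.0412
gripper_force: 0.0
```

Call:
{"method": "move_arm", "body": {
  "motion": "0.211 -0.386 0 0 0 -0.178; 0.421 -0.773 0 0 0 -0.356"
}}

```text
time_s: 55.75
tcp_pos: [0.5272, 0.0769, 0.2213]
eef_rot: [2.929, 1.133, -0.001]
ft_force: [0.4, 0.4, 0.6]
gripper_width: 0.0412
gripper_force: 0.0
```

Call:
{"method": "move_arm", "body": {
  "motion": "0.31 -0.314 0 0 0 -0.178; 0.31 -0.314 0 0 0 -0.178; 0.31 -0.314 0 0 0 -0.178; 0.31 -0.314 0 0 0 -0.178; 0.31 -0.314 0 0 0 -0.178"
}}

```text
time_s: 56.25
tcp_pos: [0.5296, 0.118, 0.2218]
eef_rot: [2.848, 1.323, -0.0]
ft_force: [0.0, 0.4, 0.2]
gripper_width: 0.0412
gripper_force: 0.0
```

```bash
cat > jj.py <<'E'
from sc import *
st();d=snap('wrist');save(d,'w9.png');C,ok=cloud(d);Z=C[...,2]
n=ok&(np.hypot(C[...,0]-.575,C[...,1]-.22)<.09)
for lo,hi in((.125,.15),(.028,.042)):
    m=n&(Z>lo)&(Z<hi)
    if m.sum(): print(lo,m.sum(),C[m].mean(0),cv2.minAreaRect(C[m][:,:2].astype(np.float32)))
E
python3 jj.py
```

```text
t 56.25 tcp [0.5296 0.118  0.2218] err mm [-0.4 -2.1  0.3] ang [-0.05 -0.03  0.17] F [0.  0.4 0.2] w 41.2 gf 0.0 q [ 0.22  0.19  1.77 -0.    1.18  0.92]
0.125 596 [0.59448806 0.19749687 0.1390429 ] ((0.5945789813995361, 0.19746139645576477), (0.023857202380895615, 0.011406480334699154), 49.38856887817383)
0.028 560 [0.57651388 0.21844461 0.03461948] ((0.5737625956535339, 0.21686118841171265), (0.07243227958679199, 0.06337428838014603), 47.739295959472656)
```

View pics/w9.png

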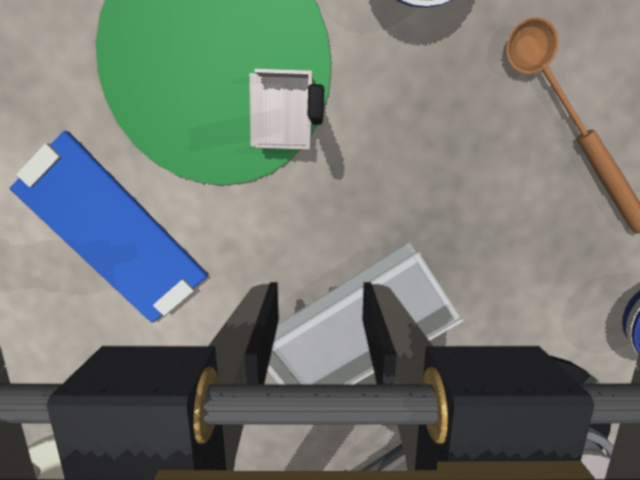

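The wrist view shows the scoop upright at (285,108), overhanging the board's edge. I'll pick it up and centre it on the board.

```bash
cat > kk.py <<'E'
from sc import *
D=down(-41.3);h=[.5946,.1975];t=[.5740,.272]
plan([(h+[.24],D),(h+[.15],D),(h+[.098],D)],mm=45,extra=3);print('--grip')
plan([(h+[.13],D),(t+[.13],D),(t+[.105],D)],mm=25,extra=1)
plan([(t+[.0985],D)],mm=3,extra=2)
E
python3 kk.py
```

```text
0.336 -0.001 0.033 0 0 0.01; 0.672 -0.002 0.067 0 0 0.02
0.337 -0.006 0.033 0 0 0.009; 0.337 -0.006 0.483 0 0 0.009; 0.337 -0.006 0.933 0 0 0.009
0 0 0.26 0 0 0; 0 0 0.52 0 0 0; 0 0 0.52 0 0 0; 0 0 0.52 0 0 0; 0 0 0.52 0 0 0
end tip [0.5946 0.1975 0.098 ]
--grip
0 0 -0.16 0 0 0; 0 0 -0.32 0 0 0; 0.105 -0.162 -0.32 0 0 0; 0.211 -0.323 -0.32 0 0 0; 0.317 -0.485 -0.32 0 0 0; 0.423 -0.646 -0.32 0 0 0; 0.423 -0.646 -0.07 0 0 0; 0.423 -0.646 -0.07 0 0 0
end tip [0.574 0.272 0.105]
0 0 0.022 0 0 0; 0 0 0.043 0 0 0; 0 0 0.065 0 0 0; 0 0 0.065 0 0 0; 0 0 0.065 0 0 0
end tip [0.574  0.272  0.0985]
```

Call:
{"method": "move_arm", "body": {
  "motion": "0.336 -0.001 0.033 0 0 0.01; 0.672 -0.002 0.067 0 0 0.02"
}}

```text
time_s: 56.5
tcp_pos: [0.5735, 0.1699, 0.2159]
eef_rot: [2.859, 1.299, 0.002]
ft_force: [0.2, 0.2, -0.5]
gripper_width: 0.0416
gripper_force: 0.0
```

Call:
{"method": "move_arm", "body": {
  "motion": "0.337 -0.006 0.033 0 0 0.009; 0.337 -0.006 0.483 0 0 0.009; 0.337 -0.006 0.933 0 0 0.009"
}}

```text
time_s: 56.8
tcp_pos: [0.5962, 0.1967, 0.1219]
eef_rot: [2.862, 1.293, 0.006]
ft_force: [-0.6, -0.1, -0.4]
gripper_width: 0.0415
gripper_force: 0.0
```

Call:
{"method": "move_arm", "body": {
  "motion": "0 0 0.26 0 0 0; 0 0 0.52 0 0 0; 0 0 0.52 0 0 0; 0 0 0.52 0 0 0; 0 0 0.52 0 0 0"
}}

```text
time_s: 57.3
tcp_pos: [0.5957, 0.1966, 0.0718]
eef_rot: [2.862, 1.293, 0.004]
ft_force: [-0.3, -0.7, 1.1]
gripper_width: 0.0412
gripper_force: 0.0
```

Call:
{"method": "move_arm", "body": {
  "motion": "0 0 0 0 0 0; 0 0 0 0 0 0; 0 0 0 0 0 0; 0 0 0 0 0 0; 0 0 0 0 0 0; 0 0 0 0 0 0",
  "fingers": 0
}}

```text
time_s: 57.9
tcp_pos: [0.5946, 0.1969, 0.0704]
eef_rot: [2.862, 1.295, 0.001]
ft_force: [-0.8, -0.0, 5.2]
gripper_width: 0.0121
gripper_force: 30.0
```

Call:
{"method": "move_arm", "body": {
  "motion": "0 0 -0.16 0 0 0; 0 0 -0.32 0 0 0; 0.105 -0.162 -0.32 0 0 0; 0.211 -0.323 -0.32 0 0 0; 0.317 -0.485 -0.32 0 0 0; 0.423 -0.646 -0.32 0 0 0; 0.423 -0.646 -0.07 0 0 0; 0.423 -0.646 -0.07 0 0 0"
}}

```text
time_s: 58.7
tcp_pos: [0.5722, 0.2708, 0.0758]
eef_rot: [2.861, 1.296, -0.004]
ft_force: [-0.1, -1.1, -2.2]
gripper_width: 0.0119
gripper_force: 30.0
```

Call:
{"method": "move_arm", "body": {
  "motion": "0 0 0.022 0 0 0; 0 0 0.043 0 0 0; 0 0 0.065 0 0 0; 0 0 0.065 0 0 0; 0 0 0.065 0 0 0"
}}

```text
time_s: 59.2
tcp_pos: [0.5741, 0.2709, 0.0708]
eef_rot: [2.862, 1.294, 0.001]
ft_force: [0.2, -0.6, -1.6]
gripper_width: 0.0121
gripper_force: 30.0
```

Call:
{"method": "move_arm", "body": {
  "motion": "0 0 0.012 0 0 0; 0 0 0.012 0 0 0; 0 0 0.008 0 0 0"
}}

```text
time_s: 59.5
tcp_pos: [0.5742, 0.2711, 0.0705]
eef_rot: [2.861, 1.295, 0.002]
ft_force: [-0.6, -0.5, 1.5]
gripper_width: 0.0119
gripper_force: 30.0
```

Call:
{"method": "move_arm", "body": {
  "motion": "0 0 0 0 0 0; 0 0 0 0 0 0; 0 0 0 0 0 0; 0 0 0 0 0 0; 0 0 0 0 0 0",
  "fingers": 0.4
}}

```text
time_s: 60.0
tcp_pos: [0.5738, 0.2711, 0.0696]
eef_rot: [2.861, 1.295, 0.0]
ft_force: [0.9, 0.3, 0.0]
gripper_width: 0.0367
gripper_force: 0.0
```

Call:
{"method": "move_arm", "body": {
  "motion": "0 0 -0.25 0 0 0; 0 0 -0.5 0 0 0; 0 0 -0.75 0 0 0; 0 0 -1 0 0 0"
}}

```text
time_s: 60.4
tcp_pos: [0.5736, 0.2711, 0.1706]
eef_rot: [2.861, 1.295, 0.0]
ft_force: [0.2, 0.3, -0.1]
gripper_width: 0.0369
gripper_force: 0.0
```

Call:
{"method": "move_arm", "body": {
  "motion": "-0.3 0 -0.4 0 0 0; -0.6 0 -0.4 0 0 0; -1 0 -0.4 0 0 0; -1 0 -0.4 0 0 0; -1 0 -0.4 0 0 0; -1 0 -0.4 0 0 0"
}}

```text
time_s: 61.0
tcp_pos: [0.5086, 0.1967, 0.2099]
eef_rot: [2.862, 1.295, 0.002]
ft_force: [0.5, -0.2, -0.3]
gripper_width: 0.0368
gripper_force: 0.0
```

```bash
cat > ll.py <<'E'
from sc import *
s=arm.read_state();print(s['time_s'],s['tcp_pos'],s['ft_force'].round(1))
d=snap('wrist');C,ok=cloud(d);Z=C[...,2]
n=ok&(np.hypot(C[...,0]-.55,C[...,1]-.29)<.12)
m=n&(Z>.125)&(Z<.15);print('top',m.sum(),C[m].mean(0),cv2.minAreaRect(C[m][:,:2].astype(np.float32)))
m=n&(Z>.028)&(Z<.042);print('walls',C[m].mean(0),C[m][:,2].std(),cv2.minAreaRect(C[m][:,:2].astype(np.float32)))
import pickle
S0=pickle.load(open('scene0.pkl','rb'))['pixels'].astype(int);S=snap('scene');C,ok=cloud(S);Z=C[...,2]
# bystanders unchanged: difference image summary
df=(abs(S['pixels'].astype(int)-S0).max(2)>60).astype(np.uint8);k,l,st_,c=cv2.connectedComponentsWithStats(cv2.morphologyEx(df,cv2.MORPH_OPEN,np.ones((3,3))))
print([x.tolist() for x in st_[1:] if x[4]>25])
K=C[ok&(np.hypot(C[...,0]-SC[0],C[...,1]-SC[1])<.05)&(Z>.13)&(Z<.145)];print('knob',K.mean(0))
E
python3 ll.py
```

```text
61.0 [0.50864159 0.1967053  0.20990125] [ 0.5 -0.2 -0.3]
top 654 [0.5754771  0.27038571 0.1390642 ] ((0.5755239129066467, 0.27041542530059814), (0.02377895638346672, 0.011685681529343128), 48.53600311279297)
walls [0.55761313 0.28947147 0.03425236] 0.0022123751023170844 ((0.5516757369041443, 0.2919750511646271), (0.0720868930220604, 0.05582372844219208), 48.935604095458984)
[[0, 0, 226, 124, 9952], [300, 0, 17, 22, 291], [325, 0, 7, 5, 30], [398, 0, 153, 196, 9120], [547, 0, 26, 31, 460], [374, 6, 25, 8, 100], [355, 10, 56, 51, 1768], [362, 20, 11, 11, 74], [26, 53, 37, 39, 825], [240, 53, 27, 14, 210], [499, 67, 17, 21, 149], [229, 68, 18, 10, 110], [216, 72, 11, 5, 45], [277, 91, 57, 33, 963], [302, 90, 9, 10, 47], [319, 100, 31, 14, 315], [268, 131, 21, 18, 169], [254, 136, 9, 8, 52], [299, 143, 7, 9, 39], [254, 147, 5, 9, 43], [300, 155, 11, 10, 58], [212, 182, 11, 6, 47], [309, 187, 34, 33, 672], [272, 192, 15, 19, 208], [219, 194, 6, 7, 27], [359, 195, 22, 17, 188], [349, 205, 10, 10, 71], [354, 213, 17, 12, 125]]
knob [ 0.54939651 -0.28937045  0.13408064]
```

```bash
python3 -c "
from plant import arm
print(arm.sign_off())"
```

```text
the job is handed in; nothing more can be done
None
```

The job is handed in at 61 s: all 8 chestnuts were tipped into the well, the lid sits level, the collar tab is within about 0.5° of the red mark, the scoop (knocked about 7 cm aside mid-run) stands upright again near the middle of the board, and the other things show no sign of having moved.

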